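# Set up and fill the swing-out ball hopper

### The arm

A 7-joint arm with a two-finger parallel gripper is mounted at the origin on the work surface. World frame = base frame: x ahead of the robot, y to its left, z up, the work surface at z = 0. Lengths are in m, angles in rad, forces in N, time in s.
With the tool pointing down it reaches from about 0.4 to 0.85 m from the base axis. Payload 10.4 kg.
Tool frame: the origin (TCP) lies where the fingers leave the gripper's body, on its centre line; the fingertips stand 70 mm ahead of it and the grasp point (between the pads) lies r.grip_depth ahead of it (r.grip_depth is the distance from the TCP to the grasp point, in m); z points along the fingers, y is the direction in which the jaws open and shut (so a half turn about z gives the same grasp; the last joint's range is limited). The gripper opens to 87 mm and grips with 3 to 60 N. Pads are 19 mm wide; open, the fingers measure 117 mm over their backs; the gripper's body (75 mm by 190 mm) begins 51 mm behind the grasp point.
Start: joints at [1.259, 0.332, -0.065, 1.46, 0.022, 1.35, -0.088], TCP at [0.178, -0.599, 0.292] pointing down, gripper open.
Joint ranges: [-2.6, 2.6], [-0.5, 2.12], [-1.47, 1.34], [0.16, 2.42], [-1.27, 4.41], [0.06, 2.06], [-2.6, 2.6]. Speed limits (rad/s): [2.22, 2.22, 2.79, 2.79, 3.14, 3.14, 3.14].

### API

Orientations are given as a unit quaternion [x, y, z, w].
In Python, from bench import monitor, viewer, workorder, nets, r gives the robot as it stands.
- The arm moves only by the tool drive_tool, never from a script. Its argument "plan" is a list of rows, each an object of numbers: "rx", "ry", "rz": the turn, a rotation vector about the tool's x, y, z in units of 360 degrees (1.0 is 360 degrees); "x", "y", "z": the shift along the tool's x, y, z in units of 1000 mm (1.0 is 1000 mm); "fingers": the opening, from 0 (shut) to 1 (fully open). In form: [{"rx": .., "ry": .., "rz": .., "x": .., "y": .., "z": .., "fingers": ..}, ...]. A call has 1 to 12 rows; each row is the pose to reach, as a shift and turn from the pose commanded when the call began, along the tool's axes at that moment, turning the shorter way round; what a row does not reach only later rows make up. A row lasts 1/8 s, in which the tool goes at most 62.5 mm and 10.7 degrees, less where a joint would pass 70% of its speed; a pose out of reach is approached as far as the arm can. A call with a number of a shift or a turn outside -1 to 1 is refused whole. A call with a gripper value outside its range is refused whole. The fingers move at their own pace and stop on an object; "squeeze" is the grip in N (left out, the last holds). Time passes only in rows, so rows that repeat a pose let the fingers close. It gives the time, the measured TCP pose, the force and the opening at its end, in the units of the state.
- monitor.read_state(): the state, without advancing time (a new reading comes with each control period).
- viewer.camera(name): name is "side" or "top"; returns a dict with "color" (400x640x3 uint8, red, green, blue), "depth" (400x640 float32, m along the optical axis (not along the pixel's ray), 0 where there is no reading), "camera_matrix" (3x3 intrinsics, pixels), "xyz" and "rotation" of the camera in the world. Camera axes: x right, y down, z forward; pixel columns grow to the right and rows downward; lengths in m; the calibration is good to about 2 mm. A picture is of the moment at which its call begins.
- workorder.close_job(): hands the job in, once; it reports no verdict.
Trained networks look in the newest picture that a camera, given by its name, has taken for a name from the list of things; names that differ only in an ending like _2 or _b are one class to them, and where a whole thing is asked for, a point or a joint stands for the part that bears it (a point fixed in the world has none). Each returns a list of dicts, best first, with "confidence" (0 to 1); they miss things now and then, are a little off and sometimes report something else, mostly with a low value. They report only what shows in the picture. A call takes as long as a camera call.
- nets.find_in(label, camera): "centre" ([x, y, z] in m, in world coordinates, good to about 4 mm: the middle of the surface that is visible of it).
- nets.regions_of(label, camera): "region" (400x640 bool, what is visible of it).
The state is a dict: "time": time; "joint_positions": joint angles; "joint_vel": joint speeds; "joint_torque": joint torques, N m; "ee_pos": TCP position; "eef_rot": TCP orientation; "ft_force": force on the tool from outside, world axes, zero at the start; "torque": the same for the moment, N m; "width": finger opening in m.
Only numpy, scipy, OpenCV 4.12 (cv2) and the standard library are available. Lean on these libraries where they do the work, as an engineer would, in place of code of your own. Each camera call takes 0.05 s, during which the arm holds its last target.

### The job

Get the ball feeder ready: swing its blue hopper out to the end stop by the red knob, and lock the arm by pushing the yellow-handled pin fully through both clevis plates and the arm between them. Then use the scoop to bring every orange ball out of the tilted jar into the hopper, and at the end stand the scoop level on its black mat. Do not disturb the screwdriver, the relay module or the carton.

Things in the scene. Friction and masses are not known exactly. Their poses are not given: they have to be found in the camera images.
- jar: clear jar fixed on a blue stand (150 x 120 mm), tilted: its axis from bottom to mouth is (-0.809, 0, 0.588) in this frame, 36 deg above level. Inside it is round (12-sided), 54 mm from the axis, for 82 mm from the inner bottom, then narrows to a mouth of radius 43 mm (outer 47), 108 mm from the inner bottom. Balls roll to its lowest corner. Origin at bench height under the stand, z up
- jar_mouth (a point): centre of the jar's mouth, in the plane of its rim
- jar_corner (a point): lowest point inside the jar, where the lower side wall meets the flat inner bottom, in the middle plane. From it the wall rises to the mouth at 36 deg, the bottom rises away at 54 deg
- scoop: loose steel scoop, about 180 g. Origin under its heel (back wall), x to the nose, z up. Bowl 58 mm long (front lip at x = 58), 48.5 wide, 20 high, walls 2 mm, sides sloping down to the open nose, trough bottom (flat 20 mm, sides rising); foot plate 13 mm behind the heel. Handle rises straight backwards (-x, +z) at 45 deg: stem, then black grip 70 mm long, 20 wide (y), 14 thick. Stands by itself
- scoop_grip (a point): middle of the scoop's black grip, at (-94, 0, 102) mm in the scoop's frame
- scoop_mat: black rubber mat fixed on the bench, 160 x 100 x 3 mm, long side along its x; origin at the centre of its underside. The scoop starts on it, its heel near the middle, nose towards the mat's +x
- feeder: fixed grey feeder base (10 mm thick); origin at bench height on the arm's vertical hinge axis. Clevis on its -y side: two blue upright plates 40 mm wide, top at z = 62 mm, with y from -143 to -137 and -163 to -157 mm, each with a 11 mm hole along y at x = 0, z = 50 mm
- hopper_arm (a joint): hopper arm's angle about the vertical hinge, rad: 0 parked, 1.2 fully out at the end stop (anticlockwise from above). Light friction (about 1 N at the knob) holds it where left. Only at the stop does the 12 mm hole in the arm's hanging tongue (8 mm thick) line up with the clevis holes; the arm then points along the feeder's -y
- hopper (a point): middle of the inner floor of the blue open hopper on the arm, 78 mm from the hinge, 76 mm above the bench; inner 80 x 80 mm, walls 4 mm thick, rim 38 mm above this point. Its y axis runs along the arm towards the hinge
- red_knob (a point): top of the red knob on the arm, 148 mm from the hinge; a vertical cylinder 16 mm in diameter, 22 mm tall, top 94 mm above the bench, standing on the 26 mm wide arm; the hopper's wall is 26 mm from the knob's axis
- pin: loose lock pin lying on the bench: yellow square grip 40 x 20 x 20 mm; steel shank 8 mm thick, 42 mm long, tapered tip, out of the grip's +x end on its centre line. Origin at the centre of the grip's underside, x to the tip. It enters the clevis moving in the feeder's +y until the grip meets the outer plate (tip then at y = -121 mm in the feeder's frame)
- pin_tip (a point): tip of the pin's shank, 62 mm from the pin's origin along x and 10 mm above the underside
- screwdriver: bystander: green-handled screwdriver lying on the bench
- relay: bystander: black relay module 75 x 45 x 65 mm
- carton: bystander: small cardboard carton 90 x 60 x 50 mm
- ball0: one of the orange coated steel balls, 16 mm diameter, 17 g, polished (slippery); origin at its centre; always present
- ball1: one of the orange coated steel balls, 16 mm diameter, 17 g, polished (slippery); origin at its centre; always present
- ball2: one of the orange coated steel balls, 16 mm diameter, 17 g, polished (slippery); origin at its centre; always present
- ball3: one of the orange coated steel balls, 16 mm diameter, 17 g, polished (slippery); origin at its centre; always present
- ball4: one of the orange coated steel balls, 16 mm diameter, 17 g, polished (slippery); origin at its centre; absent in some starts
- ball5: one of the orange coated steel balls, 16 mm diameter, 17 g, polished (slippery); origin at its centre; absent in some starts
- ball6: one of the orange coated steel balls, 16 mm diameter, 17 g, polished (slippery); origin at its centre; absent in some starts
- ball7: one of the orange coated steel balls, 16 mm diameter, 17 g, polished (slippery); origin at its centre; absent in some starts
- ball8: one of the orange coated steel balls, 16 mm diameter, 17 g, polished (slippery); origin at its centre; absent in some starts

How it is judged:
By the outcome, as a careful person would: the job done as asked, in the order asked, and still so for the second after the job is handed in, with the robot touching nothing.
Of ball4, ball5, ball6, ball7, ball8 only 1 to 4 are there at a start; the rules pass over those that are not, and their reading is None.
At some moment in a run one of pin, scoop may be knocked a few centimetres aside while the robot is not near it.
It also fails if it takes over 210 s, if anything falls off the work surface, if the arm or the gripper's body presses on something with over 40 N, if the wrist force passes 120 N, or if a joint passes its speed limit or range.

## Working session

There is one attempt and no reset: what is moved stays moved. The work goes in short steps, Python scripts to look and compute and a tool call to move; the robot and the scene stay as the last step left them, time stands still between calls to the robot, and variables do not carry over. Pictures are saved under pics/ and viewed, and the job is handed in when it is done.

Besides the shell and the picture viewer there is one more tool, called after "Emit:" as name(argument=value, ...) on one line, values as JSON. drive_tool: Moves the arm, as the interface text tells. Its arguments: {"type":"object","properties":{"plan":{"type":"array","items":{"type":"object","properties":{"rx":{"type":"number","minimum":-1,"maximum":1},"ry":{"type":"number","minimum":-1,"maximum":1},"rz":{"type":"number","minimum":-1,"maximum":1},"x":{"type":"number","minimum":-1,"maximum":1},"y":{"type":"number","minimum":-1,"maximum":1},"z":{"type":"number","minimum":-1,"maximum":1},"fingers":{"type":"number"}}}},"squeeze":{"type":"number"}},"required":["plan"]}

```bash
ls; mkdir -p pics; cat > h.py <<'E'
import numpy as np, cv2
from scipy.spatial.transform import Rotation as R
from bench import monitor, viewer, workorder, nets, r
def cam(n):
    return viewer.camera(n)
def save(c,fn): cv2.imwrite(fn,c["color"][:,:,::-1])
def pts(c):
    d=c["depth"];K=np.array(c["camera_matrix"]);v,u=np.mgrid[0:400,0:640]
    P=np.stack([(u-K[0,2])/K[0,0]*d,(v-K[1,2])/K[1,1]*d,d],-1)
    Rm=np.array(c["rotation"]); 
    if Rm.shape!=(3,3): Rm=R.from_quat(Rm).as_matrix()
    W=P@Rm.T+np.array(c["xyz"]); W[d<=0]=np.nan
    return W
E
python3 - <<'E'
from h import *
s=monitor.read_state(); print(s, r.grip_depth)
for n in("side","top"):
    c=cam(n); save(c,f"pics/a_{n}.png"); print(n,c["xyz"],c["rotation"],c["camera_matrix"])
    for l in["jar","jar_mouth","scoop","scoop_grip","scoop_mat","feeder","hopper_arm","hopper","red_knob","pin","pin_tip","screwdriver","relay","carton","ball0"]:
        print(l,[(np.round(x["centre"],3).tolist(),round(x["confidence"],2)) for x in nets.find_in(l,n)][:10])
E
```

```text
pics
{'time': 0.0, 'joint_positions': array([ 1.25938868,  0.33287813, -0.0646983 ,  1.46099957,  0.02159461,
        1.34990573, -0.08853078]), 'joint_vel': array([-0.00038495, -0.00075738,  0.00020672,  0.00203896, -0.00043779,
        0.00017456, -0.00125953]), 'joint_torque': array([-2.94616857e-04, -6.23245311e+01,  2.43561954e-02, -3.89894772e+01,
       -6.13665814e-02,  3.97596066e-02,  1.10576293e-04]), 'ee_pos': array([ 0.17791433, -0.59881533,  0.29142215]), 'eef_rot': array([ 9.89592414e-01,  1.43896821e-01, -1.40716965e-04, -7.34360115e-04]), 'ft_force': array([ 0.07761169, -0.06605747,  0.25298073]), 'torque': array([ 0.02203939,  0.01299926, -0.04683712]), 'width': 0.0870938938965413} 0.051
side [-0.00538917  0.96608538  0.85394892] [-0.22111745  0.85677808 -0.44758616  0.12924788] [[430.16468574   0.         319.72131436]
 [  0.         430.16468574 198.26793184]
 [  0.           0.           1.        ]]
jar [([0.59, 0.345, 0.088], 0.89), ([0.38, 0.454, 0.051], 0.26)]
jar_mouth [([0.588, 0.346, 0.087], 0.65)]
scoop [([0.545, 0.088, 0.023], 0.81), ([0.511, -0.112, 0.0
[... 798 characters left out ...]
, 0.104], 0.87), ([0.517, -0.11, 0.08], 0.68)]
jar_mouth [([0.591, 0.31, 0.104], 0.61)]
scoop [([0.555, 0.085, 0.013], 0.64)]
scoop_grip [([0.56, 0.093, 0.009], 0.7)]
scoop_mat [([0.536, 0.089, 0.003], 0.68)]
feeder [([0.554, -0.13, 0.008], 0.95), ([0.727, 0.046, 0.059], 0.7)]
hopper_arm [([0.513, -0.104, 0.073], 0.85)]
hopper [([0.518, -0.106, 0.077], 0.72), ([0.598, 0.308, 0.106], 0.25)]
red_knob [([0.51, -0.108, 0.076], 0.75), ([0.553, -0.128, 0.007], 0.57)]
pin [([0.468, -0.337, 0.018], 0.45)]
pin_tip [([0.474, -0.335, 0.02], 0.6)]
screwdriver [([0.532, -0.445, 0.028], 0.58)]
relay [([0.729, 0.046, 0.06], 0.57), ([0.556, 0.093, 0.01], 0.51)]
carton [([0.387, 0.43, 0.049], 0.89)]
ball0 []
```

View pics/a_side.png

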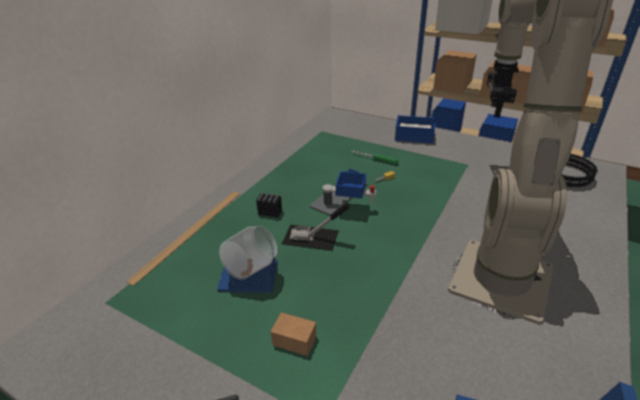

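View pics/a_top.png

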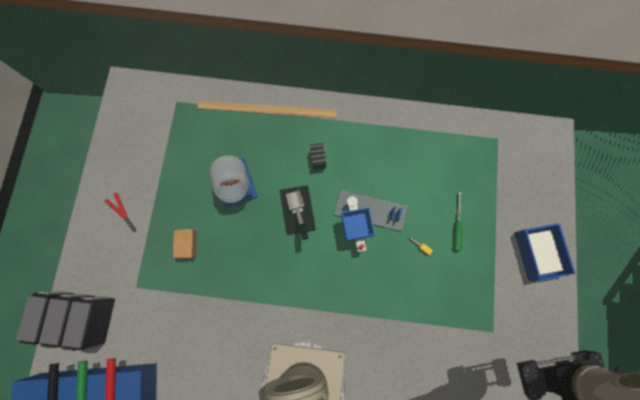

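```bash
python3 - <<'E'
from h import *
c=cam("top"); np.savez("top0.npz",W=pts(c),col=c["color"],d=c["depth"],xyz=c["xyz"],rot=c["rotation"],K=c["camera_matrix"])
b=c["color"][:,:,::-1]
def crop(x0,y0,x1,y1,k,fn): cv2.imwrite(fn,cv2.resize(b[y0:y1,x0:x1],None,fx=k,fy=k,interpolation=cv2.INTER_CUBIC))
crop(330,180,475,265,5,"pics/b_feed.png")
crop(200,130,340,260,5,"pics/b_jar.png")
c=cam("side");np.savez("side0.npz",W=pts(c),col=c["color"],d=c["depth"],xyz=c["xyz"],rot=c["rotation"],K=c["camera_matrix"])
b=c["color"][:,:,::-1]
crop(210,140,410,300,4,"pics/b_side.png")
E
```

```text
(no output)
```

View pics/b_feed.png

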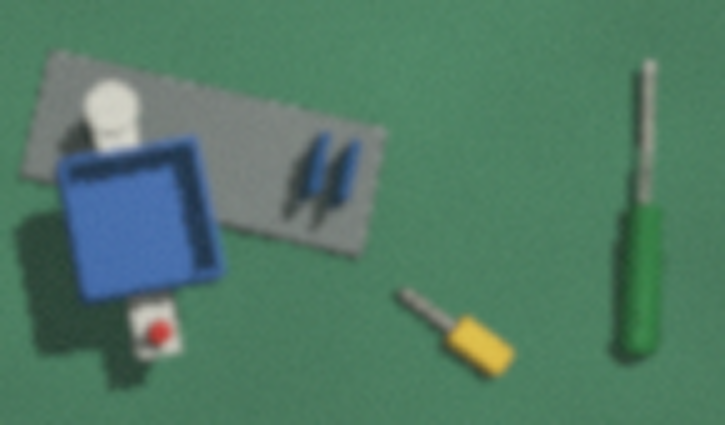

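View pics/b_jar.png

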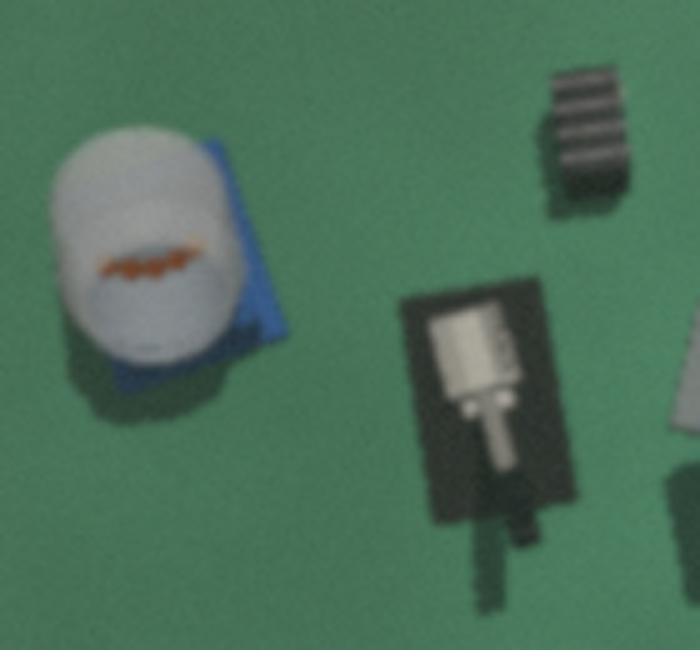

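View pics/b_side.png

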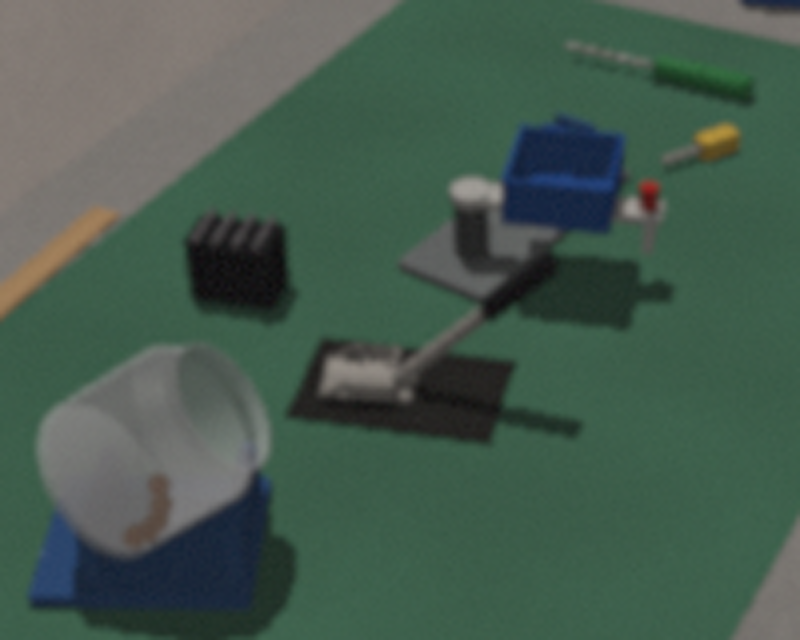

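```bash
cat > fit.py <<'E'
import numpy as np, cv2
from scipy.optimize import minimize
from scipy.spatial.transform import Rotation as R
def load(fn):
    z=dict(np.load(fn)); 
    if z['rot'].shape!=(3,3): z['rot']=R.from_quat(z['rot']).as_matrix()
    z['hsv']=cv2.cvtColor(z['col'],cv2.COLOR_RGB2HSV)
    return z
def proj(z,P):
    p=(np.asarray(P)-z['xyz'])@z['rot']; p=p/p[:,2:]
    return (p@z['K'].T)[:,:2]
def box(x0,x1,y0,y1,z0,z1):
    return np.array([[a,b,c] for a in(x0,x1) for b in(y0,y1) for c in(z0,z1)],float)
def place(P,x,y,yaw):
    c,s=np.cos(yaw),np.sin(yaw)
    return np.c_[c*P[:,0]-s*P[:,1]+x,s*P[:,0]+c*P[:,1]+y,P[:,2]]
S=8
def render(z,parts,win):
    x0,y0,x1,y1=win
    im=np.zeros(((y1-y0)*S,(x1-x0)*S),np.uint8)
    for P in parts:
        q=(proj(z,P)-[x0,y0]+0.5)*S-0.5
        h=cv2.convexHull(np.float32(q))
        cv2.fillConvexPoly(im,np.int32(np.round(h*16)),255,shift=4)
    return cv2.GaussianBlur(cv2.resize(im,(x1-x0,y1-y0),interpolation=cv2.INTER_AREA).astype(float)/255,(3,3),0.7)
def soft(z,win,fg,bg):
    """soft mask by projecting colour on fg-bg axis"""
    x0,y0,x1,y1=win;c=z['col'][y0:y1,x0:x1].astype(float)
    fg=np.array(fg,float);bg=np.array(bg,float);d=fg-bg
    return np.clip((c-bg)@d/(d@d),0,1)
def fit(views,p0,step,model):
    """views: list of (z,win,mask)"""
    def cost(p): return sum(((render(z,model(p),w)-m)**2).sum() for z,w,m in views)
    best=None
    for k in range(3):
        sim=np.array([p0]+[np.array(p0)+np.eye(len(p0))[i]*step[i]/(k+1) for i in range(len(p0))])
        o=minimize(cost,p0,method='Nelder-Mead',options=dict(initial_simplex=sim,xatol=1e-5,fatol=1e-4,maxiter=800)); p0=o.x
    return o.x,o.fun
E
python3 - <<'E'
from fit import *
t=load("top0.npz");s=load("side0.npz")
def bl(z,win,lo,hi):
    x0,y0,x1,y1=win;m=cv2.inRange(z['hsv'][y0:y1,x0:x1],lo,hi);n,l,st,c=cv2.connectedComponentsWithStats(m)
    for i in range(1,n):
        if st[i,4]>8: print(st[i]+[x0,y0,0,0,0],c[i]+[x0,y0],np.median(z['col'][y0:y1,x0:x1][l==i],0))
for n,z,w in(("top",t,(180,130,470,265)),("side",s,(200,140,420,300))):
    print(n)
    for k,lo,hi in(("yellow",(18,120,100),(32,255,255)),("blue",(100,120,50),(120,255,255)),("red",(0,120,80),(8,255,255)),("dark",(0,0,0),(180,255,60))):
        print(k);bl(z,w,lo,hi)
E
```

```text
top
yellow
[420 244  12  11  84] [425.55952381 248.94047619] [201. 175.  74.]
blue
[242 158   4   6   9] [243.33333333 160.        ] [ 58.  89. 117.]
[246 166  11  33 125] [250.848 187.232] [ 55.  89. 125.]
[342 208  33  33 807] [357.25898389 224.13258984] [ 69. 107. 165.]
[391 208   4  10  23] [392.86956522 213.26086957] [ 51.  83. 119.]
[398 210   3  10  18] [398.83333333 214.22222222] [ 52.5  79.  110.5]
red
[360 245   4   4  10] [361.3 246.3] [183.   74.   67.5]
dark
[312 163  13   7  75] [318.33333333 166.2       ] [38. 49. 42.]
[281 187  33  52 785] [298.26878981 214.78471338] [47. 54. 48.]
side
yellow
[384 171  10   6  43] [388.74418605 173.69767442] [144. 124.  58.]
blue
[400 140  20   2  27] [411.18518519 140.25925926] [28. 40. 65.]
[336 169  30  29 684] [350.57017544 183.32017544] [25. 40. 67.]
[218 259  59  33 992] [249.51310484 281.17842742] [27. 39. 58.]
red
[370 185   5   7  21] [371.85714286 187.52380952] [107.  45.  43.]
dark
[374 158  24   8  57] [385.50877193 161.64912281] [30. 56. 37.]
[324 192  54  30 700] [347.83285714 209.66857143] [34. 50. 41.]
[256 194  28  27 536] [269.70708955 207.19962687] [23. 23. 23.]
[282 225  73  26 782] [316.30306905 239.72122762] [36.  36.  33.5]
[ 218  260   65   40 1226] [258.2324633  284.50815661] [28. 40. 55.]
```

```bash
cat > fit1.py <<'E'
from fit import *
t=load("top0.npz");s=load("side0.npz")
# bg estimates
def med(z,x0,y0,x1,y1): return np.median(z['col'][y0:y1,x0:x1].reshape(-1,3),0)
gt=med(t,410,255,440,262); gs=med(s,300,260,340,300); print("green",gt,gs)
# pin
w=(414,240,440,258)
m=soft(t,w,[205,178,72],gt)
ws=(380,166,400,181); ms=soft(s,ws,[150,130,60],gs)
hs=t['hsv'][w[1]:w[3],w[0]:w[2]]; m[(hs[...,0]>45)]=0
b=lambda p:[place(box(-.02,.02,-.01,.01,0,.02),*p)]
for nm,v in(("top",[(t,w,m)]),("side",[(s,ws,ms)])):
    print("pin",nm,fit(v,[.462,-.342,2.3 if 0 else 0.6],[.005,.005,.2],b))
# hopper
w=(336,200,382,246); hsv=t['hsv'][w[1]:w[3],w[0]:w[2]]
m=((hsv[...,0]>98)&(hsv[...,0]<122)&(hsv[...,1]>95)).astype(float)
b=lambda p:[place(box(-.044,.044,-.044,.044,.105,.114),*p)]
print("hopper",fit([(t,w,m)],[.515,-.107,.1],[.005,.005,.1],b))
w=(332,162,372,202); hsv=s['hsv'][w[1]:w[3],w[0]:w[2]]
m=((hsv[...,0]>98)&(hsv[...,0]<122)&(hsv[...,1]>95)).astype(float); m[:8,10:]*=1
b=lambda p:[place(box(-.044,.044,-.044,.044,.072,.114),*p)]
print("hopper side",fit([(s,w,m)],[.515,-.107,.1],[.005,.005,.1],b))
# clevis
w=(386,203,406,224); hsv=t['hsv'][w[1]:w[3],w[0]:w[2]]
m=((hsv[...,0]>98)&(hsv[...,0]<122)&(hsv[...,1]>80)).astype(float)
b=lambda p:[place(box(-.02,.02,-.143,-.137,.01,.062),*p),place(box(-.02,.02,-.163,-.157,.01,.062),*p)]
print("clevis",fit([(t,w,m)],[.58,-.08,-.2],[.005,.005,.1],b)); 
# red
print("base dims")
w=(326,184,412,238)
c=t['col'][w[1]:w[3],w[0]:w[2]].astype(float)
E
python3 fit1.py
python3 - <<'E'
import sys; sys.path.insert(0,'.')
from fit import *
t=load("top0.npz");s=load("side0.npz")
def ray(z,uv,h):
    d=z['rot']@np.linalg.solve(z['K'],[uv[0],uv[1],1]); return z['xyz']+d*(h-z['xyz'][2])/d[2]
print("knob top",ray(t,(361.6,246.3),.09),"side",ray(s,(371.9,187.5),.083))
print("cap", ray(t,(330+110/5-.4,180+105/5-.4),.09))
# base corners (crop px/5)
for q in((52,50),(385,127),(362,257),(22,178)): print(ray(t,(330+q[0]/5-.4,180+q[1]/5-.4),.01))
E
```

```text
green [ 76. 127.  97.] [60. 94. 74.]
pin top (array([ 0.46862989, -0.34954563,  1.04090857]), np.float64(5.584329061977489))
pin side (array([ 0.47158926, -0.35404189,  0.35980597]), np.float64(14.282696698233888))
hopper (array([ 0.5081912 , -0.10834503,  0.29887387]), np.float64(27.347652753408035))
hopper side (array([ 0.51155934, -0.11053168,  0.32290084]), np.float64(40.43341251532124))
clevis (array([ 0.59389938, -0.08890303, -0.16687747]), np.float64(21.553204343449245))
base dims
knob top [ 0.44247259 -0.12990828  0.09      ] side [ 0.44554266 -0.13426571  0.083     ]
cap [ 0.58286986 -0.08430202  0.09      ]
[ 0.63389842 -0.04598123  0.01      ]
[ 0.60769942 -0.27598956  0.01      ]
[ 0.51743468 -0.26708827  0.01      ]
[ 0.54335063 -0.03554017  0.01      ]
```

```bash
cat >> h.py <<'E'
def yawdown(a):  # tool x at azimuth a, z down
    c,s=np.cos(a),np.sin(a)
    return R.from_matrix(np.array([[c,s,0],[s,-c,0],[0,0,-1]]))
def rows(wps,P0=None,R0=None,nd=4):
    """wps: list of (pos TCP, Rotation)"""
    s=monitor.read_state()
    P0=np.array(s["ee_pos"]) if P0 is None else np.array(P0); R0=R.from_quat(s["eef_rot"]) if R0 is None else R0
    for p,q in wps:
        d=R0.inv().apply(np.array(p)-P0); v=(R0.inv()*q).as_rotvec()/(2*np.pi)
        print("{"+", ".join(f'"{k}": {x:.{nd}f}' for k,x in zip(("rx","ry","rz","x","y","z"),list(v)+list(d)))+"}")
def st():
    s=monitor.read_state(); print("t",round(s["time"],2),"p",np.round(s["ee_pos"],4),"q",np.round(s["eef_rot"],4),"F",np.round(s["ft_force"],1),"w",round(s["width"],4),"j",np.round(s["joint_positions"],2)); return s
E
python3 - <<'E'
from h import *
print([a for a in dir(r) if a[0]!='_'])
st()
a=.316
rows([((.30,-.40,.27),yawdown(a)),((.444,-.132,.22),yawdown(a))])
rows([((.444,-.132,.147),yawdown(a))],P0=(.444,-.132,.22),R0=yawdown(a))
E
```

```text
['PlanningError', 'grip_depth']
t 1.7 p [ 0.178  -0.5991  0.2923] q [0.9896 0.1439 0.     0.    ] F [ 0.4 -0.7 -0.1] w 0.0871 j [ 1.26  0.33 -0.06  1.46  0.02  1.35 -0.09]
{"rx": 0.0000, "ry": -0.0000, "rz": -0.0043, "x": 0.1736, "y": -0.1561, "z": 0.0223}
{"rx": 0.0000, "ry": -0.0000, "rz": -0.0043, "x": 0.3880, "y": -0.3720, "z": 0.0723}
{"rx": 0.0000, "ry": 0.0000, "rz": 0.0000, "x": 0.0000, "y": 0.0000, "z": 0.0730}
```

Emit:
drive_tool(plan=[{"rz": -0.0043, "x": 0.06, "y": -0.055, "z": 0.02, "fingers": 0.6}, {"rz": -0.0043, "x": 0.388, "y": -0.372, "z": 0.0723, "fingers": 0.6}, {"rz": -0.0043, "x": 0.388, "y": -0.372, "z": 0.0723, "fingers": 0.6}, {"rz": -0.0043, "x": 0.388, "y": -0.372, "z": 0.0723, "fingers": 0.6}, {"rz": -0.0043, "x": 0.388, "y": -0.372, "z": 0.0723, "fingers": 0.6}, {"rz": -0.0043, "x": 0.388, "y": -0.372, "z": 0.0723, "fingers": 0.6}, {"rz": -0.0043, "x": 0.388, "y": -0.372, "z": 0.0723, "fingers": 0.6}, {"rz": -0.0043, "x": 0.388, "y": -0.372, "z": 0.0723, "fingers": 0.6}, {"rz": -0.0043, "x": 0.388, "y": -0.372, "z": 0.0723, "fingers": 0.6}, {"rz": -0.0043, "x": 0.388, "y": -0.372, "z": 0.0723, "fingers": 0.6}, {"rz": -0.0043, "x": 0.388, "y": -0.372, "z": 0.0723, "fingers": 0.6}, {"rz": -0.0043, "x": 0.388, "y": -0.372, "z": 0.0723, "fingers": 0.6}], squeeze=6)

```text
validation failed for argument at $.pl...
```

```bash
python3 - <<'E'
from h import *
st()
for n,w in(("top",(300,170,440,290)),("side",(300,120,420,230))):
    c=cam(n); x0,y0,x1,y1=w
    cv2.imwrite(f"pics/c_{n}.png",cv2.resize(c["color"][y0:y1,x0:x1,::-1],None,fx=5,fy=5,interpolation=cv2.INTER_CUBIC))
E
```

```text
t 1.7 p [ 0.178  -0.5991  0.2923] q [0.9896 0.1439 0.     0.    ] F [ 0.4 -0.7 -0.1] w 0.0871 j [ 1.26  0.33 -0.06  1.46  0.02  1.35 -0.09]
```

View pics/c_side.png

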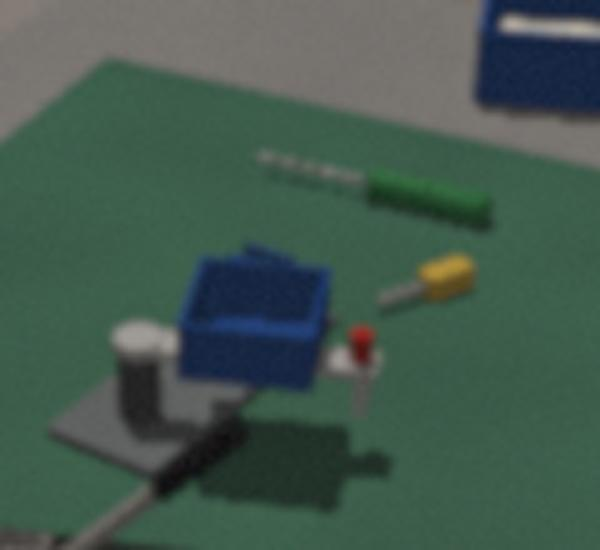

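View pics/c_top.png

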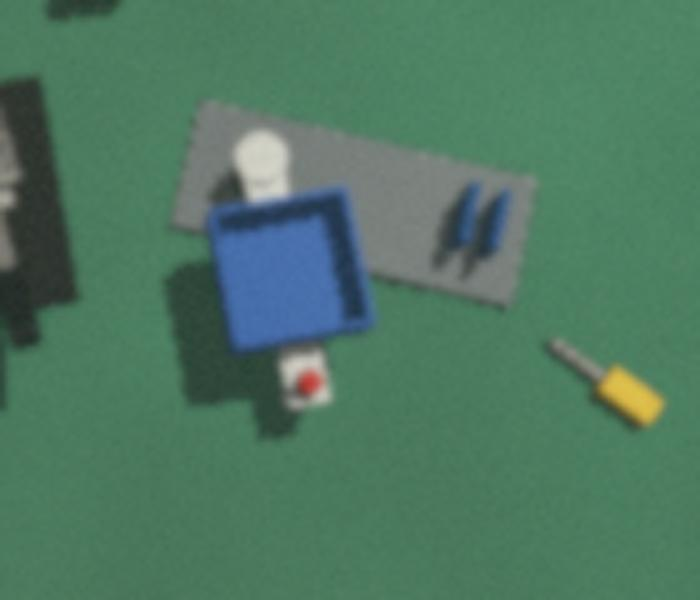

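Emit:
drive_tool(plan=[{"rx": 0, "ry": 0, "rz": -0.0043, "x": 0.388, "y": -0.372, "z": 0.0723, "fingers": 0.6}, {"rx": 0, "ry": 0, "rz": -0.0043, "x": 0.388, "y": -0.372, "z": 0.0723, "fingers": 0.6}, {"rx": 0, "ry": 0, "rz": -0.0043, "x": 0.388, "y": -0.372, "z": 0.0723, "fingers": 0.6}, {"rx": 0, "ry": 0, "rz": -0.0043, "x": 0.388, "y": -0.372, "z": 0.0723, "fingers": 0.6}, {"rx": 0, "ry": 0, "rz": -0.0043, "x": 0.388, "y": -0.372, "z": 0.0723, "fingers": 0.6}, {"rx": 0, "ry": 0, "rz": -0.0043, "x": 0.388, "y": -0.372, "z": 0.0723, "fingers": 0.6}, {"rx": 0, "ry": 0, "rz": -0.0043, "x": 0.388, "y": -0.372, "z": 0.0723, "fingers": 0.6}, {"rx": 0, "ry": 0, "rz": -0.0043, "x": 0.388, "y": -0.372, "z": 0.0723, "fingers": 0.6}, {"rx": 0, "ry": 0, "rz": -0.0043, "x": 0.388, "y": -0.372, "z": 0.0723, "fingers": 0.6}, {"rx": 0, "ry": 0, "rz": -0.0043, "x": 0.388, "y": -0.372, "z": 0.0723, "fingers": 0.6}, {"rx": 0, "ry": 0, "rz": -0.0043, "x": 0.388, "y": -0.372, "z": 0.0723, "fingers": 0.6}], squeeze=6)

```text
time: 3.18
ee_pos: [0.4437, -0.1328, 0.22]
eef_rot: [0.988, 0.157, -0.0, 0.0]
ft_force: [-0.7, -0.7, -0.1]
width: 0.0522
```

```bash
python3 - <<'E'
from h import *
st()
for n,w in(("top",(300,170,440,290)),("side",(300,120,420,230))):
    c=cam(n); x0,y0,x1,y1=w
    cv2.imwrite(f"pics/c_{n}.png",cv2.resize(c["color"][y0:y1,x0:x1,::-1],None,fx=5,fy=5,interpolation=cv2.INTER_CUBIC))
a=.316
rows([((.444,-.132,.147),yawdown(a))])
E
```

```text
t 3.17 p [ 0.4437 -0.1328  0.22  ] q [ 9.876e-01  1.570e-01 -1.000e-04  2.000e-04] F [-0.7 -0.7 -0.1] w 0.0522 j [ 0.71  0.07 -0.54  1.94  0.04  1.14 -1.09]
{"rx": 0.0001, "ry": 0.0000, "rz": -0.0004, "x": 0.0009, "y": -0.0012, "z": 0.0731}
```

View pics/c_side.png

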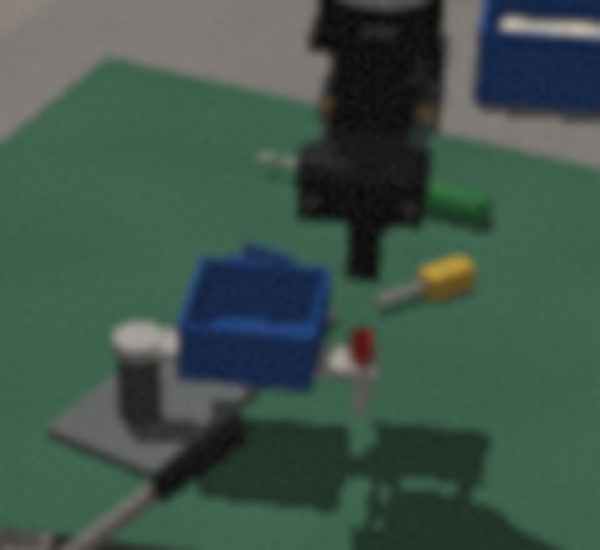

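Emit:
drive_tool(plan=[{"x": 0.0005, "y": 0, "z": 0.04, "fingers": 0.6}, {"x": 0.0005, "y": 0, "z": 0.072, "fingers": 0.6}, {"x": 0.0005, "y": 0, "z": 0.072, "fingers": 0.6}, {"x": 0.0005, "y": 0, "z": 0.072, "fingers": 0.1}, {"x": 0.0005, "y": 0, "z": 0.072, "fingers": 0.1}, {"x": 0.0005, "y": 0, "z": 0.072, "fingers": 0.1}, {"x": 0.0005, "y": 0, "z": 0.072, "fingers": 0.1}, {"x": 0.0005, "y": 0, "z": 0.072, "fingers": 0.1}, {"x": 0.0005, "y": 0, "z": 0.072, "fingers": 0.1}], squeeze=5)

```text
validation failed for argument at $.pl...
```

```bash
python3 - <<'E'
from h import *
s=st()
c=cam("side"); x0,y0,x1,y1=(300,120,420,230)
cv2.imwrite(f"pics/d_side.png",cv2.resize(c["color"][y0:y1,x0:x1,::-1],None,fx=5,fy=5,interpolation=cv2.INTER_CUBIC))
P=s["ee_pos"]; a=R.from_quat(s["eef_rot"]).as_matrix(); print(np.arctan2(a[1,0],a[0,0]))
u=a[:,0]; H=np.array([P[0],P[1],0])+.148*u; print("hinge",H)
H=np.array([.584,-.087,0]); 
v=np.array(P)-H; v[2]=0; b0=np.arctan2(v[1],v[0]); print("len",np.hypot(v[0],v[1]),"ang",b0)
a0=np.arctan2(a[1,0],a[0,0])
wp=[]
for k in np.arange(.1,1.21,.1):
    p=H+.148*np.array([np.cos(b0+k),np.sin(b0+k),0]); p[2]=P[2]; wp.append((p,yawdown(a0+k)))
rows(wp)
E
```

```text
t 3.27 p [ 0.4436 -0.1334  0.2201] q [ 9.877e-01  1.562e-01 -0.000e+00  2.000e-04] F [-0.5 -0.3  0.2] w 0.0525 j [ 0.72  0.07 -0.53  1.94  0.04  1.14 -1.09]
0.3135996484485168
hinge [ 5.84333397e-01 -8.77039145e-02 -1.95134169e-05]
len 0.1479020255098345 ang -2.822770388926486
{"rx": 0.0001, "ry": 0.0000, "rz": -0.0159, "x": 0.0007, "y": 0.0148, "z": 0.0000}
{"rx": 0.0001, "ry": 0.0000, "rz": -0.0318, "x": 0.0030, "y": 0.0294, "z": 0.0000}
{"rx": 0.0001, "ry": 0.0000, "rz": -0.0478, "x": 0.0067, "y": 0.0437, "z": 0.0000}
{"rx": 0.0001, "ry": 0.0000, "rz": -0.0637, "x": 0.0119, "y": 0.0576, "z": 0.0000}
{"rx": 0.0001, "ry": 0.0000, "rz": -0.0796, "x": 0.0184, "y": 0.0709, "z": 0.0000}
{"rx": 0.0001, "ry": 0.0000, "rz": -0.0955, "x": 0.0262, "y": 0.0835, "z": 0.0001}
{"rx": 0.0001, "ry": 0.0000, "rz": -0.1114, "x": 0.0352, "y": 0.0952, "z": 0.0001}
{"rx": 0.0001, "ry": 0.0000, "rz": -0.1273, "x": 0.0453, "y": 0.1060, "z": 0.0001}
{"rx": 0.0001, "ry": 0.0000, "rz": -0.1432, "x": 0.0565, "y": 0.1157, "z": 0.0001}
{"rx": 0.0001, "ry": 0.0000, "rz": -0.1592, "x": 0.0686, "y": 0.1242, "z": 0.0001}
{"rx": 0.0001, "ry": 0.0000, "rz": -0.1751, "x": 0.0814, "y": 0.1315, "z": 0.0001}
{"rx": 0.0001, "ry": 0.0001, "rz": -0.1910, "x": 0.0950, "y": 0.1375, "z": 0.0001}
```

View pics/d_side.png

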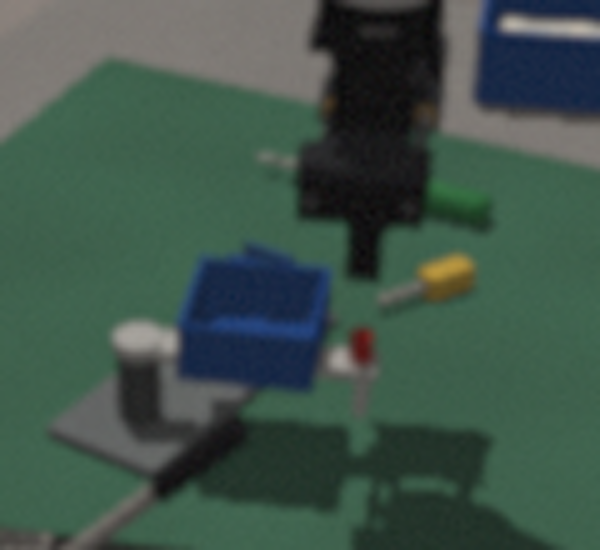

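Emit:
drive_tool(plan=[{"rx": 0, "ry": 0, "rz": 0, "x": 0.0005, "y": 0, "z": 0.04, "fingers": 0.6}, {"rx": 0, "ry": 0, "rz": 0, "x": 0.0005, "y": 0, "z": 0.072, "fingers": 0.6}, {"rx": 0, "ry": 0, "rz": 0, "x": 0.0005, "y": 0, "z": 0.072, "fingers": 0.6}, {"rx": 0, "ry": 0, "rz": 0, "x": 0.0005, "y": 0, "z": 0.072, "fingers": 0.1}, {"rx": 0, "ry": 0, "rz": 0, "x": 0.0005, "y": 0, "z": 0.072, "fingers": 0.1}, {"rx": 0, "ry": 0, "rz": 0, "x": 0.0005, "y": 0, "z": 0.072, "fingers": 0.1}, {"rx": 0, "ry": 0, "rz": 0, "x": 0.0005, "y": 0, "z": 0.072, "fingers": 0.1}, {"rx": 0, "ry": 0, "rz": 0, "x": 0.0005, "y": 0, "z": 0.072, "fingers": 0.1}, {"rx": 0, "ry": 0, "rz": 0, "x": 0.0005, "y": 0, "z": 0.072, "fingers": 0.1}], squeeze=5)

```text
time: 4.45
ee_pos: [0.4446, -0.1319, 0.1482]
eef_rot: [0.988, 0.157, 0.0, 0.0]
ft_force: [-1.0, 0.4, 3.8]
width: 0.0157
```

```bash
python3 - <<'E'
from h import *
s=st()
c=cam("side"); x0,y0,x1,y1=(300,120,420,230)
cv2.imwrite(f"pics/e_side.png",cv2.resize(c["color"][y0:y1,x0:x1,::-1],None,fx=5,fy=5,interpolation=cv2.INTER_CUBIC))
E
```

```text
t 4.45 p [ 0.4446 -0.1319  0.1482] q [9.876e-01 1.573e-01 1.000e-04 1.000e-04] F [-1.   0.4  3.8] w 0.0157 j [ 0.7   0.16 -0.54  2.01  0.1   0.99 -1.14]
```

View pics/e_side.png

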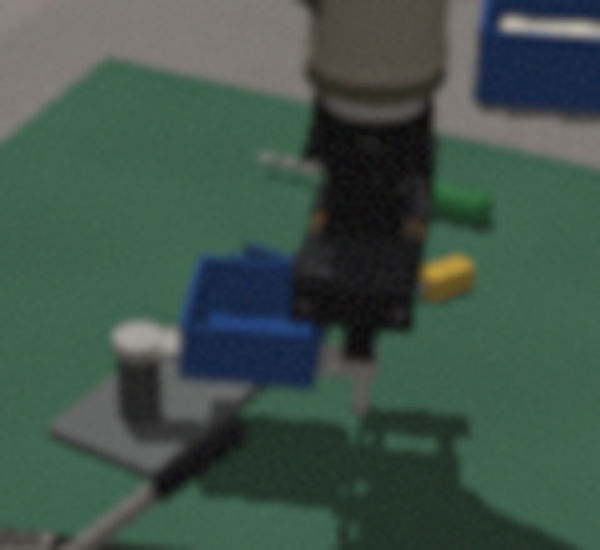

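Emit:
drive_tool(plan=[{"rx": 0, "ry": 0, "rz": -0.0159, "x": 0.0007, "y": 0.0148, "z": 0, "fingers": 0.1}, {"rx": 0, "ry": 0, "rz": -0.0318, "x": 0.003, "y": 0.0294, "z": 0, "fingers": 0.1}, {"rx": 0, "ry": 0, "rz": -0.0478, "x": 0.0067, "y": 0.0437, "z": 0, "fingers": 0.1}, {"rx": 0, "ry": 0, "rz": -0.0637, "x": 0.0119, "y": 0.0576, "z": 0, "fingers": 0.1}, {"rx": 0, "ry": 0, "rz": -0.0796, "x": 0.0184, "y": 0.0709, "z": 0, "fingers": 0.1}, {"rx": 0, "ry": 0, "rz": -0.0955, "x": 0.0262, "y": 0.0835, "z": 0, "fingers": 0.1}, {"rx": 0, "ry": 0, "rz": -0.1114, "x": 0.0352, "y": 0.0952, "z": 0, "fingers": 0.1}, {"rx": 0, "ry": 0, "rz": -0.1273, "x": 0.0453, "y": 0.106, "z": 0, "fingers": 0.1}, {"rx": 0, "ry": 0, "rz": -0.1432, "x": 0.0565, "y": 0.1157, "z": 0, "fingers": 0.1}, {"rx": 0, "ry": 0, "rz": -0.1592, "x": 0.0686, "y": 0.1242, "z": 0, "fingers": 0.1}, {"rx": 0, "ry": 0, "rz": -0.1751, "x": 0.0814, "y": 0.1315, "z": 0, "fingers": 0.1}], squeeze=5)

```text
time: 5.88
ee_pos: [0.5636, -0.2307, 0.1482]
eef_rot: [0.758, 0.652, 0.001, -0.0]
ft_force: [-0.8, 4.4, 5.4]
width: 0.0157
```

```bash
cat > snap.py <<'E'
import sys
from h import *
st()
n,x0,y0,x1,y1,k,fn=sys.argv[1:8]; x0,y0,x1,y1=map(int,(x0,y0,x1,y1))
c=cam(n); cv2.imwrite("pics/"+fn,cv2.resize(c["color"][y0:y1,x0:x1,::-1],None,fx=float(k),fy=float(k),interpolation=cv2.INTER_CUBIC))
E
python3 snap.py side 300 120 420 230 5 f_side.png; python3 snap.py top 320 170 450 270 5 f_top.png
python3 - <<'E'
from h import *
s=monitor.read_state();P=s["ee_pos"];a=R.from_quat(s["eef_rot"]).as_matrix();a0=np.arctan2(a[1,0],a[0,0]);print(a0)
H=np.array([.584,-.087,0]);v=P-H;b0=np.arctan2(v[1],v[0]);print(np.hypot(v[0],v[1]),b0)
E
```

```text
t 5.88 p [ 0.5636 -0.2307  0.1482] q [ 7.583e-01  6.518e-01  6.000e-04 -3.000e-04] F [-0.8  4.4  5.4] w 0.0157 j [ 0.78  0.48 -0.6   1.64  0.3   1.11 -0.05]
t 5.92 p [ 0.5649 -0.2308  0.1482] q [7.566e-01 6.539e-01 1.100e-03 1.000e-04] F [0.4 2.5 3. ] w 0.0158 j [ 0.78  0.49 -0.6   1.64  0.3   1.11 -0.04]
1.4188129406498744
0.14509193369595225 -1.707462107400453
```

View pics/f_side.png

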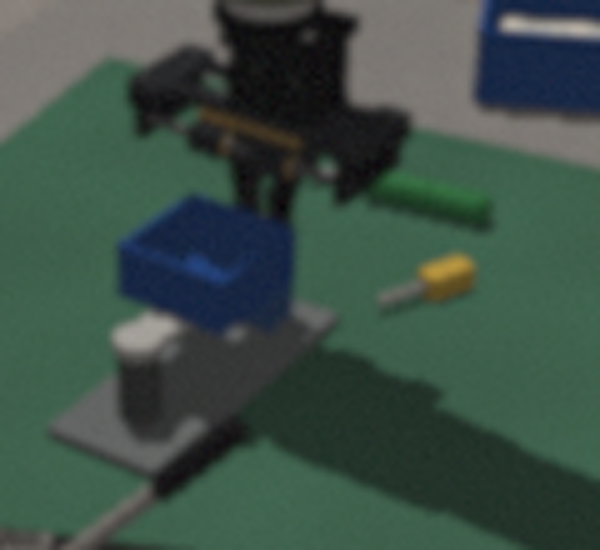

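View pics/f_top.png

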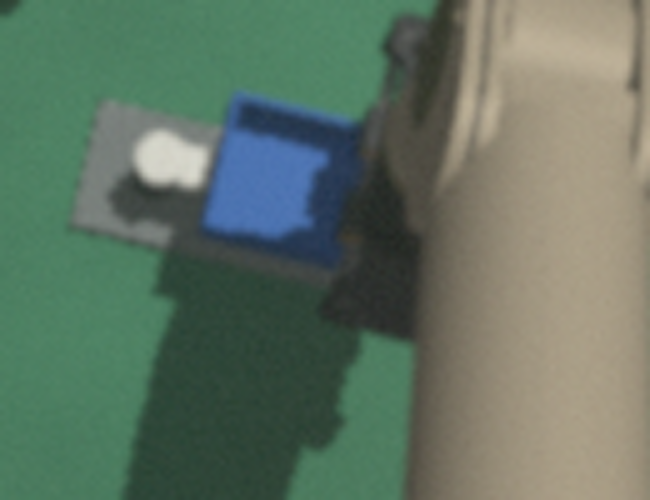

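Emit:
drive_tool(plan=[{"rx": 0, "ry": 0, "rz": -0.003, "x": 0, "y": 0.003, "z": 0, "fingers": 0.1}, {"rx": 0, "ry": 0, "rz": -0.006, "x": 0.0002, "y": 0.006, "z": 0, "fingers": 0.1}, {"rx": 0, "ry": 0, "rz": -0.006, "x": 0.0002, "y": 0.006, "z": 0, "fingers": 0.1}], squeeze=5)

```text
time: 6.35
ee_pos: [0.5671, -0.2316, 0.1474]
eef_rot: [0.748, 0.664, -0.001, -0.002]
ft_force: [-6.7, 4.3, 7.0]
width: 0.0154
```

Emit:
drive_tool(plan=[{"rx": 0, "ry": 0, "rz": -0.002, "x": 0, "y": 0.003, "z": 0, "fingers": 0.1}, {"rx": 0, "ry": 0, "rz": -0.002, "x": 0.0002, "y": 0.003, "z": 0, "fingers": 0.1}], squeeze=5)

```text
time: 6.6
ee_pos: [0.5694, -0.232, 0.1472]
eef_rot: [0.744, 0.668, -0.002, -0.002]
ft_force: [-9.6, 3.8, 7.3]
width: 0.0204
```

Emit:
drive_tool(plan=[{"rx": 0, "ry": 0, "rz": -0.002, "x": 0, "y": 0.003, "z": 0, "fingers": 0.1}, {"rx": 0, "ry": 0, "rz": -0.002, "x": 0.0002, "y": 0.003, "z": 0, "fingers": 0.1}], squeeze=5)

```text
time: 6.85
ee_pos: [0.5723, -0.2321, 0.1472]
eef_rot: [0.74, 0.673, -0.002, -0.002]
ft_force: [-10.3, 3.5, 6.3]
width: 0.0262
```

Emit:
drive_tool(plan=[{"rx": 0, "ry": 0, "rz": 0, "x": 0, "y": -0.005, "z": 0, "fingers": 0.6}, {"rx": 0, "ry": 0, "rz": 0, "x": 0, "y": -0.005, "z": 0, "fingers": 0.6}, {"rx": 0, "ry": 0, "rz": 0, "x": 0, "y": -0.005, "z": 0, "fingers": 0.6}, {"rx": 0, "ry": 0, "rz": 0, "x": 0, "y": -0.005, "z": -0.05, "fingers": 0.6}, {"rx": 0, "ry": 0, "rz": 0, "x": -0.11, "y": -0.25, "z": -0.1, "fingers": 0.6}, {"rx": 0, "ry": 0, "rz": 0, "x": -0.11, "y": -0.25, "z": -0.1, "fingers": 0.6}, {"rx": 0, "ry": 0, "rz": 0, "x": -0.11, "y": -0.25, "z": -0.1, "fingers": 0.6}, {"rx": 0, "ry": 0, "rz": 0, "x": -0.11, "y": -0.25, "z": -0.1, "fingers": 0.6}, {"rx": 0, "ry": 0, "rz": 0, "x": -0.11, "y": -0.25, "z": -0.1, "fingers": 0.6}, {"rx": 0, "ry": 0, "rz": 0, "x": -0.11, "y": -0.25, "z": -0.1, "fingers": 0.6}], squeeze=5)

```text
time: 8.1
ee_pos: [0.3143, -0.3202, 0.2486]
eef_rot: [0.74, 0.672, -0.001, 0.001]
ft_force: [0.2, 0.1, -0.4]
width: 0.0522
```

```bash
python3 snap.py side 260 120 420 240 5 g_side.png; python3 snap.py top 320 170 450 270 6 g_top.png
```

```text
t 8.1 p [ 0.3143 -0.3202  0.2486] q [ 7.401e-01  6.725e-01 -5.000e-04  8.000e-04] F [ 0.2  0.1 -0.4] w 0.0522 j [ 1.25  0.   -0.55  1.94  0.    1.2   0.6 ]
t 8.15 p [ 0.3156 -0.3195  0.2483] q [ 7.394e-01  6.733e-01 -2.000e-04  7.000e-04] F [0.  0.3 0.3] w 0.0526 j [ 1.25  0.   -0.56  1.94  0.    1.2   0.6 ]
```

View pics/g_side.png

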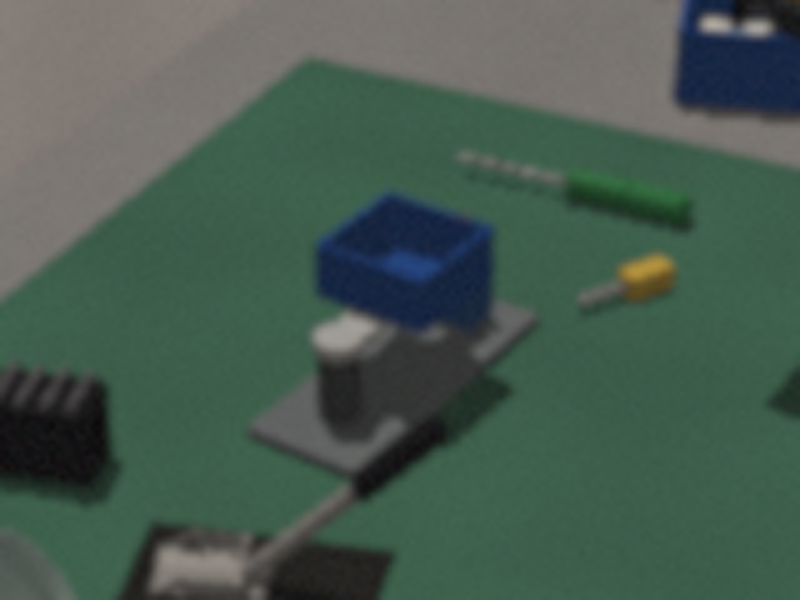

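View pics/g_top.png

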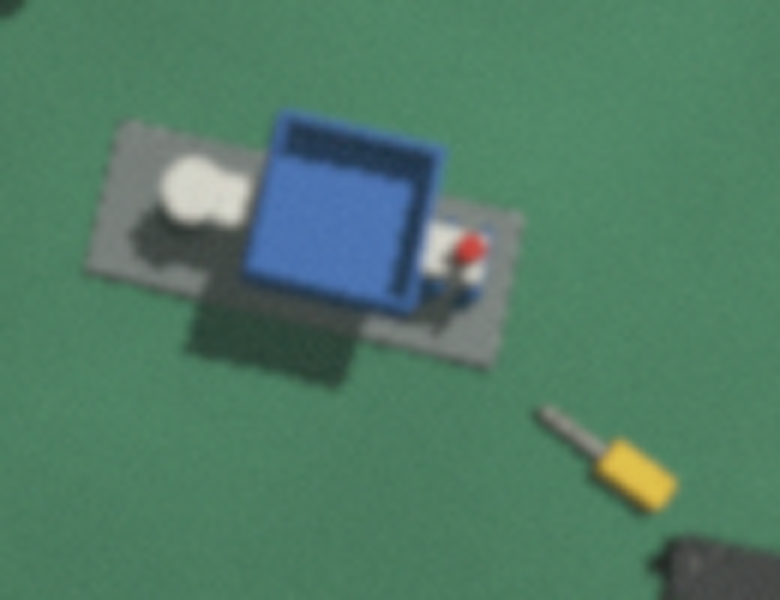

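```bash
cat >> h.py <<'E'
def grab(n,fn):
    c=cam(n); np.savez(fn,W=pts(c),col=c["color"],d=c["depth"],xyz=c["xyz"],rot=c["rotation"],K=c["camera_matrix"])
E
cat > fit2.py <<'E'
from h import *; from fit import *
grab("top","t.npz"); t=load("t.npz"); grab("side","s.npz"); s=load("s.npz")
def ray(z,uv,h):
    d=z['rot']@np.linalg.solve(z['K'],[uv[0],uv[1],1]); return z['xyz']+d*(h-z['xyz'][2])/d[2]
def cen(z,win,f,thr=0.15):
    x0,y0,x1,y1=win;c=z['col'][y0:y1,x0:x1].astype(float);w=f(c);w=np.clip(w,0,None);w[w<thr*w.max()]=0
    v,u=np.mgrid[y0:y1,x0:x1];return np.array([(w*u).sum(),(w*v).sum()])/w.sum()
red=lambda c:c[...,0]-1.25*c[...,1]-10
print("knob top",ray(t,cen(t,(390,202,406,220),red),.092))
yel=lambda c:c[...,0]-c[...,2]*1.1-30
pt=cen(t,(412,238,440,262),yel,.3); ps=cen(s,(376,162,402,184),yel,.3)
print(pt,ps,"pin grip top",ray(t,pt,.018),"side",ray(s,ps,.014))
w=(405,232,440,262); m=np.clip(yel(t['col'][w[1]:w[3],w[0]:w[2]].astype(float))/90,0,1)
b=lambda p:[place(box(-.02,.02,-.01,.01,0,.02),*p)]
for y0 in(.7,1.1): print("pin fit",fit([(t,w,m)],[.465,-.352,y0],[.004,.004,.15],b))
# shank: grey pixels saturation low
x0,y0,x1,y1=w; c=t['col'][y0:y1,x0:x1].astype(float); g=(c[...,0]-.62*c[...,1]-.0); 
# use (R - green-ish) : bg r/g =.6
sh=np.clip(c[...,0]/c[...,1]-.72,0,.3); sh[m>.15]=0
v,u=np.mgrid[y0:y1,x0:x1]
k=sh>.06
print([(a,b_,round(float(q),2)) for a,b_,q in zip(u[k],v[k],sh[k])])
w=(338,184,400,228)
hs=t['hsv'][w[1]:w[3],w[0]:w[2]]; m=((hs[...,0]>98)&(hs[...,0]<122)&(hs[...,1]>95)).astype(float); m[:,56:]=0
b=lambda p:[place(box(-.044,.044,-.044,.044,.105,.114),*p)]
print("hopper",fit([(t,w,m)],[.574,-.162,-.11],[.004,.004,.05],b))
E
python3 fit2.py
```

```text
knob top [ 0.5663685  -0.23296697  0.092     ]
[425.70066589 248.77895745] [388.87371249 173.88498962] pin grip top [ 0.46690555 -0.34730852  0.018     ] side [ 0.46785251 -0.34724818  0.014     ]
pin fit (array([ 0.46798898, -0.34913813,  1.0597401 ]), np.float64(7.857166500741716))
pin fit (array([ 0.46779212, -0.3494955 ,  1.03679066]), np.float64(7.909896057868401))
[(np.int64(410), np.int64(238), 0.16), (np.int64(411), np.int64(238), 0.21), (np.int64(412), np.int64(238), 0.16), (np.int64(410), np.int64(239), 0.18), (np.int64(411), np.int64(239), 0.26), (np.int64(412), np.int64(239), 0.24), (np.int64(413), np.int64(239), 0.22), (np.int64(414), np.int64(239), 0.13), (np.int64(410), np.int64(240), 0.07), (np.int64(411), np.int64(240), 0.19), (np.int64(412), np.int64(240), 0.25), (np.int64(413), np.int64(240), 0.26), (np.int64(414), np.int64(240), 0.24), (np.int64(415), np.int64(240), 0.15), (np.int64(412), np.int64(241), 0.15), (np.int64(413), np.int64(241), 0.24), (np.int64(414), np.int64(241), 0.26), (np.int64(415), np.int64(241), 0.22), (np.int64(416), np.int64(241), 0.15), (np.
[... 1880 characters left out ...]
, 0.12), (np.int64(433), np.int64(260), 0.2), (np.int64(434), np.int64(260), 0.2), (np.int64(435), np.int64(260), 0.18), (np.int64(436), np.int64(260), 0.2), (np.int64(437), np.int64(260), 0.18), (np.int64(438), np.int64(260), 0.17), (np.int64(439), np.int64(260), 0.16), (np.int64(431), np.int64(261), 0.08), (np.int64(432), np.int64(261), 0.17), (np.int64(433), np.int64(261), 0.23), (np.int64(434), np.int64(261), 0.24), (np.int64(435), np.int64(261), 0.2), (np.int64(436), np.int64(261), 0.21), (np.int64(437), np.int64(261), 0.23), (np.int64(438), np.int64(261), 0.23), (np.int64(439), np.int64(261), 0.25)]
hopper (array([ 0.57336228, -0.16226855, -0.11689443]), np.float64(44.679848466468215))
```

```bash
python3 - <<'E'
from fit import *
t=load("t.npz")
def ray(z,uv,h):
    d=z['rot']@np.linalg.solve(z['K'],[uv[0],uv[1],1]); return z['xyz']+d*(h-z['xyz'][2])/d[2]
A=ray(t,(411.7,239),.011);B=ray(t,(418.6,244),.011);C=ray(t,(425.9,248.9),.018)
for a,b in((A,B),(A,C)): d=a-b; print(np.degrees(np.arctan2(d[1],d[0])),np.hypot(d[0],d[1]))
T=ray(t,(409.8,237.9),.01); print("tip",T,C)
E
python3 - <<'E'
import sys; sys.path.insert(0,'.')
from h import *
a=1.03; C=(.4675,-.3483)
s=st()
rows([((C[0],C[1],.15),yawdown(a)),((C[0],C[1],.074),yawdown(a))])
E
```

```text
59.94265197507333 0.027595466252841434
59.35073989256703 0.054705119907001006
tip [ 0.49751285 -0.29461089  0.01      ] [ 0.46658807 -0.34798455  0.018     ]
t 8.3 p [ 0.3167 -0.3185  0.2478] q [ 7.382e-01  6.746e-01  2.000e-04 -0.000e+00] F [ 0.4 -0.3  0.4] w 0.0524 j [ 1.25  0.   -0.56  1.94  0.    1.2   0.6 ]
{"rx": 0.0000, "ry": -0.0001, "rz": 0.0717, "x": -0.0161, "y": 0.1528, "z": 0.0978}
{"rx": 0.0000, "ry": -0.0001, "rz": 0.0717, "x": -0.0161, "y": 0.1528, "z": 0.1738}
```

Emit:
drive_tool(plan=[{"rx": 0, "ry": 0, "rz": 0.0701, "x": -0.0158, "y": 0.1518, "z": 0.0978, "fingers": 0.6}, {"rx": 0, "ry": 0, "rz": 0.0701, "x": -0.0158, "y": 0.1518, "z": 0.0978, "fingers": 0.6}, {"rx": 0, "ry": 0, "rz": 0.0701, "x": -0.0158, "y": 0.1518, "z": 0.0978, "fingers": 0.6}, {"rx": 0, "ry": 0, "rz": 0.0701, "x": -0.0158, "y": 0.1518, "z": 0.0978, "fingers": 0.6}, {"rx": 0, "ry": 0, "rz": 0.0701, "x": -0.0158, "y": 0.1518, "z": 0.0978, "fingers": 0.6}, {"rx": 0, "ry": 0, "rz": 0.0701, "x": -0.0158, "y": 0.1518, "z": 0.0978, "fingers": 0.6}], squeeze=5)

```text
time: 9.05
ee_pos: [0.465, -0.3491, 0.1514]
eef_rot: [0.868, 0.496, -0.0, 0.001]
ft_force: [-1.2, -0.9, 0.1]
width: 0.0525
```

```bash
python3 snap.py side 330 110 430 200 6 h_side.png; python3 - <<'E'
from h import *
rows([((.4667,-.3481,.074),yawdown(1.04))])
E
```

```text
t 9.05 p [ 0.465  -0.3491  0.1514] q [ 0.8682  0.4963 -0.      0.0009] F [-1.2 -0.9  0.1] w 0.0525 j [ 1.03  0.42 -0.57  1.72  0.25  1.08 -0.15]
{"rx": 0.0003, "ry": 0.0002, "rz": -0.0003, "x": 0.0021, "y": 0.0008, "z": 0.0776}
```

View pics/h_side.png

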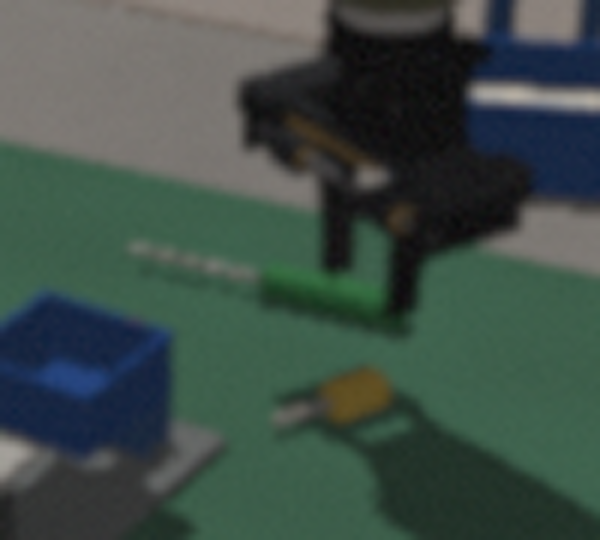

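Emit:
drive_tool(plan=[{"rx": 0, "ry": 0, "rz": 0, "x": 0.001, "y": 0.001, "z": 0.04, "fingers": 0.6}, {"rx": 0, "ry": 0, "rz": 0, "x": 0.001, "y": 0.001, "z": 0.077, "fingers": 0.6}, {"rx": 0, "ry": 0, "rz": 0, "x": 0.001, "y": 0.001, "z": 0.077, "fingers": 0.6}, {"rx": 0, "ry": 0, "rz": 0, "x": 0.001, "y": 0.001, "z": 0.077, "fingers": 0.1}, {"rx": 0, "ry": 0, "rz": 0, "x": 0.001, "y": 0.001, "z": 0.077, "fingers": 0.1}, {"rx": 0, "ry": 0, "rz": 0, "x": 0.001, "y": 0.001, "z": 0.077, "fingers": 0.1}, {"rx": 0, "ry": 0, "rz": 0, "x": 0.001, "y": 0.001, "z": 0.077, "fingers": 0.1}, {"rx": 0, "ry": 0, "rz": 0, "x": 0.001, "y": 0.001, "z": 0.077, "fingers": 0.1}, {"rx": 0, "ry": 0, "rz": 0, "x": 0.001, "y": 0.001, "z": 0.077, "fingers": 0.1}], squeeze=25)

```text
time: 10.22
ee_pos: [0.4668, -0.3486, 0.0735]
eef_rot: [0.868, 0.496, -0.0, 0.0]
ft_force: [-0.9, 0.6, 5.2]
width: 0.0195
```

```bash
python3 snap.py side 330 110 430 200 6 i_side.png; python3 - <<'E'
from h import *
s=monitor.read_state(); print("tcp",s["ee_pos"])
# feeder estimate
th=-.11; K=np.array([.567,-.2325]); ex=np.array([np.cos(th),np.sin(th)]); ey=np.array([-np.sin(th),np.cos(th)])
H=K+.148*ey; print("hinge",H)
a=th+np.pi/2
def T(y,z=.116,x=0): 
    p=H+ey*y+ex*x; return ((p[0],p[1],z),yawdown(a))
# origin y when tip 25mm before outer plate: tip=-.19 -> org -.252
rows([(s["ee_pos"]+np.array([0,0,.06]),R.from_quat(s["eef_rot"])),T(-.25,.134),T(-.25,.114)])
print(T(-.25),T(-.183))
E
```

```text
t 10.22 p [ 0.4668 -0.3486  0.0735] q [ 8.682e-01  4.962e-01 -1.000e-04  2.000e-04] F [-0.9  0.6  5.2] w 0.0195 j [ 1.    0.52 -0.53  1.76  0.32  0.95 -0.2 ]
tcp [ 0.46673515 -0.34857841  0.07344009]
hinge [ 0.58324719 -0.0853945 ]
{"rx": 0.0000, "ry": 0.0000, "rz": 0.0000, "x": -0.0000, "y": 0.0000, "z": -0.0600}
{"rx": 0.0000, "ry": 0.0000, "rz": -0.0672, "x": 0.0579, "y": 0.0693, "z": -0.0606}
{"rx": 0.0000, "ry": 0.0000, "rz": -0.0672, "x": 0.0579, "y": 0.0693, "z": -0.0406}
((np.float64(0.5558026133146081), np.float64(-0.3338835219915831), 0.116), Rotation.from_matrix(array([[ 0.1097783,  0.9939561,  0.       ],
                            [ 0.9939561, -0.1097783,  0.       ],
                            [ 0.       ,  0.       , -1.       ]]))) ((np.float64(0.5631577594706988), np.float64(-0.2672884634284844), 0.116), Rotation.from_matrix(array([[ 0.1097783,  0.9939561,  0.       ],
                            [ 0.9939561, -0.1097783,  0.       ],
                            [ 0.       ,  0.       , -1.       ]])))
```

View pics/i_side.png

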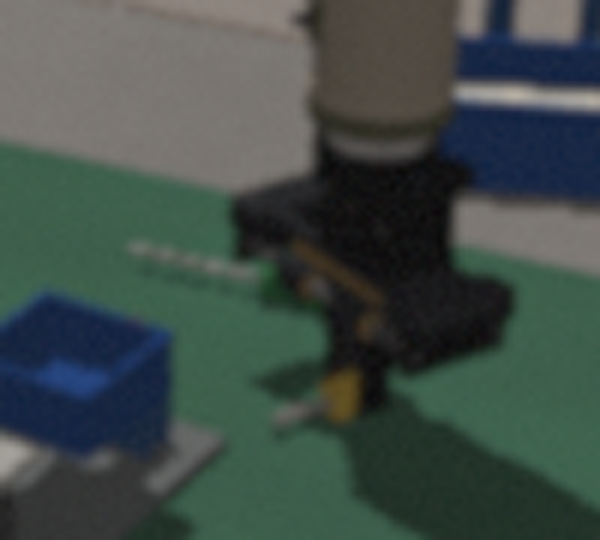

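Emit:
drive_tool(plan=[{"rx": 0, "ry": 0, "rz": 0, "x": 0, "y": 0, "z": -0.04, "fingers": 0.1}, {"rx": 0, "ry": 0, "rz": 0, "x": 0, "y": 0, "z": -0.0606, "fingers": 0.1}, {"rx": 0, "ry": 0, "rz": -0.03, "x": 0.025, "y": 0.03, "z": -0.0606, "fingers": 0.1}, {"rx": 0, "ry": 0, "rz": -0.0672, "x": 0.0579, "y": 0.0693, "z": -0.0606, "fingers": 0.1}, {"rx": 0, "ry": 0, "rz": -0.0672, "x": 0.0579, "y": 0.0693, "z": -0.0606, "fingers": 0.1}, {"rx": 0, "ry": 0, "rz": -0.0672, "x": 0.0579, "y": 0.0693, "z": -0.04, "fingers": 0.1}, {"rx": 0, "ry": 0, "rz": -0.0672, "x": 0.0579, "y": 0.0693, "z": -0.04, "fingers": 0.1}, {"rx": 0, "ry": 0, "rz": -0.0672, "x": 0.0579, "y": 0.0693, "z": -0.04, "fingers": 0.1}, {"rx": 0, "ry": 0, "rz": -0.0672, "x": 0.0579, "y": 0.0693, "z": -0.04, "fingers": 0.1}], squeeze=25)

```text
time: 11.4
ee_pos: [0.5558, -0.3341, 0.1137]
eef_rot: [0.745, 0.667, -0.0, 0.0]
ft_force: [0.1, -0.5, -0.5]
width: 0.0202
```

```bash
python3 snap.py side 330 110 430 200 6 j_side.png;python3 snap.py top 340 170 470 270 6 j_top.png; 
```

```text
t 11.4 p [ 0.5558 -0.3341  0.1137] q [ 7.452e-01  6.668e-01 -0.000e+00  4.000e-04] F [ 0.1 -0.5 -0.5] w 0.0202 j [ 0.92  0.61 -0.62  1.55  0.38  1.1   0.11]
t 11.45 p [ 0.5558 -0.3341  0.1137] q [7.452e-01 6.669e-01 0.000e+00 5.000e-04] F [ 0.1 -0.1 -0.9] w 0.0199 j [ 0.92  0.61 -0.62  1.55  0.38  1.1   0.11]
```

View pics/j_side.png

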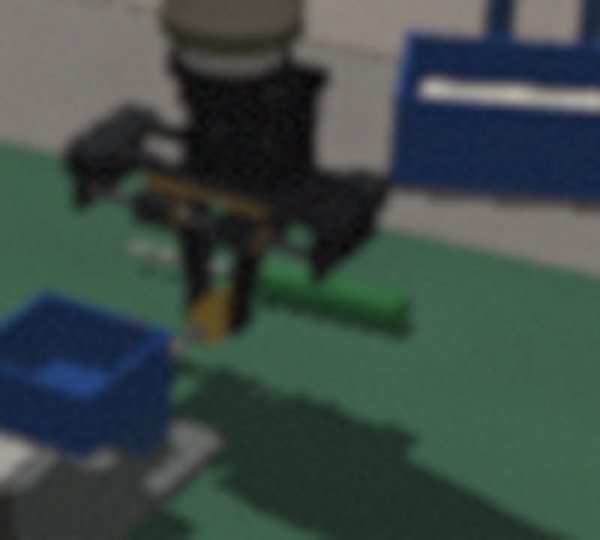

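View pics/j_top.png

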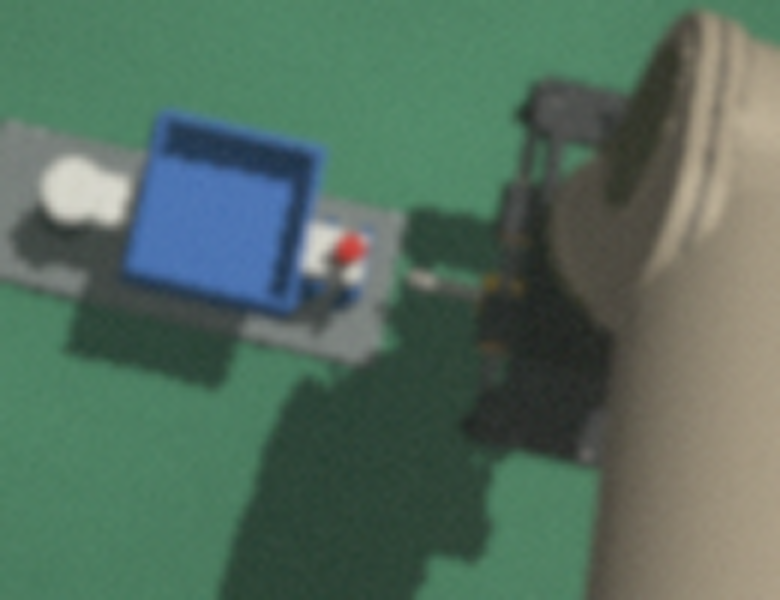

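Emit:
drive_tool(plan=[{"rx": 0, "ry": 0, "rz": 0, "x": 0.01, "y": 0, "z": 0, "fingers": 0.1}, {"rx": 0, "ry": 0, "rz": 0, "x": 0.02, "y": 0, "z": 0, "fingers": 0.1}, {"rx": 0, "ry": 0, "rz": 0, "x": 0.023, "y": 0, "z": 0, "fingers": 0.1}, {"rx": 0, "ry": 0, "rz": 0, "x": 0.026, "y": 0, "z": 0, "fingers": 0.1}, {"rx": 0, "ry": 0, "rz": 0, "x": 0.029, "y": 0, "z": 0, "fingers": 0.1}, {"rx": 0, "ry": 0, "rz": 0, "x": 0.032, "y": 0, "z": 0, "fingers": 0.1}, {"rx": 0, "ry": 0, "rz": 0, "x": 0.032, "y": 0, "z": 0, "fingers": 0.1}], squeeze=25)

```text
time: 12.38
ee_pos: [0.5594, -0.3017, 0.1132]
eef_rot: [0.745, 0.667, 0.0, 0.0]
ft_force: [0.4, -0.1, -0.5]
width: 0.0195
```

```bash
python3 snap.py side 330 110 430 200 6 k_side.png;python3 snap.py top 340 170 470 270 6 k_top.png; 
```

```text
t 12.38 p [ 0.5594 -0.3017  0.1132] q [0.7449 0.6672 0.     0.    ] F [ 0.4 -0.1 -0.5] w 0.0195 j [ 0.89  0.59 -0.63  1.59  0.38  1.09  0.06]
t 12.43 p [ 0.5593 -0.302   0.1132] q [ 0.7449  0.6671 -0.      0.    ] F [-0.3  0.5 -0. ] w 0.0195 j [ 0.89  0.59 -0.63  1.59  0.38  1.09  0.06]
```

View pics/k_top.png

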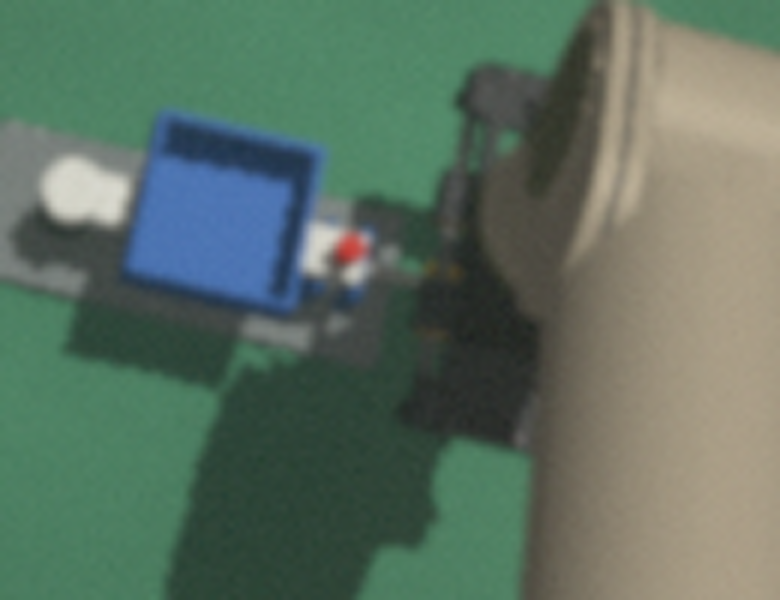

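Emit:
drive_tool(plan=[{"rx": 0, "ry": 0, "rz": 0, "x": 0.004, "y": 0, "z": 0, "fingers": 0.1}, {"rx": 0, "ry": 0, "rz": 0, "x": 0.008, "y": 0, "z": 0, "fingers": 0.1}, {"rx": 0, "ry": 0, "rz": 0, "x": 0.011, "y": 0, "z": 0, "fingers": 0.1}, {"rx": 0, "ry": 0, "rz": 0, "x": 0.014, "y": 0, "z": 0, "fingers": 0.1}, {"rx": 0, "ry": 0, "rz": 0, "x": 0.014, "y": 0, "z": 0, "fingers": 0.1}], squeeze=25)

```text
time: 13.1
ee_pos: [0.561, -0.2877, 0.1132]
eef_rot: [0.745, 0.667, 0.0, 0.0]
ft_force: [-0.3, 1.0, -1.2]
width: 0.0196
```

Emit:
drive_tool(plan=[{"rx": 0, "ry": 0, "rz": 0, "x": 0.004, "y": 0, "z": 0, "fingers": 0.1}, {"rx": 0, "ry": 0, "rz": 0, "x": 0.008, "y": 0, "z": 0, "fingers": 0.1}, {"rx": 0, "ry": 0, "rz": 0, "x": 0.011, "y": 0, "z": 0, "fingers": 0.1}, {"rx": 0, "ry": 0, "rz": 0, "x": 0.011, "y": 0, "z": 0, "fingers": 0.1}], squeeze=25)

```text
time: 13.6
ee_pos: [0.5622, -0.2767, 0.1132]
eef_rot: [0.745, 0.667, 0.0, 0.0]
ft_force: [-0.1, 0.3, -1.8]
width: 0.0195
```

Emit:
drive_tool(plan=[{"rx": 0, "ry": 0, "rz": 0, "x": 0.003, "y": 0, "z": 0, "fingers": 0.1}, {"rx": 0, "ry": 0, "rz": 0, "x": 0.006, "y": 0, "z": 0, "fingers": 0.1}, {"rx": 0, "ry": 0, "rz": 0, "x": 0.009, "y": 0, "z": 0, "fingers": 0.1}, {"rx": 0, "ry": 0, "rz": 0, "x": 0.011, "y": 0, "z": 0, "fingers": 0.1}, {"rx": 0, "ry": 0, "rz": 0, "x": 0.012, "y": 0, "z": 0, "fingers": 0.1}, {"rx": 0, "ry": 0, "rz": 0, "x": 0.012, "y": 0, "z": 0, "fingers": 0.1}], squeeze=25)

```text
time: 14.35
ee_pos: [0.5629, -0.2684, 0.1133]
eef_rot: [0.746, 0.666, -0.001, 0.002]
ft_force: [0.7, -10.0, -2.8]
width: 0.0195
```

```bash
python3 snap.py side 330 110 430 200 6 l_side.png;python3 snap.py top 340 170 470 270 6 l_top.png; 
```

```text
t 14.35 p [ 0.5629 -0.2684  0.1133] q [ 0.7459  0.666  -0.0013  0.0016] F [  0.7 -10.   -2.8] w 0.0195 j [ 0.86  0.57 -0.64  1.62  0.38  1.07 -0.  ]
t 14.4 p [ 0.5629 -0.2684  0.1133] q [ 0.7459  0.6661 -0.0012  0.0016] F [  0.5 -10.4  -2.1] w 0.0201 j [ 0.86  0.57 -0.64  1.62  0.38  1.07 -0.  ]
```

View pics/l_side.png

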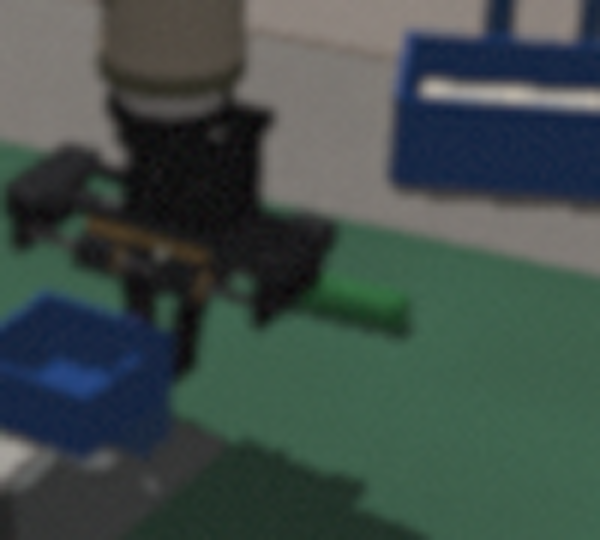

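Emit:
drive_tool(plan=[{"rx": 0, "ry": 0, "rz": 0, "x": 0.003, "y": 0, "z": 0, "fingers": 0.1}, {"rx": 0, "ry": 0, "rz": 0, "x": 0.003, "y": 0, "z": 0, "fingers": 0.1}], squeeze=25)

```text
time: 14.7
ee_pos: [0.5628, -0.2681, 0.1134]
eef_rot: [0.747, 0.665, -0.002, 0.003]
ft_force: [1.9, -17.1, -5.0]
width: 0.02
```

Emit:
drive_tool(plan=[{"rx": 0, "ry": 0, "rz": 0, "x": -0.005, "y": 0, "z": 0, "fingers": 0.6}, {"rx": 0, "ry": 0, "rz": 0, "x": -0.005, "y": 0, "z": 0, "fingers": 0.6}, {"rx": 0, "ry": 0, "rz": 0, "x": -0.005, "y": 0, "z": 0, "fingers": 0.6}, {"rx": 0, "ry": 0, "rz": 0, "x": -0.005, "y": 0, "z": 0, "fingers": 0.6}, {"rx": 0, "ry": 0, "rz": 0, "x": -0.005, "y": 0, "z": -0.06, "fingers": 0.6}, {"rx": 0, "ry": 0, "rz": 0, "x": -0.005, "y": 0, "z": -0.12, "fingers": 0.6}, {"rx": 0, "ry": 0, "rz": 0, "x": -0.11, "y": -0.22, "z": -0.18, "fingers": 0.6}, {"rx": 0, "ry": 0, "rz": 0, "x": -0.11, "y": -0.22, "z": -0.18, "fingers": 0.6}, {"rx": 0, "ry": 0, "rz": 0, "x": -0.11, "y": -0.22, "z": -0.18, "fingers": 0.6}, {"rx": 0, "ry": 0, "rz": 0, "x": -0.11, "y": -0.22, "z": -0.18, "fingers": 0.6}, {"rx": 0, "ry": 0, "rz": 0, "x": -0.11, "y": -0.22, "z": -0.18, "fingers": 0.6}], squeeze=5)

```text
time: 16.08
ee_pos: [0.3292, -0.3497, 0.2944]
eef_rot: [0.747, 0.664, -0.001, 0.001]
ft_force: [0.9, 0.7, 1.0]
width: 0.0519
```

```bash
python3 snap.py side 260 120 420 240 5 m_side.png; python3 snap.py top 320 170 450 270 6 m_top.png
python3 - <<'E'
from h import *; from fit import *
grab("top","t.npz"); grab("side","s.npz")
for n in("side","top"):
    c=cam(n);
    for l in["scoop","scoop_grip","scoop_mat","jar_mouth","jar","jar_corner"]:
        print(n,l,[(np.round(x["centre"],3).tolist(),round(x["confidence"],2)) for x in nets.find_in(l,n)][:3])
t=load("t.npz")
def crop(x0,y0,x1,y1,k,fn): cv2.imwrite(fn,cv2.resize(t['col'][y0:y1,x0:x1,::-1],None,fx=k,fy=k,interpolation=cv2.INTER_CUBIC))
crop(270,175,340,260,7,"pics/m_scoop.png")
crop(200,140,270,220,7,"pics/m_jar.png")
E
```

```text
t 16.07 p [ 0.3292 -0.3497  0.2944] q [ 0.7473  0.6645 -0.0013  0.001 ] F [0.9 0.7 1. ] w 0.0519 j [ 1.35  0.05 -0.64  1.8   0.03  1.3   0.58]
t 16.12 p [ 0.3313 -0.3483  0.2939] q [ 7.462e-01  6.657e-01 -7.000e-04  8.000e-04] F [ 0.3  0.3 -0.3] w 0.0523 j [ 1.35  0.05 -0.64  1.8   0.03  1.3   0.58]
side scoop [([0.541, 0.085, 0.02], 0.6), ([0.529, -0.44, 0.017], 0.44)]
side scoop_grip [([0.544, 0.082, 0.024], 0.76)]
side scoop_mat [([0.527, 0.104, 0.007], 0.76)]
side jar_mouth [([0.586, 0.348, 0.086], 0.83)]
side jar [([0.59, 0.344, 0.087], 0.61), ([0.577, -0.146, 0.096], 0.44)]
side jar_corner [([0.587, 0.348, 0.088], 0.71)]
top scoop [([0.559, 0.085, 0.014], 0.96)]
top scoop_grip [([0.384, 0.431, 0.049], 0.65)]
top scoop_mat [([0.533, 0.09, 0.005], 0.59)]
top jar_mouth [([0.53, -0.446, 0.028], 0.62), ([0.59, 0.312, 0.108], 0.59), ([0.536, 0.088, 0.003], 0.46)]
top jar [([0.598, 0.309, 0.105], 0.8)]
top jar_corner []
```

View pics/m_side.png

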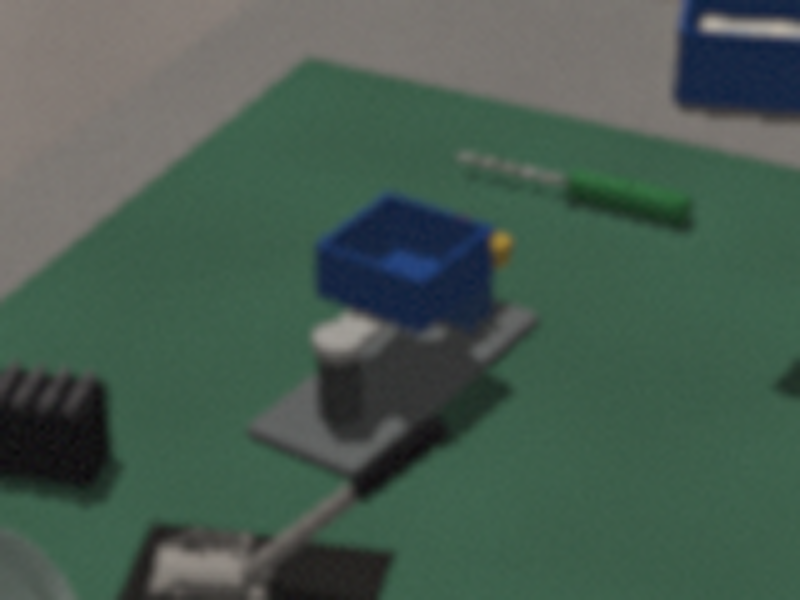

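View pics/m_top.png

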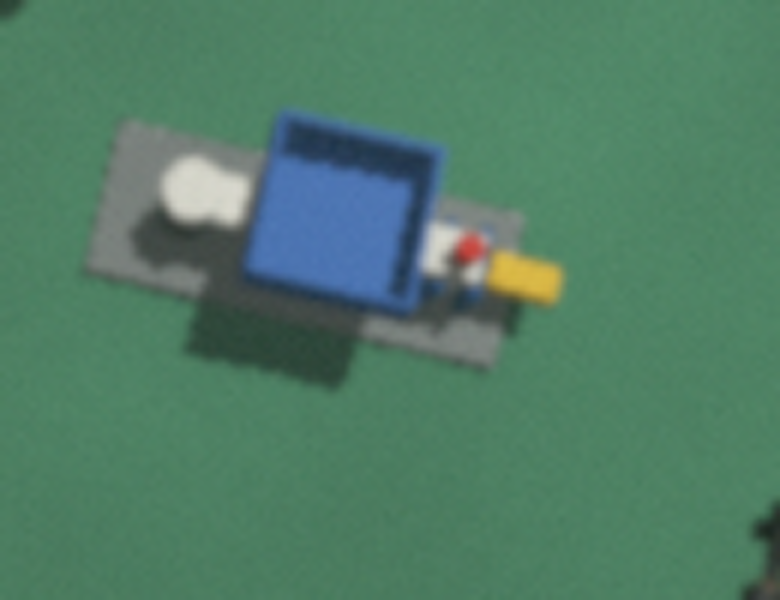

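View pics/m_scoop.png

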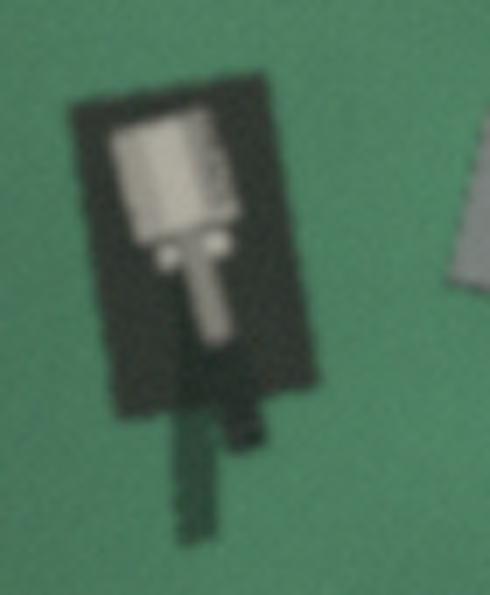

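View pics/m_jar.png

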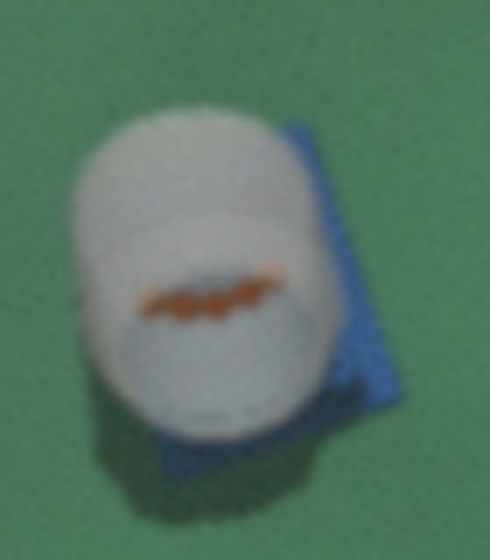

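```bash
cat > fit3.py <<'E'
from h import *; from fit import *
t=load("t.npz"); s=load("s.npz")
def cyl(p,q,w):
    p=np.array(p);q=np.array(q);o=[]
    for a in(p,q):
        for dy in(-w,w):
            for dn in(-w,w): o.append(a+[dn*.7071,dy,dn*.7071])
    return np.array(o)
bowl=np.array([[0,y,z] for y in(-.02425,.02425) for z in(.003+.004,.023)]+[[.058,y,z] for y in(-.02425,.02425) for z in(.006,.010)])
stem=cyl((0,0,.011),(-.069,0,.080),.004)
grip=cyl((-.069,0,.080),(-.119,0,.130),.0085)
foot=box(-.013,0,-.015,.015,.003,.005)
model=lambda p:[place(m,*p) for m in(bowl,stem,foot)]
if __name__=="__main__":
    w=(276,178,325,240)
    c=t['col'][w[1]:w[3],w[0]:w[2]].astype(float).mean(-1); m=np.clip((c-65)/75,0,1)
    g=t['hsv'][w[1]:w[3],w[0]:w[2]]; m[g[...,1]>75]=0
    cv2.imwrite("pics/n_m.png",cv2.resize(m*255,None,fx=6,fy=6))
    p,f=fit([(t,w,m)],[.54,.088,.2],[.006,.006,.1],model);print("top",p,f)
    cv2.imwrite("pics/n_r.png",cv2.resize(np.hstack([m,render(t,model(p),w)])*255,None,fx=6,fy=6))
    gp=place(np.array([[-.094,0,.105]]),*p); print("grip",gp,proj(t,gp),"side",proj(s,gp))
    ws=(280,195,355,255); im=s['col'][ws[1]:ws[3],ws[0]:ws[2]].astype(float)
    m2=np.clip((im.mean(-1)-50)/60,0,1); g=s['hsv'][ws[1]:ws[3],ws[0]:ws[2]]; m2[g[...,1]>70]=0
    p2,f2=fit([(s,ws,m2)],[.54,.088,.2],[.006,.006,.1],model);print("side",p2,f2)
    cv2.imwrite("pics/n_s.png",cv2.resize(np.vstack([m2,render(s,model(p2),ws)])*255,None,fx=5,fy=5))
    # mat
    w=(270,175,330,250); im=t['col'][w[1]:w[3],w[0]:w[2]]; hs=t['hsv'][w[1]:w[3],w[0]:w[2]]
    v=im.astype(float).max(-1); m=np.clip((95-v)/35,0,1); m=np.maximum(m,(hs[...,1]<70)*1.0)
    # ignore region of shadow/handle below
    q,f=fit([(t,w,m)],[.53,.09,.15],[.006,.006,.1],lambda p:[place(box(-.08,.08,-.05,.05,0,.003),*p)]);print("mat",q,f)
E
python3 fit3.py
```

```text
top [0.55354696 0.0929856  0.41141774] 11.45712038034958
grip [[0.46739081 0.05539414 0.105     ]] [[303.17935754 230.62073353]] side [[339.15103332 210.48759556]]
side [0.55619428 0.09122439 0.34129729] 165.27206973541044
mat [0.54782216 0.09081627 0.29297481] 90.37226182617235[ WARN:0@0.659] global loadsave.cpp:1063 imwrite_ Unsupported depth image for selected encoder is fallbacked to CV_8U.
```

View pics/n_r.png

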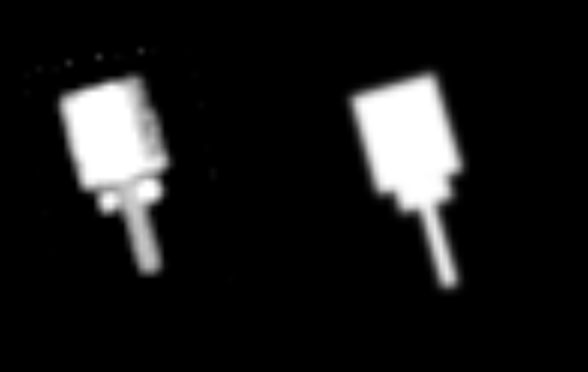

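View pics/n_s.png

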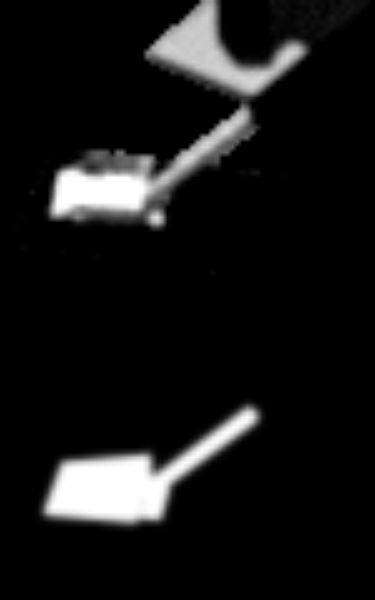

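```bash
python3 - <<'E'
from fit import *
for fn in("t.npz","s.npz"):
    z=load(fn);W=z['W'].reshape(-1,3);d=z['hsv'].reshape(-1,3)
    k=(W[:,2]>.02)&(W[:,2]<.16)&(W[:,0]>.40)&(W[:,0]<.62)&(W[:,1]>.0)&(W[:,1]<.15)
    P=W[k]; print(fn,len(P))
    for a in np.arange(.02,.15,.01):
        q=P[(P[:,2]>=a)&(P[:,2]<a+.01)]
        if len(q): print(round(a,3),len(q),np.round(np.median(q,0),4),np.round(q.std(0),4))
    # mat depth noise
    k=(W[:,0]>.40)&(W[:,0]<.45)&(W[:,1]>.1)&(W[:,1]<.2); print("bench z",W[k][:,2].mean(),W[k][:,2].std())
E
```

```text
t.npz 197
0.02 35 [0.556  0.0938 0.0241] [0.0156 0.0165 0.0023]
0.03 11 [0.5425 0.0879 0.0324] [0.0096 0.0116 0.0027]
0.04 11 [0.5301 0.0836 0.0448] [0.0034 0.0032 0.003 ]
0.05 9 [0.5189 0.0803 0.0555] [0.003  0.0033 0.003 ]
0.06 10 [0.5112 0.0755 0.0655] [0.0033 0.0029 0.0032]
0.07 7 [0.5036 0.0708 0.073 ] [0.0026 0.0035 0.0032]
0.08 8 [0.4943 0.0698 0.0841] [0.0029 0.0041 0.0037]
0.09 15 [0.4878 0.0661 0.0968] [0.0041 0.0051 0.0038]
0.1 22 [0.478  0.0602 0.1047] [0.0044 0.0051 0.0026]
0.11 15 [0.4674 0.0576 0.1161] [0.0041 0.0049 0.0033]
0.12 27 [0.4574 0.0518 0.1263] [0.0088 0.0059 0.0028]
0.13 27 [0.4482 0.0471 0.1346] [0.0041 0.0054 0.0023]
bench z 0.0027119581208403464 0.002539910426264089
s.npz 267
0.02 45 [0.553  0.0956 0.0221] [0.0162 0.0179 0.0025]
0.03 17 [0.5294 0.0898 0.0354] [0.0053 0.0035 0.0026]
0.04 14 [0.5232 0.0861 0.0445] [0.0049 0.0028 0.0021]
0.05 16 [0.5108 0.0841 0.0555] [0.0052 0.004  0.0031]
0.06 17 [0.5038 0.0797 0.0649] [0.0048 0.0035 0.0025]
0.07 17 [0.4924 0.0763 0.0756] [0.0058 0.0035 0.0027]
0.08 19 [0.4852 0.0732 0.0857] [0.0067 0.0047 0.0027]
0.09 28 [0.4748 0.0711 0.0961] [0.0068 0.0041 0.003 ]
0.1 26 [0.4672 0.066  0.105 ] [0.0075 0.0045 0.0027]
0.11 28 [0.4568 0.0621 0.1147] [0.0062 0.0053 0.0028]
0.12 32 [0.4463 0.0572 0.1261] [0.0057 0.0057 0.0029]
0.13 8 [0.4486 0.0518 0.1315] [0.0037 0.0044 0.0012]
bench z -9.071553692805772e-05 0.0015982418299204239
```

```bash
cat > kin.py <<'E'
import numpy as np, itertools
from scipy.optimize import least_squares
from scipy.spatial.transform import Rotation as R
D=[([1.25938868,.33287813,-.0646983,1.46099957,.02159461,1.34990573,-.08853078],[.17791433,-.59881533,.29142215],[.98959,.1439,-.0001,-.0007]),
([.72,.07,-.53,1.94,.04,1.14,-1.09],[.4436,-.1334,.2201],[.9877,.1562,0,0]),
([.70,.16,-.54,2.01,.10,.99,-1.14],[.4446,-.1319,.1482],[.9876,.1573,0,0]),
([.78,.49,-.6,1.64,.3,1.11,-.04],[.5649,-.2308,.1482],[.7566,.6539,0,0]),
([1.25,0,-.56,1.94,0,1.2,.6],[.3156,-.3195,.2483],[.7394,.6733,0,0]),
([1.03,.42,-.57,1.72,.25,1.08,-.15],[.465,-.3491,.1514],[.8682,.4963,0,0]),
([1.0,.52,-.53,1.76,.32,.95,-.2],[.4668,-.3486,.0735],[.8682,.4962,0,0]),
([.92,.61,-.62,1.55,.38,1.1,.11],[.5558,-.3341,.1137],[.7452,.6668,0,0]),
([1.35,.05,-.64,1.8,.03,1.3,.58],[.3313,-.3483,.2939],[.7462,.6657,0,0])]
sg=None
def fk(q,p,s):
    d1,L1,L2,L3,a1,a2,a3,off=p
    Rz=lambda a:R.from_euler('z',a);Ry=lambda a:R.from_euler('y',a)
    T=np.array([0,0,d1]);o=Rz(s[0]*q[0])*Ry(q[1]); T=T+o.apply([a1,0,L1]); o=o*Rz(s[1]*q[2])*Ry(q[3]); T=T+o.apply([a2,0,L2])
    o=o*Rz(s[2]*q[4])*Ry(q[5]);T=T+o.apply([a3,0,L3]); o=o*Rz(s[3]*q[6]+off); return T,o
def res(p,s):
    r=[]
    for q,P,Q in D:
        T,o=fk(q,p,s); r+=list(T-P); r+=list(.2*(o.inv()*R.from_quat(Q)).as_rotvec())
    return r
if __name__=="__main__":
    best=[]
    for s in itertools.product((1,-1),repeat=4):
        for off in(0,np.pi/2,np.pi,-np.pi/2):
            o=least_squares(res,[.3,.4,.4,.25,0,0,0,off],args=(s,)); best.append((o.cost,s,np.round(o.x,4)))
    best.sort(key=lambda x:x[0])
    for b in best[:3]: print(b)
E
python3 kin.py
```

```text
(np.float64(0.0015053103487560097), (-1, -1, -1, -1), array([-0.3064,  0.4505,  0.4641, -0.2786,  0.0645, -0.0077,  0.0436,
       -4.7122]))
(np.float64(0.0015053103487560119), (-1, -1, -1, -1), array([-0.3064,  0.4505,  0.4641, -0.2786,  0.0645, -0.0077,  0.0436,
        1.571 ]))
(np.float64(0.0015053103487560127), (-1, -1, -1, -1), array([-0.3064,  0.4505,  0.4641, -0.2786,  0.0645, -0.0077,  0.0436,
        1.571 ]))
```

```bash
cat > ik.py <<'E'
from kin import *
lo=np.array([-2.6,-.5,-1.47,.16,-1.27,.06,-2.6]);hi=np.array([2.6,2.12,1.34,2.42,4.41,2.06,2.6])
S=(-1,-1,-1,-1)
def fitp(L3):
    f=lambda x:res([x[0],x[1],x[2],L3,x[3],x[4],x[5],np.pi/2],S)
    o=least_squares(f,[.3,.45,.46,0,0,0]); x=o.x; return [x[0],x[1],x[2],L3,x[3],x[4],x[5],np.pi/2],o.cost
def ik(p,P,Ro,q0):
    best=None
    for k in range(12):
        q=q0 if k==0 else np.clip(np.array(q0)+np.random.default_rng(k).normal(0,.5,7),lo+.01,hi-.01)
        f=lambda q:np.r_[(lambda T,o:np.r_[(T-P),.3*(o.inv()*Ro).as_rotvec()])(*fk(q,p,S)),1e-3*(q-np.array(q0))]
        o=least_squares(f,q,bounds=(lo,hi))
        if best is None or o.cost<best.cost: best=o
    T,o=fk(best.x,p,S); return best.x,np.linalg.norm(T-P),np.degrees((o.inv()*Ro).magnitude())
def tool(heading,pitch):
    """tool z: horizontal heading, pitched down by `pitch` rad ; tool y horizontal; x up-ish"""
    h=np.array([np.cos(heading),np.sin(heading),0]);z=h*np.cos(pitch)+np.array([0,0,-np.sin(pitch)])
    x=h*np.sin(pitch)+np.array([0,0,np.cos(pitch)]); y=np.cross(z,x)
    return R.from_matrix(np.array([x,y,z]).T)
if __name__=="__main__":
    for L3 in(.2,.28,.35):
        p,c=fitp(L3);print(L3,np.round(p,3),c)
        for pd in(45,60,70):
            o=tool(.4,np.radians(pd)); P=np.array([.467,.0555,.105])-o.apply([0,0,.051])
            q,e,a=ik(p,P,o,[0,-.2,-.3,2.,0,.6,0]); print(pd,np.round(q,2),round(e,4),round(a,2))
E
python3 ik.py
```

```text
0.2 [ 0.171  0.455  0.465  0.2    0.064 -0.005  0.044  1.571] 0.0015208232643003435
45 [-0.99 -0.05  1.34  2.42 -1.27  0.48  0.29] 0.0104 2.08
60 [ 0.11 -0.08 -0.09  2.34 -0.51  0.45 -0.73] 0.0 0.0
70 [ 0.03 -0.02 -0.08  2.23 -0.21  0.61 -1.07] 0.0 0.0
0.28 [ 0.251  0.456  0.465  0.28   0.064 -0.004  0.044  1.571] 0.0015264401879782447
45 [-1.24 -0.44  1.34  2.42  0.26  0.21 -1.2 ] 0.0285 4.61
60 [ 0.6  -0.14 -0.57  2.42 -0.7   0.44 -0.58] 0.0 0.01
70 [ 0.08 -0.07 -0.1   2.29 -0.24  0.6  -1.02] 0.0 0.0
0.35 [ 0.32   0.456  0.465  0.35   0.064 -0.004  0.044  1.571] 0.0015320657900413253
45 [ 1.62  0.18 -1.47  2.42 -0.98  0.33 -0.04] 0.0359 8.75
60 [-1.03 -0.25  1.25  2.42 -0.2   0.39 -0.73] 0.0 0.01
70 [ 0.12 -0.1  -0.11  2.35 -0.27  0.59 -0.97] 0.0 0.0
```

```bash
python3 - <<'E'
from h import *; from fit import *
for n in("top","side"):
    grab(n,n[0]+".npz"); z=load(n[0]+".npz")
    rg=nets.regions_of("jar",n)
    print(n,[(round(x["confidence"],2),int(x["region"].sum())) for x in rg])
    m=rg[0]["region"]; np.save(f"jar_{n}.npy",m)
    v,u=np.where(m); print(u.min(),u.max(),v.min(),v.max())
    im=z['col'][:,:,::-1].copy(); ct,_=cv2.findContours(m.astype(np.uint8),cv2.RETR_EXTERNAL,cv2.CHAIN_APPROX_NONE)
    x0,y0,x1,y1=u.min()-15,v.min()-15,u.max()+15,v.max()+15
    big=cv2.resize(im[y0:y1,x0:x1],None,fx=7,fy=7,interpolation=cv2.INTER_CUBIC)
    for c in ct: cv2.polylines(big,[((c-[x0,y0])*7+3).astype(np.int32)],True,(0,0,255),1)
    cv2.imwrite(f"pics/p_{n}.png",big)
    d=z['W'][y0:y1,x0:x1,2]; dd=np.nan_to_num(d); cv2.imwrite(f"pics/p_z{n}.png",cv2.resize(cv2.applyColorMap(np.uint8(np.clip(dd/.2,0,1)*255),cv2.COLORMAP_JET),None,fx=7,fy=7,interpolation=cv2.INTER_NEAREST))
E
```

```text
top [(0.96, 1845), (0.63, 981)]
209 256 154 208
side [(0.68, 3377), (0.24, 193), (0.18, 548)]
217 277 226 293
```

View pics/p_top.png

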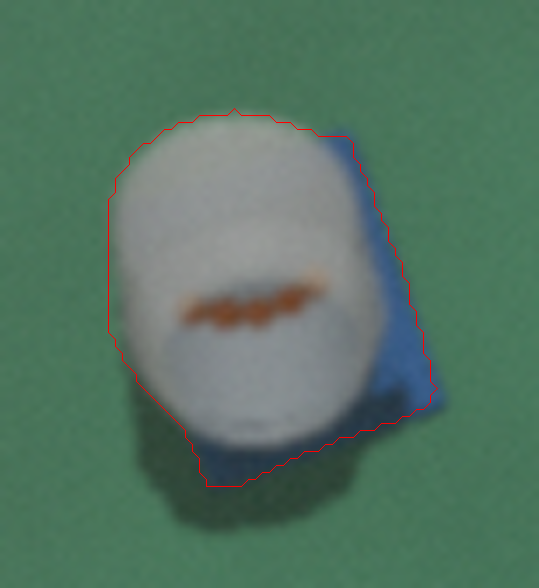

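View pics/p_side.png

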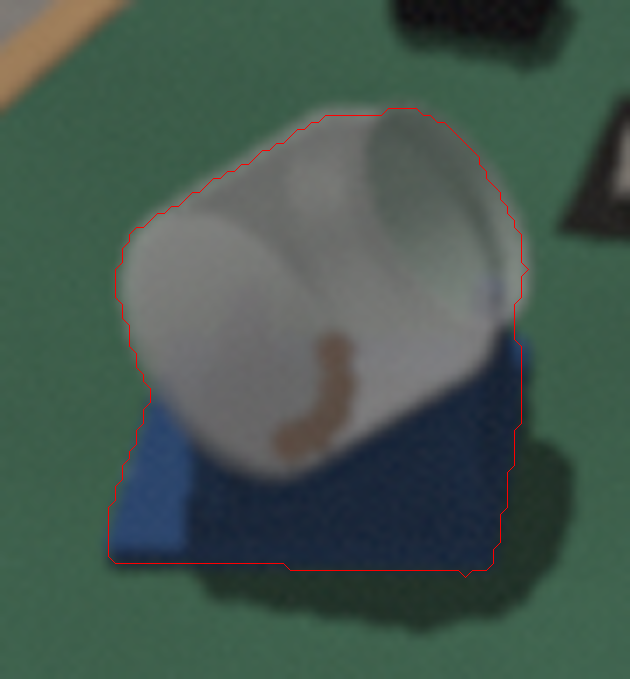

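View pics/p_ztop.png

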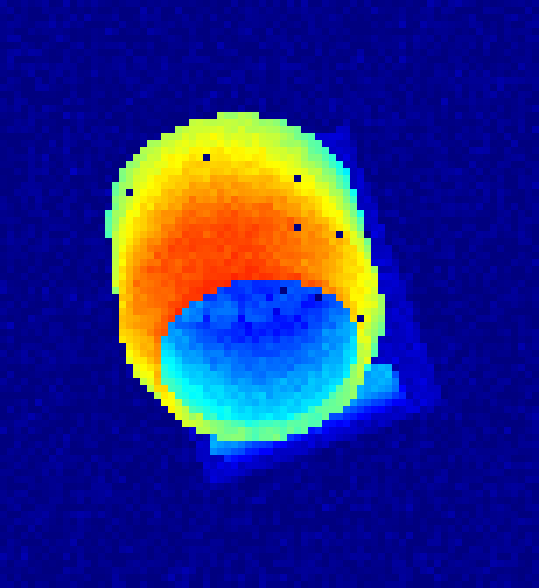

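View pics/p_zside.png

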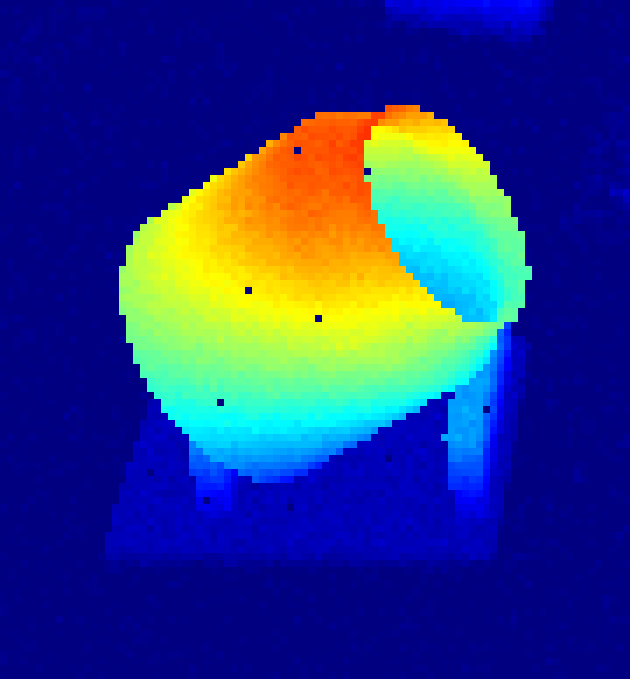

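```bash
cat > fitjar.py <<'E'
from fit import *
from scipy.optimize import least_squares
def data(fn,m):
    z=load(fn);W=z['W']; 
    ring=(W[...,0]>.45)&(W[...,0]<.75)&(W[...,1]>.15)&(W[...,1]<.5)&(W[...,2]<.008)&(np.abs(W[...,2])<.02)
    zb=np.nanmedian(W[...,2][ring]); print(fn,"bench",zb)
    P=W[m]; P=P[np.isfinite(P).all(1)]; P=P-[0,0,zb]; return P[P[:,2]>.03]
def prof(s,r0,r1): # cylinder then cone
    return np.where(s<.082,r0,r0+(s-.082)/.026*(r1-r0))
def coords(P,p):
    b=np.array(p[:3]);c,s=np.cos(p[3]),np.sin(p[3])
    ax=np.array([-.809*c,-.809*s,.588]);d=P-b;sv=d@ax; return sv,np.linalg.norm(d-sv[:,None]*ax,axis=1)
def resid(p,P,T):
    s,r=coords(P,p); wl=p[4] if len(p)>4 else .004
    ro=np.abs(r-prof(s,.054+wl,.047)); ri=np.abs(r-prof(s,.054,.043)); 
    sc=np.where((s>-.01)&(s<.112),0,.01)
    bo=np.abs(s+wl)+np.clip(r-.06,0,None); bi=np.abs(s)+np.clip(r-.056,0,None); rim=np.abs(s-.108)+np.clip(.043-r,0,None)+np.clip(r-.047,0,None)
    d=np.minimum.reduce([ro+sc,ri+sc,bo,bi,rim]); return np.minimum(d,.012)
for nm,fs in(("top",["top"]),("side",["side"]),("both",["top","side"])):
    P=np.vstack([data(f[0]+".npz",np.load(f"jar_{f}.npy")) for f in fs])
    best=None
    for dx in(-.015,0,.015):
      for dz in(-.01,.01):
       for a in(.2,.5):
        o=least_squares(resid,[.63+dx,.32,.085+dz,a,.004],args=(P,None),loss='soft_l1',f_scale=.003,diff_step=1e-4)
        if best is None or o.cost<best.cost: best=o
    p=best.x; ax=np.array([-.809*np.cos(p[3]),-.809*np.sin(p[3]),.588]); 
    n=np.array([-.588*np.cos(p[3]),-.588*np.sin(p[3]),-.809]) # toward lower wall
    b=p[:3]; print(nm,np.round(p,4),len(P),"mean res",resid(p,P,None).mean(),"mouth",np.round(b+.108*ax,4),"corner",np.round(b+.054*n,4))
E
python3 fitjar.py
```

```text
t.npz bench 0.002348310197985759
top [0.6409 0.3318 0.0654 0.4742 0.0029] 1450 mean res 0.0013281226040680982 mouth [0.5632 0.2919 0.1289] corner [0.6126 0.3173 0.0217]
s.npz bench -0.00014698206608487752
side [0.6392 0.3373 0.0631 0.4981 0.0031] 2336 mean res 0.0014996363975880121 mouth [0.5625 0.2955 0.1266] corner [0.6113 0.3221 0.0194]
t.npz bench 0.002348310197985759
s.npz bench -0.00014698206608487752
both [0.6395 0.3352 0.0648 0.4918 0.0038] 3786 mean res 0.001642894679941143 mouth [0.5625 0.294  0.1283] corner [0.6116 0.3203 0.0212]
```

```bash
cat > tl.py <<'E'
from h import *
def tool(heading,pitch):
    h=np.array([np.cos(heading),np.sin(heading),0]);z=h*np.cos(pitch)+np.array([0,0,-np.sin(pitch)])
    x=h*np.sin(pitch)+np.array([0,0,np.cos(pitch)]); y=np.cross(z,x)
    return R.from_matrix(np.array([x,y,z]).T)
E
python3 - <<'E'
from tl import *
st()
o=tool(.4,np.radians(68)); G=np.array([.467,.0555,.105])
g=lambda b:(G-o.apply([0,0,.051+b]),o)
rows([((.36,-.10,.30),tool(.6,np.radians(80))),g(.10)])
E
```

```text
t 17.18 p [ 0.3329 -0.3474  0.2932] q [ 7.450e-01  6.671e-01 -0.000e+00  1.000e-04] F [-0.1 -0.3  0.6] w 0.0524 j [ 1.34  0.05 -0.64  1.8   0.03  1.3   0.58]
{"rx": -0.0119, "ry": 0.0261, "rz": 0.1366, "x": 0.2488, "y": -0.0003, "z": -0.0068}
{"rx": -0.0324, "ry": 0.0553, "rz": 0.1666, "x": 0.3876, "y": 0.0396, "z": 0.0482}
```

Emit:
drive_tool(plan=[{"rx": -0.012, "ry": 0.026, "rz": 0.1366, "x": 0.249, "y": 0, "z": -0.007, "fingers": 0.6}, {"rx": -0.012, "ry": 0.026, "rz": 0.1366, "x": 0.249, "y": 0, "z": -0.007, "fingers": 0.6}, {"rx": -0.012, "ry": 0.026, "rz": 0.1366, "x": 0.249, "y": 0, "z": -0.007, "fingers": 0.6}, {"rx": -0.012, "ry": 0.026, "rz": 0.1366, "x": 0.249, "y": 0, "z": -0.007, "fingers": 0.6}, {"rx": -0.0324, "ry": 0.0553, "rz": 0.1666, "x": 0.3876, "y": 0.0396, "z": 0.0482, "fingers": 0.6}, {"rx": -0.0324, "ry": 0.0553, "rz": 0.1666, "x": 0.3876, "y": 0.0396, "z": 0.0482, "fingers": 0.6}, {"rx": -0.0324, "ry": 0.0553, "rz": 0.1666, "x": 0.3876, "y": 0.0396, "z": 0.0482, "fingers": 0.6}, {"rx": -0.0324, "ry": 0.0553, "rz": 0.1666, "x": 0.3876, "y": 0.0396, "z": 0.0482, "fingers": 0.6}, {"rx": -0.0324, "ry": 0.0553, "rz": 0.1666, "x": 0.3876, "y": 0.0396, "z": 0.0482, "fingers": 0.6}, {"rx": -0.0324, "ry": 0.0553, "rz": 0.1666, "x": 0.3876, "y": 0.0396, "z": 0.0482, "fingers": 0.6}], squeeze=20)

```text
time: 18.42
ee_pos: [0.415, 0.0326, 0.2453]
eef_rot: [0.962, 0.195, 0.187, -0.038]
ft_force: [-0.1, 0.2, -0.5]
width: 0.0523
```

```bash
python3 snap.py side 240 100 440 270 4 q_side.png; python3 - <<'E'
from tl import *
s=monitor.read_state(); print(repr(s["joint_positions"]),s["ee_pos"],s["eef_rot"])
o=tool(.4,np.radians(68)); G=np.array([.467,.0555,.105])
g=lambda b:(G-o.apply([0,0,.051+b]),o)
rows([g(.1),g(0)])
from fit import *
grab("top","t.npz");z=load("t.npz");W=z['W'].reshape(-1,3)-[0,0,.0025]
k=(W[:,2]>.02)&(W[:,2]<.16)&(W[:,0]>.40)&(W[:,0]<.62)&(W[:,1]>.0)&(W[:,1]<.15)
P=W[k]
for a in np.arange(.02,.15,.02):
    q=P[(P[:,2]>=a)&(P[:,2]<a+.02)]
    if len(q): print(round(a,3),len(q),np.round(np.median(q,0),4))
E
```

```text
t 18.43 p [0.415  0.0326 0.2453] q [ 0.9621  0.1945  0.1874 -0.0379] F [-0.1  0.2 -0.5] w 0.0523 j [ 1.12 -0.49 -0.95  2.22 -0.73  0.99 -0.66]
array([ 1.12388058, -0.48828547, -0.95495701,  2.22143618, -0.73395142,
        0.98637213, -0.66132864]) [0.41502835 0.03270516 0.24525433] [ 0.9620961   0.19449331  0.18735337 -0.03797585]
{"rx": 0.0000, "ry": -0.0001, "rz": -0.0002, "x": 0.0001, "y": -0.0008, "z": 0.0003}
{"rx": 0.0000, "ry": -0.0001, "rz": -0.0002, "x": 0.0000, "y": -0.0008, "z": 0.1003}
0.02 40 [0.55   0.0892 0.0253]
0.04 17 [0.5221 0.0801 0.0509]
0.06 19 [0.5042 0.0727 0.0698]
0.08 24 [0.4868 0.0652 0.0917]
0.1 39 [0.4708 0.0585 0.1103]
0.12 19 [0.4493 0.0508 0.126 ]
```

View pics/q_side.png

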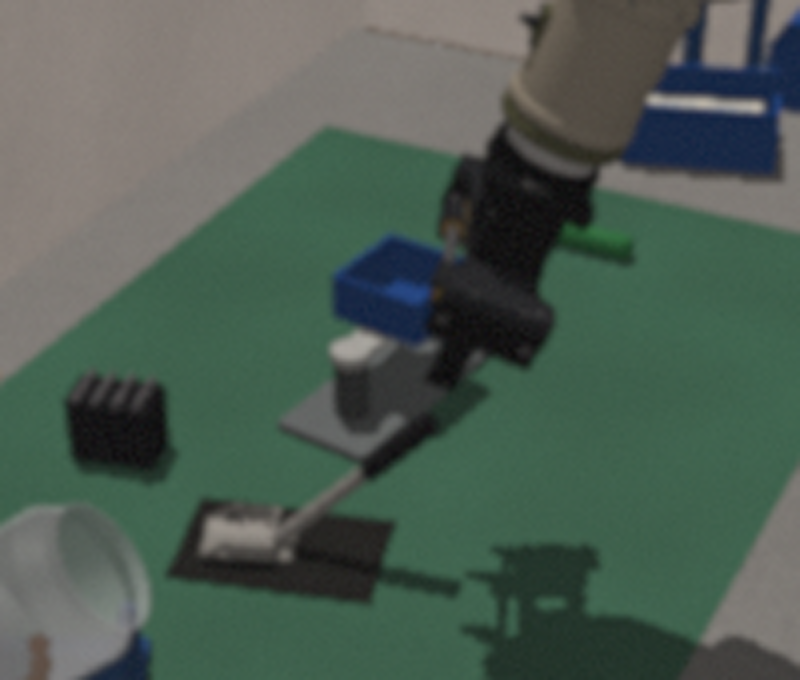

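Emit:
drive_tool(plan=[{"rx": 0, "ry": 0, "rz": 0, "x": 0, "y": -0.0008, "z": 0.05, "fingers": 0.6}, {"rx": 0, "ry": 0, "rz": 0, "x": 0, "y": -0.0008, "z": 0.1, "fingers": 0.6}, {"rx": 0, "ry": 0, "rz": 0, "x": 0, "y": -0.0008, "z": 0.1, "fingers": 0.6}, {"rx": 0, "ry": 0, "rz": 0, "x": 0, "y": -0.0008, "z": 0.1, "fingers": 0.6}], squeeze=20)

```text
time: 19.02
ee_pos: [0.4493, 0.0477, 0.1529]
eef_rot: [0.962, 0.194, 0.187, -0.038]
ft_force: [0.1, -0.6, 0.2]
width: 0.0524
```

```bash
python3 snap.py side 240 100 440 270 4 r_side.png; python3 snap.py top 270 175 370 260 6 r_top.png;python3 - <<'E'
from tl import *
s=monitor.read_state(); print(repr(s["joint_positions"]),s["ee_pos"],s["eef_rot"])
print("grasp pt",s["ee_pos"]+R.from_quat(s["eef_rot"]).apply([0,0,.051]))
E
```

```text
t 19.02 p [0.4493 0.0477 0.1529] q [ 0.9622  0.1939  0.1872 -0.0382] F [ 0.1 -0.6  0.2] w 0.0524 j [ 1.37 -0.22 -1.37  2.26 -0.6   0.64 -0.78]
t 19.07 p [0.4495 0.0475 0.1532] q [ 0.9622  0.194   0.1875 -0.0375] F [-0.  -0.1  0.6] w 0.0523 j [ 1.36 -0.22 -1.37  2.26 -0.6   0.64 -0.78]
array([ 1.36422338, -0.2187998 , -1.37319807,  2.25510019, -0.59811459,
        0.6408716 , -0.78220329]) [0.44959107 0.04756078 0.15328041] [ 0.96213759  0.19420456  0.18762675 -0.03704116]
grasp pt [0.46727065 0.0549126  0.10601114]
```

View pics/r_side.png

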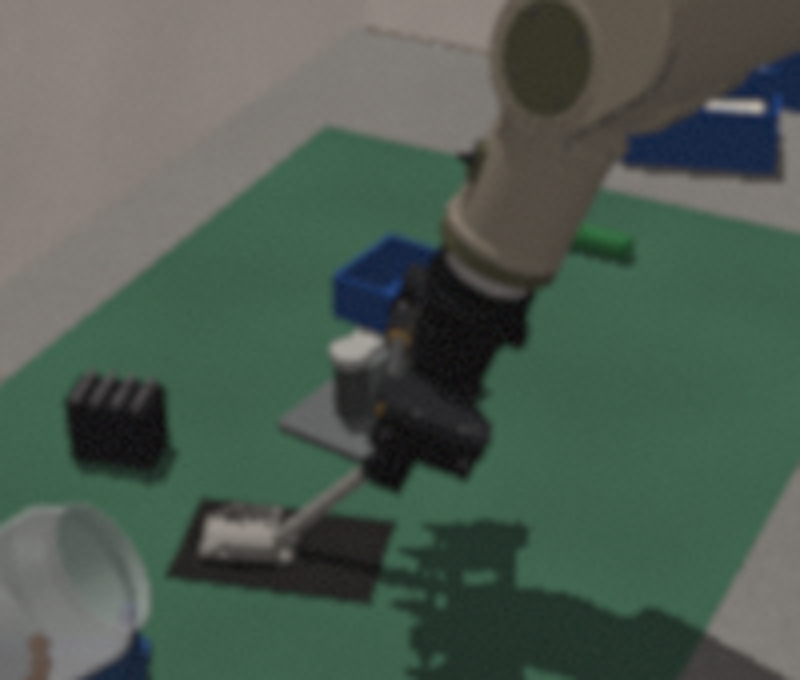

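View pics/r_top.png

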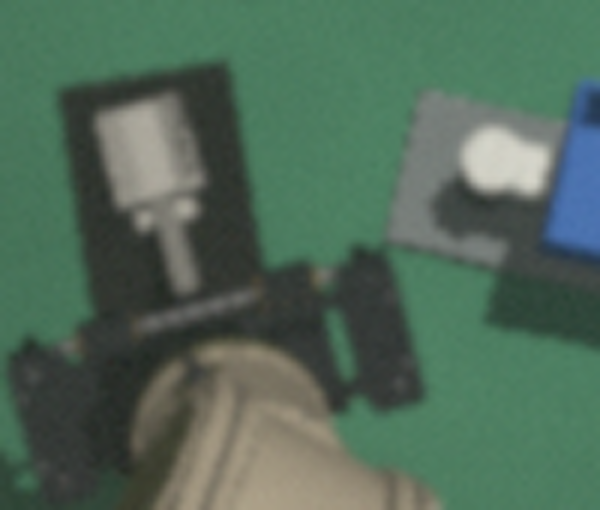

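Emit:
drive_tool(plan=[{"rx": 0, "ry": 0, "rz": 0, "x": 0, "y": 0, "z": 0, "fingers": 0.1}, {"rx": 0, "ry": 0, "rz": 0, "x": 0, "y": 0, "z": 0, "fingers": 0.1}, {"rx": 0, "ry": 0, "rz": 0, "x": 0, "y": 0, "z": 0, "fingers": 0.1}, {"rx": 0, "ry": 0, "rz": 0, "x": 0, "y": 0, "z": 0, "fingers": 0.1}, {"rx": 0, "ry": 0, "rz": 0, "x": 0, "y": 0, "z": 0, "fingers": 0.1}], squeeze=15)

```text
time: 19.75
ee_pos: [0.4491, 0.0489, 0.1522]
eef_rot: [0.962, 0.195, 0.187, -0.038]
ft_force: [-0.2, -0.2, 0.6]
width: 0.0196
```

Emit:
drive_tool(plan=[{"rx": 0, "ry": 0, "rz": 0, "x": 0, "y": 0, "z": 0, "fingers": 0.1}, {"rx": 0, "ry": 0, "rz": 0, "x": 0, "y": 0, "z": 0, "fingers": 0.1}], squeeze=55)

```text
time: 20.0
ee_pos: [0.4491, 0.0488, 0.1522]
eef_rot: [0.962, 0.195, 0.187, -0.038]
ft_force: [-1.3, -1.2, 0.7]
width: 0.0195
```

```bash
python3 - <<'E'
from fit import *; from h import *
s=st()
grab("top","t.npz"); grab("side","s.npz")
for f,zb in(("t",.0025),("s",0)):
    z=load(f+".npz");W=z['W'].reshape(-1,3)-[0,0,zb]
    k=(W[:,2]>.015)&(W[:,2]<.075)&(W[:,0]>.49)&(W[:,0]<.62)&(W[:,1]>.05)&(W[:,1]<.15)
    P=W[k]
    for a in np.arange(.015,.075,.01):
        q=P[(P[:,2]>=a)&(P[:,2]<a+.01)]
        if len(q): print(f,round(a,3),len(q),np.round(np.median(q,0),4))
E
```

```text
t 20.0 p [0.4491 0.0488 0.1522] q [ 0.962   0.1951  0.1871 -0.038 ] F [-1.3 -1.2  0.7] w 0.0195 j [ 1.37 -0.22 -1.38  2.26 -0.6   0.64 -0.78]
t 0.015 35 [0.5578 0.0895 0.02  ]
t 0.025 15 [0.5472 0.0879 0.0276]
t 0.035 8 [0.532  0.0823 0.0399]
t 0.045 10 [0.5234 0.0799 0.0467]
t 0.055 7 [0.5152 0.0743 0.0597]
t 0.065 11 [0.5047 0.0709 0.07  ]
s 0.015 88 [0.564  0.0974 0.0192]
s 0.025 19 [0.5368 0.0918 0.0291]
s 0.035 13 [0.5285 0.0871 0.0393]
s 0.045 21 [0.5177 0.0837 0.0495]
s 0.055 16 [0.5068 0.0785 0.0614]
s 0.065 14 [0.4989 0.0757 0.0711]
```

```bash
cat > kin2.py <<'E'
from ik import *
import ik, kin
D2=[([1.12388058,-.48828547,-.95495701,2.22143618,-.73395142,.98637213,-.66132864],[.41502835,.03270516,.24525433],[.9620961,.19449331,.18735337,-.03797585]),
([1.36422338,-.2187998,-1.37319807,2.25510019,-.59811459,.6408716,-.78220329],[.44959107,.04756078,.15328041],[.96213759,.19420456,.18762675,-.03704116])]
kin.D+=D2*2
o=least_squares(lambda x:res(x,S),[.3,.45,.46,.3,0,0,0,np.pi/2]); PK=o.x
if __name__=="__main__":
    print(np.round(PK,4),o.cost)
    for q,P,Q in kin.D: T,oo=fk(q,PK,S); print(np.round((T-P)*1000,1),round(np.degrees((oo.inv()*R.from_quat(Q)).magnitude()),2))
E
python3 kin2.py
```

```text
[ 0.2325  0.4256  0.4777  0.2607  0.0565 -0.0352  0.0535  1.5709] 0.0022860526491524863
[35.  25.1 -6.8] 0.01
[10.7  6.1  5.3] 0.44
[15.3  7.   4.2] 0.43
[ -2.5   7.  -11.5] 0.44
[14.7  8.   9.4] 0.21
[  2.7   7.5 -10.8] 0.32
[  2.4  -0.3 -12.2] 0.48
[ -2.2   8.9 -11.1] 0.54
[3.3 2.6 6.9] 0.52
[ 2.9 13.8 13.6] 0.01
[-9.5 -5.2 -0.3] 0.01
[ 2.9 13.8 13.6] 0.01
[-9.5 -5.2 -0.3] 0.01
```

```bash
cat > kin3.py <<'E'
import numpy as np
import kin; from kin import R, least_squares
from kin2 import D2
D=kin.D[:9]+D2
W=[3]+[1]*8+[3,3]
S=(-1,-1,-1,-1)
lo=np.array([-2.6,-.5,-1.47,.16,-1.27,.06,-2.6]);hi=np.array([2.6,2.12,1.34,2.42,4.41,2.06,2.6])
Rz=lambda a:R.from_euler('z',a);Ry=lambda a:R.from_euler('y',a)
def fk(q,p):
    a0,d1,L1,a1,a2,L2,a3,a4,L3=p
    o=Rz(-q[0]);T=np.array([0,0,d1])+o.apply([a0,0,0]);o=o*Ry(q[1])*Rz(-q[2]);T=T+o.apply([a1,0,L1]);o=o*Ry(q[3])*Rz(-q[4]);T=T+o.apply([a2+a3,0,L2])
    o=o*Ry(q[5]);T=T+o.apply([a4,0,L3]);return T,o*Rz(-q[6]+np.pi/2)
def res(p): return np.r_[np.concatenate([w*(fk(q,p)[0]-P) for w,(q,P,Q) in zip(W,D)]),1e-3*p]
o=least_squares(res,[0,.3,.4,0,0,.45,0,0,.25]);PK=o.x
def ik(P,Ro,q0,n=8):
    best=None
    for k in range(n):
        q=np.clip(np.array(q0)+(0 if k==0 else np.random.default_rng(k).normal(0,.5,7)),lo+.01,hi-.01)
        f=lambda q:np.r_[(lambda T,o:np.r_[(T-P),.3*(o.inv()*Ro).as_rotvec()])(*fk(q,PK)),1e-3*(q-np.array(q0))]
        s=least_squares(f,q,bounds=(lo,hi))
        if best is None or s.cost<best.cost: best=s
    T,o=fk(best.x,PK); return best.x,np.linalg.norm(T-P),np.degrees((o.inv()*Ro).magnitude())
if __name__=="__main__":
    print(np.round(PK,4),o.cost)
    for q,P,Q in D: print(np.round((fk(q,PK)[0]-P)*1000,1))
E
python3 kin3.py | tail -13
```

```text
[ 0.0671  0.2664  0.442   0.0384 -0.0082  0.4534 -0.0082  0.0736  0.2994] 0.009690362898594993
[37.4 18.1 -3.1]
[ 8.4  1.1 11.6]
[13.9  1.2 16.9]
[2.  0.5 5.5]
[ 9.5  5.  12.3]
[4.  0.6 5.3]
[ 5.  -9.3  9.3]
[4.4 1.2 8.4]
[-1.3 -1.5  8.2]
[ 7.   9.1 -2.5]
[-6. -9. -3.]
```

```bash
cat > /tmp/e.py <<'E'
s=open('kin3.py').read()
i=s.index("def fk"); j=s.index("def ik")
s=s[:i]+'''def fk(q,p):
    p=np.asarray(p)
    o=Rz(-q[0]);T=np.array([p[0],p[1],0])+o.apply([p[2],0,p[3]]);o=o*Ry(q[1]);T=T+o.apply([p[4],p[5],p[6]]);o=o*Rz(-q[2]);T=T+o.apply([p[7],p[8],0]);o=o*Ry(q[3]);T=T+o.apply([p[9],0,p[10]]);o=o*Rz(-q[4]);T=T+o.apply([p[11],p[12],0])
    o=o*Ry(q[5]);T=T+o.apply([p[13],p[14],p[15]]);return T,o*Rz(-q[6]+np.pi/2)
def res(p): return np.r_[np.concatenate([w*(fk(q,p)[0]-P) for w,(q,P,Q) in zip(W,D)]),2e-3*(np.asarray(p)-p0)]
p0=np.zeros(16);p0[3]=.3;p0[6]=.4;p0[10]=.4;p0[15]=.25
o=least_squares(res,p0);PK=o.x
'''+s[j:]
open('kin3.py','w').write(s)
E
python3 /tmp/e.py; python3 kin3.py | tail -14
```

```text
[-0.0022 -0.0036 -0.0142  0.2614  0.012  -0.0209  0.4446 -0.0099 -0.0143
 -0.0075  0.4911  0.0011 -0.0036 -0.0086 -0.0036  0.2868] 7.076019235602058e-05
[ 0.  -0.1  0.3]
[-0.5 -4.4 -1.3]
[ 2.4 -0.5  2.1]
[-2.   2.6 -1.8]
[ 2.3  2.5 -0.3]
[-0.7  2.5 -3.5]
[-2.1 -4.7 -0.4]
[2.6 3.6 3. ]
[-1.4 -1.9 -0.3]
[-0.1  0.4 -0.1]
[ 0.  -0.2  0.1]
```

```bash
cat > plan.py <<'E'
from tl import *
import json,os
# grasp: tool pose at grasp and scoop pose at grasp
Pg=np.array([.4491,.0489,.1522]); Rg=R.from_quat([.962,.1951,.1871,-.038])
gp=Pg+Rg.apply([0,0,.051]); yt=Rg.apply([0,1,0]); hd=np.arctan2(yt[0],-yt[1])  # tool y = (s,-c) 
HD=hd
e4=np.array([np.cos(hd),np.sin(hd),0]); l4=np.array([-np.sin(hd),np.cos(hd),0])
Og=.5455*e4+(gp@l4)*l4+[0,0,.003]
def scR(heading,pitch):  # nose-up pitch positive
    h=np.array([np.cos(heading),np.sin(heading),0]); x=h*np.cos(pitch)+np.array([0,0,np.sin(pitch)]); y=np.array([-np.sin(heading),np.cos(heading),0])
    return R.from_matrix(np.array([x,y,np.cross(x,y)]).T)
Rs=scR(hd,0)
pt=Rs.inv().apply(Pg-Og); Rt=Rs.inv()*Rg     # tool in scoop frame
def setgrasp(P,Q,O,Rsc):
    global pt,Rt
    pt=Rsc.inv().apply(np.array(P)-O);Rt=Rsc.inv()*Q
def tcp(O,Rsc): return (np.array(O)+Rsc.apply(pt),Rsc*Rt)
def scoop_now():
    s=monitor.read_state(); Q=R.from_quat(s["eef_rot"]); Rsc=Q*Rt.inv(); O=np.array(s["ee_pos"])-Rsc.apply(pt); return O,Rsc
PSI=.486; C=np.array([.612,.3195,.0207]); LAT=0.0
e=np.array([np.cos(PSI),np.sin(PSI),0]);A=-.809*e+[0,0,.588];N=.588*e+np.array([0,0,.809]); L=np.array([-np.sin(PSI),np.cos(PSI),0])
TILT=np.arctan2(.588,.809)
def jarpose(al,hl,th,lat=0.,yaw=0.):
    """lip bottom at axial al, height hl (m), th deg from wall"""
    th=np.radians(th); Rsc=scR(PSI+yaw,th-TILT); lip=C+al*A+hl*N+lat*L
    return tcp(lip-Rsc.apply([.058,0,0]),Rsc)
def inv_jar():
    O,Rsc=scoop_now(); lip=O+Rsc.apply([.058,0,0])-C; x=Rsc.apply([1,0,0])
    return dict(a=round(1e3*lip@A,1),h=round(1e3*lip@N,1),lat=round(1e3*lip@L,1),th=round(np.degrees(np.arctan2(x@N,-(x@A))),1))
E
python3 - <<'E'
from plan import *
from kin3 import ik
print("heading",HD,"O",Og,"pt",pt)
s=monitor.read_state(); q=np.array(s["joint_positions"])
for nm,(P,Ro) in dict(lift=tcp(Og+[0,0,.12],scR(HD,0)),out=jarpose(.14,.032,0),a30=jarpose(.03,.025,0),bot=jarpose(0,0,0),up=jarpose(.003,.077,49),exi=jarpose(.13,.077,49),pour=tcp(np.array([.56,-.16,.16])-scR(0,-.9).apply([.058,0,0]),scR(0,-.9)),lev=tcp(np.array([.56,-.16,.2])-scR(0,.2).apply([.058,0,0]),scR(0,.2))).items():
    q2,er,an=ik(P,Ro,q); print(nm,np.round(P,3),np.round(q2,2),round(er,4),round(an,2))
E
```

```text
heading 0.400206140579756 O [0.55301758 0.09286632 0.003     ] pt [-1.12835727e-01 -4.99223098e-06  1.49200000e-01]
lift [0.449 0.049 0.272] [ 1.18 -0.44 -1.04  2.11 -0.68  1.   -0.75] 0.0 0.0
out [0.484 0.252 0.35 ] [ 0.11  0.45 -0.93  1.35  0.28  1.74 -1.88] 0.0 0.0
a30 [0.559 0.291 0.28 ] [-0.08  0.64 -0.76  1.2   0.35  1.69 -1.87] 0.0 0.0
bot [0.567 0.296 0.242] [-0.1   0.67 -0.73  1.22  0.36  1.63 -1.87] 0.0 0.0
up [0.473 0.246 0.192] [ 0.96 -0.07 -1.47  2.21 -0.13  0.33 -1.51] 0.0001 0.01
exi [0.382 0.198 0.266] [ 0.24 -0.5  -0.66  2.34 -0.54  0.64 -1.19] 0.0 0.0
pour [ 0.571 -0.16   0.387] [-0.05  0.59  0.38  1.01 -0.06  2.06 -1.27] 0.0015 0.41
lev [ 0.363 -0.16   0.312] [ 0.75 -0.5  -0.19  2.29 -0.51  0.89 -0.78] 0.0013 0.18
```

```bash
python3 - <<'E'
from plan import *
G=Pg+Rg.apply([0,0,.051]); o=tool(.4,np.radians(80)); print(G); rows([(G-o.apply([0,0,.051]),o)])
from kin3 import ik
q=np.array(monitor.read_state()["joint_positions"]); print(ik(G-o.apply([0,0,.051]),o,q))
E
```

```text
[0.46670352 0.05635235 0.1049181 ]
{"rx": -0.0000, "ry": -0.0334, "rz": 0.0000, "x": 0.0106, "y": -0.0000, "z": 0.0011}
(array([ 0.96762938,  0.12576294, -1.1743973 ,  2.10564911,  0.11024011,
        0.81846139, -1.43333878]), np.float64(1.1785530061219887e-05), np.float64(0.0021447163080391346))
```

Emit:
drive_tool(plan=[{"rx": 0, "ry": 0, "rz": 0, "x": 0, "y": 0, "z": 0, "fingers": 0.4}, {"rx": 0, "ry": 0, "rz": 0, "x": 0, "y": 0, "z": 0, "fingers": 0.4}, {"rx": 0, "ry": 0, "rz": 0, "x": 0, "y": 0, "z": 0, "fingers": 0.4}, {"rx": 0, "ry": -0.017, "rz": 0, "x": 0.0053, "y": 0, "z": 0.0004, "fingers": 0.4}, {"rx": 0, "ry": -0.0334, "rz": 0, "x": 0.0106, "y": 0, "z": 0.0011, "fingers": 0.4}, {"rx": 0, "ry": -0.0334, "rz": 0, "x": 0.0106, "y": 0, "z": 0.0011, "fingers": 0.4}, {"rx": 0, "ry": -0.0334, "rz": 0, "x": 0.0106, "y": 0, "z": 0.0011, "fingers": 0.1}, {"rx": 0, "ry": -0.0334, "rz": 0, "x": 0.0106, "y": 0, "z": 0.0011, "fingers": 0.1}, {"rx": 0, "ry": -0.0334, "rz": 0, "x": 0.0106, "y": 0, "z": 0.0011, "fingers": 0.1}, {"rx": 0, "ry": -0.0334, "rz": 0, "x": 0.0106, "y": 0, "z": 0.0011, "fingers": 0.1}], squeeze=15)

```text
time: 21.35
ee_pos: [0.4581, 0.0523, 0.1552]
eef_rot: [0.976, 0.198, 0.085, -0.017]
ft_force: [-1.1, 1.1, -0.1]
width: 0.0199
```

Emit:
drive_tool(plan=[{"rx": 0, "ry": 0, "rz": 0, "x": 0, "y": 0, "z": 0, "fingers": 0.1}, {"rx": 0, "ry": 0, "rz": 0, "x": 0, "y": 0, "z": 0, "fingers": 0.1}], squeeze=55)

```text
time: 21.6
ee_pos: [0.4584, 0.0525, 0.1552]
eef_rot: [0.976, 0.198, 0.085, -0.017]
ft_force: [-1.1, 0.1, 1.0]
width: 0.0193
```

```bash
python3 - <<'E'
from tl import *
from fit import *
s=st(); np.save("grasp.npy",np.r_[s["ee_pos"],s["eef_rot"]])
grab("top","t.npz")
z=load("t.npz");W=z['W'].reshape(-1,3)-[0,0,.0025]
k=(W[:,2]>.015)&(W[:,2]<.075)&(W[:,0]>.49)&(W[:,0]<.62)&(W[:,1]>.05)&(W[:,1]<.15)
P=W[k]
for a in np.arange(.015,.075,.01):
    q=P[(P[:,2]>=a)&(P[:,2]<a+.01)]
    if len(q): print(round(a,3),len(q),np.round(np.median(q,0),4))
E
python3 snap.py side 240 100 440 270 4 s_side.png
```

```text
t 21.6 p [0.4584 0.0525 0.1552] q [ 0.9764  0.1978  0.0852 -0.017 ] F [-1.1  0.1  1. ] w 0.0193 j [ 1.11  0.19 -1.34  2.1   0.21  0.83 -1.52]
0.015 40 [0.5591 0.0918 0.0217]
0.025 12 [0.5434 0.0866 0.0284]
0.035 11 [0.5308 0.0825 0.0387]
0.045 4 [0.5232 0.0786 0.0488]
0.055 1 [0.5183 0.0807 0.0563]
t 21.65 p [0.4585 0.0526 0.1552] q [ 0.9764  0.1978  0.0853 -0.0171] F [-1.1 -0.4 -0.1] w 0.0195 j [ 1.11  0.19 -1.34  2.1   0.21  0.83 -1.52]
```

View pics/s_side.png

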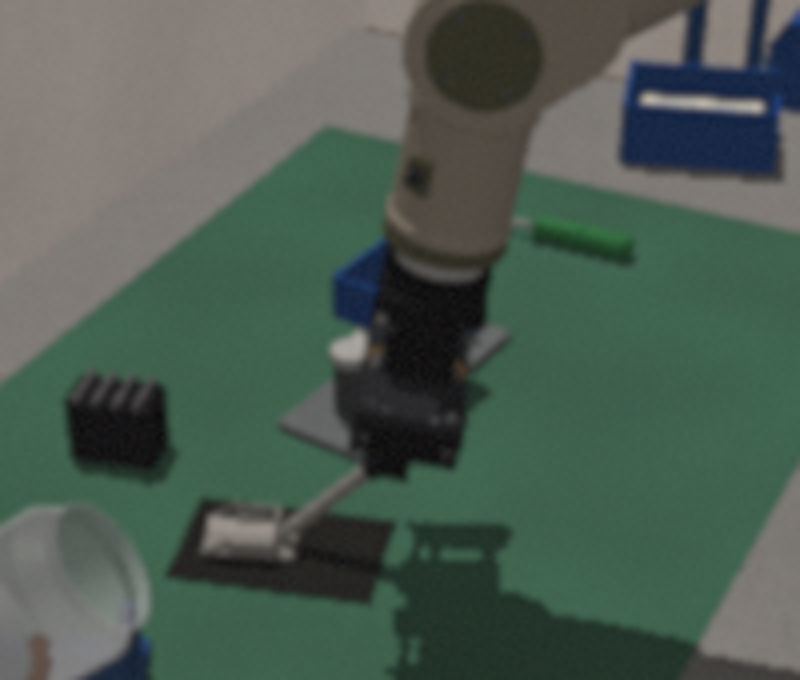

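```bash
python3 - <<'E'
s=open('plan.py').read()
i=s.index("Pg=");j=s.index("gp=Pg")
s=s[:i]+'_g=np.load("grasp.npy"); Pg=_g[:3]; Rg=R.from_quat(_g[3:])\n'+s[j:]
open('plan.py','w').write(s)
E
python3 - <<'E'
from plan import *
print("heading",HD,"O",Og,"pt",pt)
s=st(); q=np.array(s["joint_positions"])
from kin3 import ik
W=dict(lift=tcp(Og+[0,0,.12],scR(HD,-.2)),out=jarpose(.14,.032,0),a30=jarpose(.03,.025,0),bot=jarpose(0,0,0),up=jarpose(.003,.077,49),exi=jarpose(.13,.077,49),pour=tcp(np.array([.56,-.16,.16])-scR(0,-.7).apply([.058,0,0]),scR(0,-.7)),lev=tcp(np.array([.56,-.16,.2])-scR(0,.2).apply([.058,0,0]),scR(0,.2)))
for nm,(P,Ro) in W.items():
    q2,er,an=ik(P,Ro,q); print(nm,np.round(P,3),np.round(q2,2),round(er,4),round(an,2))
rows([W["lift"],W["out"]])
E
```

```text
heading 0.3997556097055091 O [0.55312168 0.09246967 0.003     ] pt [-1.02790185e-01  2.88535667e-05  1.52166611e-01]
t 21.7 p [0.4585 0.0526 0.1552] q [ 0.9764  0.1979  0.0853 -0.0172] F [-0.9 -1.5  0.2] w 0.0194 j [ 1.11  0.19 -1.34  2.1   0.21  0.83 -1.52]
lift [0.488 0.065 0.293] [ 0.92  0.26 -1.29  1.73  0.26  1.37 -1.59] 0.0 0.0
out [0.493 0.256 0.347] [ 0.06  0.66 -1.03  1.18  0.38  2.   -1.98] 0.0 0.0
a30 [0.568 0.296 0.276] [-0.11  0.86 -0.92  0.98  0.48  1.99 -1.94] 0.0 0.0
bot [0.576 0.301 0.238] [-0.12  0.9  -0.9   0.99  0.5   1.94 -1.94] 0.0 0.0
up [0.481 0.25  0.197] [ 0.68  0.2  -1.31  2.04  0.38  0.67 -1.93] 0.0 0.0
exi [0.39  0.202 0.272] [ 0.51 -0.42 -0.88  2.17 -0.46  0.88 -1.24] 0.0 0.0
pour [ 0.535 -0.16   0.38 ] [ 0.38  0.52 -0.36  1.11  0.21  2.06 -1.5 ] 0.0 0.01
lev [ 0.372 -0.16   0.317] [ 1.04 -0.41 -0.49  2.13 -0.44  1.08 -0.86] 0.0 0.0
{"rx": -0.0001, "ry": -0.0319, "rz": -0.0000, "x": 0.0555, "y": 0.0001, "z": -0.1297}
{"rx": -0.0020, "ry": -0.1000, "rz": -0.0138, "x": 0.1422, "y": -0.1745, "z": -0.1693}
```

Emit:
drive_tool(plan=[{"rx": 0, "ry": 0, "rz": 0, "x": 0.002, "y": 0, "z": -0.03, "fingers": 0.1}, {"rx": 0, "ry": -0.015, "rz": 0, "x": 0.03, "y": 0, "z": -0.075, "fingers": 0.1}, {"rx": 0, "ry": -0.032, "rz": 0, "x": 0.0555, "y": 0, "z": -0.13, "fingers": 0.1}, {"rx": 0, "ry": -0.05, "rz": -0.004, "x": 0.085, "y": -0.05, "z": -0.15, "fingers": 0.1}, {"rx": -0.001, "ry": -0.07, "rz": -0.008, "x": 0.11, "y": -0.1, "z": -0.165, "fingers": 0.1}, {"rx": -0.002, "ry": -0.085, "rz": -0.012, "x": 0.13, "y": -0.15, "z": -0.17, "fingers": 0.1}, {"rx": -0.002, "ry": -0.1, "rz": -0.0138, "x": 0.1422, "y": -0.1745, "z": -0.1693, "fingers": 0.1}, {"rx": -0.002, "ry": -0.1, "rz": -0.0138, "x": 0.1422, "y": -0.1745, "z": -0.1693, "fingers": 0.1}, {"rx": -0.002, "ry": -0.1, "rz": -0.0138, "x": 0.1422, "y": -0.1745, "z": -0.1693, "fingers": 0.1}], squeeze=55)

```text
time: 22.82
ee_pos: [0.4921, 0.2587, 0.3455]
eef_rot: [0.945, 0.236, -0.219, 0.054]
ft_force: [-0.2, -0.5, -2.5]
width: 0.0199
```

```bash
python3 snap.py side 180 120 340 300 4 u_side.png;python3 snap.py top 190 130 330 250 5 u_top.png; python3 - <<'E'
from plan import *
s=monitor.read_state();print(repr(s["joint_positions"]),inv_jar())
print(s["torque"])
rows([jarpose(.09,.03,0),jarpose(.045,.025,0),jarpose(.03,.012,0)])
E
```

```text
t 22.82 p [0.4921 0.2587 0.3455] q [ 0.9451  0.2364 -0.2191  0.054 ] F [-0.2 -0.5 -2.5] w 0.0199 j [ 0.11  0.68 -1.11  1.21  0.41  2.   -2.01]
t 22.88 p [0.4926 0.2572 0.3459] q [ 0.9455  0.2351 -0.2186  0.0542] F [-0.4  0.7 -1.5] w 0.0191 j [ 0.11  0.68 -1.11  1.21  0.41  2.   -2.01]
array([ 0.11045436,  0.67526132, -1.10733373,  1.21528057,  0.40579964,
        1.99636595, -2.01113282]) {'a': np.float64(139.6), 'h': np.float64(32.0), 'lat': np.float64(-0.5), 'th': np.float64(0.0)}
[ 0.26283177 -0.61458908 -0.03307575]
{"rx": -0.0001, "ry": -0.0001, "rz": -0.0001, "x": 0.0486, "y": -0.0005, "z": 0.0105}
{"rx": -0.0001, "ry": -0.0001, "rz": -0.0001, "x": 0.0921, "y": -0.0005, "z": 0.0233}
{"rx": -0.0001, "ry": -0.0001, "rz": -0.0001, "x": 0.1046, "y": -0.0005, "z": 0.0387}
```

View pics/u_side.png

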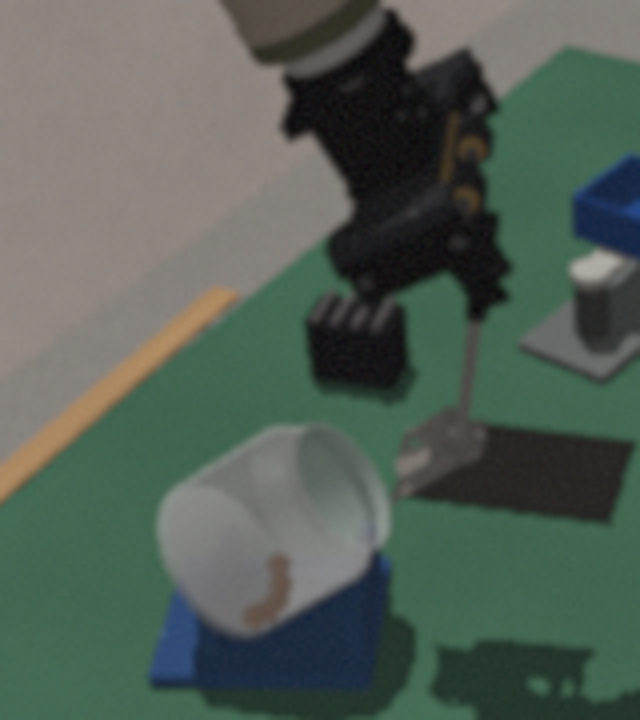

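View pics/u_top.png

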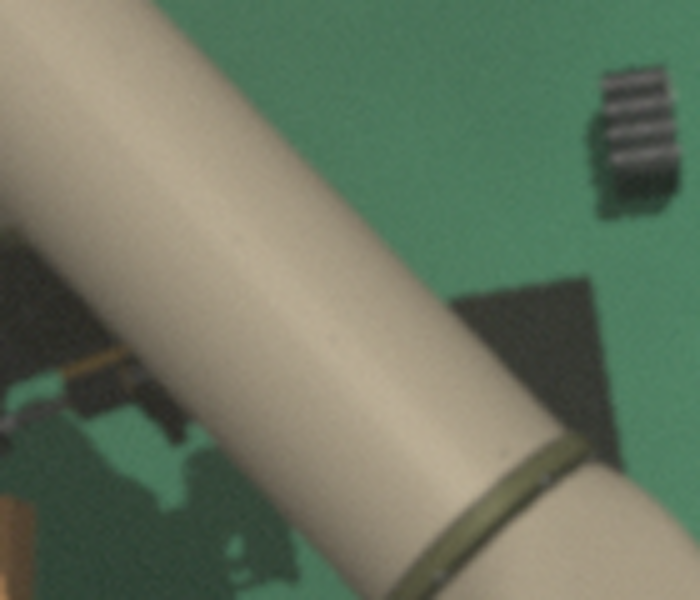

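```bash
python3 - <<'E'
from plan import *; from fit import *
grab("side","s.npz"); z=load("s.npz"); W=z['W'].reshape(-1,3)
O,Rsc=scoop_now(); Q=Rsc.inv().apply(W-O)
k=(np.abs(Q[:,1])<.035)&(Q[:,0]>-.03)&(Q[:,0]<.07)&(Q[:,2]>-.012)&(Q[:,2]<.03)&np.isfinite(Q).all(1)
q=Q[k]; print(len(q),np.percentile(q,[2,10,50,90,98],axis=0).round(4))
# stem
k=(np.abs(Q[:,1])<.015)&(Q[:,2]>.03)&(Q[:,2]<.075)&(Q[:,0]>-.09)&(Q[:,0]<0)
q=Q[k];print(len(q),"stem y",np.median(q[:,1]),"x+z",np.median(q[:,0]+q[:,2]), np.polyfit(q[:,2],q[:,0],1))
E
```

```text
311 [[-0.0166 -0.0224  0.0013]
 [-0.0102 -0.0206  0.0032]
 [ 0.0167  0.006   0.011 ]
 [ 0.0465  0.0261  0.0198]
 [ 0.0555  0.0278  0.0254]]
66 stem y 0.007987242972638805 x+z 0.008412205123953935 [-0.9943089  0.0081582]
```

Emit:
drive_tool(plan=[{"rx": 0, "ry": 0, "rz": 0, "x": 0.016, "y": -0.0005, "z": 0.0035, "fingers": 0.1}, {"rx": 0, "ry": 0, "rz": 0, "x": 0.032, "y": -0.0005, "z": 0.007, "fingers": 0.1}, {"rx": 0, "ry": 0, "rz": 0, "x": 0.0486, "y": -0.0005, "z": 0.0105, "fingers": 0.1}, {"rx": 0, "ry": 0, "rz": 0, "x": 0.064, "y": -0.0005, "z": 0.015, "fingers": 0.1}, {"rx": 0, "ry": 0, "rz": 0, "x": 0.078, "y": -0.0005, "z": 0.019, "fingers": 0.1}, {"rx": 0, "ry": 0, "rz": 0, "x": 0.0921, "y": -0.0005, "z": 0.0233, "fingers": 0.1}, {"rx": 0, "ry": 0, "rz": 0, "x": 0.0921, "y": -0.0005, "z": 0.0233, "fingers": 0.1}], squeeze=55)

```text
time: 23.85
ee_pos: [0.5567, 0.2913, 0.284]
eef_rot: [0.945, 0.235, -0.219, 0.054]
ft_force: [0.3, 1.0, -2.1]
width: 0.0193
```

```bash
python3 snap.py side 180 120 340 300 4 v_side.png; python3 - <<'E'
from plan import *
s=monitor.read_state();print(repr(s["joint_positions"]),inv_jar())
rows([jarpose(.03,.006,0),jarpose(.028,.001,0),jarpose(.012,.0,0),jarpose(.0,.0,0)])
E
```

```text
t 23.85 p [0.5567 0.2913 0.284 ] q [ 0.9455  0.2346 -0.2192  0.0545] F [ 0.3  1.  -2.1] w 0.0193 j [-0.03  0.84 -1.03  1.05  0.51  1.98 -1.99]
array([-0.02714266,  0.84268698, -1.02887585,  1.05501233,  0.51421931,
        1.98433875, -1.98941574]) {'a': np.float64(45.1), 'h': np.float64(24.8), 'lat': np.float64(1.1), 'th': np.float64(-0.0)}
{"rx": -0.0000, "ry": 0.0001, "rz": 0.0001, "x": 0.0115, "y": 0.0010, "z": 0.0212}
{"rx": -0.0000, "ry": 0.0001, "rz": 0.0001, "x": 0.0126, "y": 0.0010, "z": 0.0264}
{"rx": -0.0000, "ry": 0.0001, "rz": 0.0001, "x": 0.0282, "y": 0.0010, "z": 0.0302}
{"rx": -0.0000, "ry": 0.0001, "rz": 0.0001, "x": 0.0400, "y": 0.0010, "z": 0.0323}
```

View pics/v_side.png

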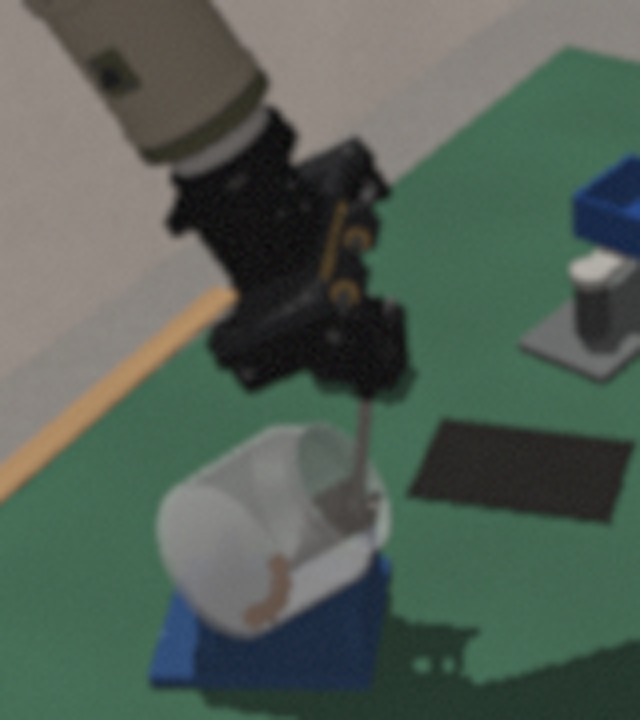

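```bash
python3 - <<'E'
from plan import *
rows([jarpose(.032,.014,-1),jarpose(.024,.007,-2),jarpose(.017,.003,-2),jarpose(.010,.001,-1),jarpose(.003,.0,0),jarpose(.0,.0,0)])
E
```

```text
{"rx": -0.0000, "ry": -0.0027, "rz": 0.0001, "x": 0.0140, "y": 0.0010, "z": 0.0107}
{"rx": -0.0000, "ry": -0.0055, "rz": 0.0001, "x": 0.0239, "y": 0.0010, "z": 0.0167}
{"rx": -0.0000, "ry": -0.0055, "rz": 0.0001, "x": 0.0301, "y": 0.0010, "z": 0.0219}
{"rx": -0.0000, "ry": -0.0027, "rz": 0.0001, "x": 0.0335, "y": 0.0010, "z": 0.0273}
{"rx": -0.0000, "ry": 0.0001, "rz": 0.0001, "x": 0.0371, "y": 0.0010, "z": 0.0317}
{"rx": -0.0000, "ry": 0.0001, "rz": 0.0001, "x": 0.0400, "y": 0.0010, "z": 0.0323}
```

Emit:
drive_tool(plan=[{"rx": 0, "ry": -0.0014, "rz": 0, "x": 0.007, "y": 0.001, "z": 0.0053, "fingers": 0.1}, {"rx": 0, "ry": -0.0027, "rz": 0, "x": 0.014, "y": 0.001, "z": 0.0107, "fingers": 0.1}, {"rx": 0, "ry": -0.0055, "rz": 0, "x": 0.0239, "y": 0.001, "z": 0.0167, "fingers": 0.1}, {"rx": 0, "ry": -0.0055, "rz": 0, "x": 0.0301, "y": 0.001, "z": 0.0219, "fingers": 0.1}, {"rx": 0, "ry": -0.0027, "rz": 0, "x": 0.0335, "y": 0.001, "z": 0.0273, "fingers": 0.1}, {"rx": 0, "ry": -0.0027, "rz": 0, "x": 0.0335, "y": 0.001, "z": 0.0273, "fingers": 0.1}], squeeze=55)

```text
time: 24.65
ee_pos: [0.5727, 0.2985, 0.2457]
eef_rot: [0.944, 0.234, -0.226, 0.056]
ft_force: [-0.4, -0.7, -2.3]
width: 0.0199
```

```bash
python3 snap.py side 200 200 300 300 6 w_side.png; python3 - <<'E'
from plan import *
print(inv_jar())
E
```

```text
t 24.65 p [0.5727 0.2985 0.2457] q [ 0.9437  0.2342 -0.2265  0.0565] F [-0.4 -0.7 -2.3] w 0.0199 j [-0.06  0.91 -1.    1.02  0.54  1.96 -1.98]
{'a': np.float64(10.2), 'h': np.float64(1.4), 'lat': np.float64(-0.3), 'th': np.float64(-0.9)}
```

View pics/w_side.png

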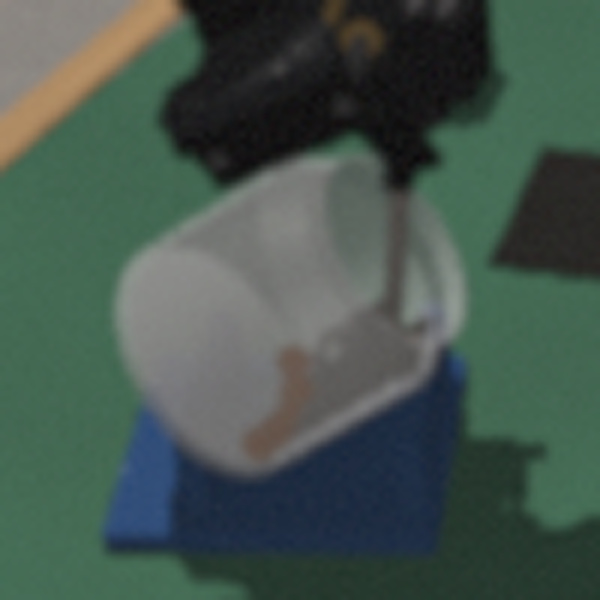

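```bash
python3 - <<'E'
from plan import *
rows([jarpose(.006,-.0005,-.5),jarpose(.003,-.001,0),jarpose(.0,-.001,0),jarpose(-.002,-.001,0)])
E
```

```text
{"rx": 0.0000, "ry": 0.0012, "rz": 0.0000, "x": 0.0025, "y": -0.0003, "z": 0.0036}
{"rx": 0.0000, "ry": 0.0026, "rz": 0.0000, "x": 0.0039, "y": -0.0003, "z": 0.0057}
{"rx": 0.0000, "ry": 0.0026, "rz": 0.0000, "x": 0.0068, "y": -0.0003, "z": 0.0062}
{"rx": 0.0000, "ry": 0.0026, "rz": 0.0000, "x": 0.0088, "y": -0.0003, "z": 0.0065}
```

Emit:
drive_tool(plan=[{"rx": 0, "ry": 0.0012, "rz": 0, "x": 0.0025, "y": 0, "z": 0.0036, "fingers": 0.1}, {"rx": 0, "ry": 0.0026, "rz": 0, "x": 0.0039, "y": 0, "z": 0.0057, "fingers": 0.1}, {"rx": 0, "ry": 0.0026, "rz": 0, "x": 0.0055, "y": 0, "z": 0.006, "fingers": 0.1}, {"rx": 0, "ry": 0.0026, "rz": 0, "x": 0.0068, "y": 0, "z": 0.0062, "fingers": 0.1}, {"rx": 0, "ry": 0.0026, "rz": 0, "x": 0.0088, "y": 0, "z": 0.0065, "fingers": 0.1}], squeeze=55)

```text
time: 25.32
ee_pos: [0.5764, 0.3007, 0.2386]
eef_rot: [0.945, 0.235, -0.22, 0.055]
ft_force: [-9.3, -6.6, 22.7]
width: 0.0198
```

```bash
python3 snap.py side 200 200 300 300 6 x_side.png; python3 - <<'E'
from plan import *
print(inv_jar())
E
```

```text
t 25.32 p [0.5764 0.3007 0.2386] q [ 0.9453  0.235  -0.2197  0.0547] F [-9.3 -6.6 22.7] w 0.0198 j [-0.06  0.91 -0.99  1.03  0.55  1.94 -1.97]
{'a': np.float64(0.3), 'h': np.float64(0.1), 'lat': np.float64(0.1), 'th': np.float64(-0.1)}
```

View pics/x_side.png

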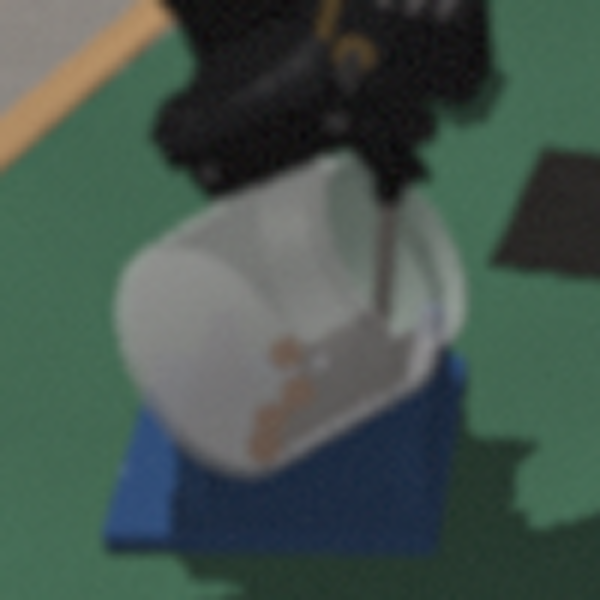

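```bash
python3 - <<'E'
from plan import *
w=[jarpose(.0008,.001+.0005,1.5)]
for th in(5,9.5,14,18.5,23,27.5,32,36.5,41,45,49): w.append(jarpose(.0015,.071*np.sin(np.radians(th))+.003,th))
rows(w)
E
```

```text
{"rx": 0.0000, "ry": 0.0046, "rz": 0.0002, "x": -0.0053, "y": 0.0000, "z": 0.0024}
{"rx": 0.0000, "ry": 0.0143, "rz": 0.0002, "x": -0.0150, "y": 0.0000, "z": 0.0034}
{"rx": 0.0000, "ry": 0.0268, "rz": 0.0002, "x": -0.0266, "y": 0.0000, "z": 0.0100}
{"rx": 0.0000, "ry": 0.0393, "rz": 0.0002, "x": -0.0372, "y": -0.0000, "z": 0.0176}
{"rx": 0.0000, "ry": 0.0518, "rz": 0.0002, "x": -0.0467, "y": -0.0000, "z": 0.0262}
{"rx": -0.0000, "ry": 0.0643, "rz": 0.0002, "x": -0.0552, "y": -0.0001, "z": 0.0358}
{"rx": -0.0000, "ry": 0.0768, "rz": 0.0002, "x": -0.0625, "y": -0.0001, "z": 0.0461}
{"rx": -0.0000, "ry": 0.0893, "rz": 0.0002, "x": -0.0686, "y": -0.0001, "z": 0.0573}
{"rx": -0.0000, "ry": 0.1018, "rz": 0.0002, "x": -0.0734, "y": -0.0001, "z": 0.0692}
{"rx": -0.0000, "ry": 0.1143, "rz": 0.0002, "x": -0.0770, "y": -0.0001, "z": 0.0818}
{"rx": -0.0000, "ry": 0.1254, "rz": 0.0003, "x": -0.0792, "y": -0.0001, "z": 0.0934}
{"rx": -0.0001, "ry": 0.1365, "rz": 0.0003, "x": -0.0803, "y": -0.0001, "z": 0.1054}
```

```bash
python3 - <<'E'
from plan import *
w=[jarpose(.0005,.0005,0)]
for th in(3,7,11,15,19,23,27.5,32,36.5,41,45): w.append(jarpose(.001,.071*np.sin(np.radians(th))+.002,th))
c=jarpose(-.002,-.001,0); rows(w,P0=c[0],R0=c[1])
E
```

```text
{"rx": 0.0000, "ry": 0.0000, "rz": 0.0000, "x": -0.0022, "y": 0.0000, "z": -0.0019}
{"rx": -0.0000, "ry": 0.0083, "rz": 0.0000, "x": -0.0109, "y": -0.0000, "z": 0.0000}
{"rx": -0.0000, "ry": 0.0194, "rz": 0.0000, "x": -0.0216, "y": -0.0000, "z": 0.0054}
{"rx": -0.0000, "ry": 0.0306, "rz": 0.0000, "x": -0.0316, "y": -0.0000, "z": 0.0116}
{"rx": -0.0000, "ry": 0.0417, "rz": 0.0000, "x": -0.0407, "y": -0.0000, "z": 0.0186}
{"rx": -0.0000, "ry": 0.0528, "rz": 0.0000, "x": -0.0491, "y": -0.0000, "z": 0.0264}
{"rx": -0.0000, "ry": 0.0639, "rz": 0.0000, "x": -0.0566, "y": -0.0000, "z": 0.0349}
{"rx": -0.0000, "ry": 0.0764, "rz": 0.0000, "x": -0.0639, "y": -0.0000, "z": 0.0453}
{"rx": -0.0000, "ry": 0.0889, "rz": 0.0001, "x": -0.0700, "y": -0.0000, "z": 0.0564}
{"rx": -0.0000, "ry": 0.1014, "rz": 0.0001, "x": -0.0749, "y": -0.0000, "z": 0.0683}
{"rx": -0.0000, "ry": 0.1139, "rz": 0.0001, "x": -0.0786, "y": -0.0001, "z": 0.0808}
{"rx": -0.0000, "ry": 0.1250, "rz": 0.0001, "x": -0.0807, "y": -0.0001, "z": 0.0925}
```

Emit:
drive_tool(plan=[{"rx": 0, "ry": 0, "rz": 0, "x": -0.0022, "y": 0, "z": -0.0019, "fingers": 0.1}, {"rx": 0, "ry": 0.0083, "rz": 0, "x": -0.0109, "y": 0, "z": 0, "fingers": 0.1}, {"rx": 0, "ry": 0.0194, "rz": 0, "x": -0.0216, "y": 0, "z": 0.0054, "fingers": 0.1}, {"rx": 0, "ry": 0.0306, "rz": 0, "x": -0.0316, "y": 0, "z": 0.0116, "fingers": 0.1}, {"rx": 0, "ry": 0.0417, "rz": 0, "x": -0.0407, "y": 0, "z": 0.0186, "fingers": 0.1}, {"rx": 0, "ry": 0.0528, "rz": 0, "x": -0.0491, "y": 0, "z": 0.0264, "fingers": 0.1}, {"rx": 0, "ry": 0.0639, "rz": 0, "x": -0.0566, "y": 0, "z": 0.0349, "fingers": 0.1}], squeeze=55)

```text
time: 26.25
ee_pos: [0.5183, 0.2696, 0.2291]
eef_rot: [0.97, 0.241, -0.025, 0.006]
ft_force: [-0.4, 0.4, -1.7]
width: 0.0197
```

```bash
python3 snap.py side 200 180 300 300 5 y_side.png; python3 - <<'E'
from plan import *
print(inv_jar())
w=[]
for th in(27.5,32,36.5,41,45,49): w.append(jarpose(.001,.071*np.sin(np.radians(th))+.003,th))
for h in(.065,.077): w.append(jarpose(.002,h,49))
c=jarpose(.001,.071*np.sin(np.radians(23))+.002,23); rows(w,P0=c[0],R0=c[1])
E
```

```text
t 26.25 p [0.5183 0.2696 0.2291] q [ 0.9702  0.2407 -0.025   0.0065] F [-0.4  0.4 -1.7] w 0.0197 j [ 0.3   0.59 -1.17  1.57  0.53  1.4  -2.02]
{'a': np.float64(1.5), 'h': np.float64(28.5), 'lat': np.float64(-0.1), 'th': np.float64(23.2)}
{"rx": -0.0000, "ry": 0.0125, "rz": 0.0000, "x": -0.0102, "y": -0.0000, "z": 0.0058}
{"rx": -0.0000, "ry": 0.0250, "rz": 0.0000, "x": -0.0203, "y": -0.0000, "z": 0.0137}
{"rx": -0.0000, "ry": 0.0375, "rz": 0.0000, "x": -0.0294, "y": -0.0000, "z": 0.0227}
{"rx": -0.0000, "ry": 0.0500, "rz": 0.0000, "x": -0.0377, "y": -0.0000, "z": 0.0328}
{"rx": -0.0000, "ry": 0.0611, "rz": 0.0000, "x": -0.0442, "y": -0.0000, "z": 0.0427}
{"rx": -0.0000, "ry": 0.0722, "rz": 0.0000, "x": -0.0499, "y": -0.0000, "z": 0.0533}
{"rx": -0.0000, "ry": 0.0722, "rz": 0.0000, "x": -0.0462, "y": -0.0000, "z": 0.0457}
{"rx": -0.0000, "ry": 0.0722, "rz": 0.0000, "x": -0.0397, "y": -0.0000, "z": 0.0357}
```

View pics/y_side.png

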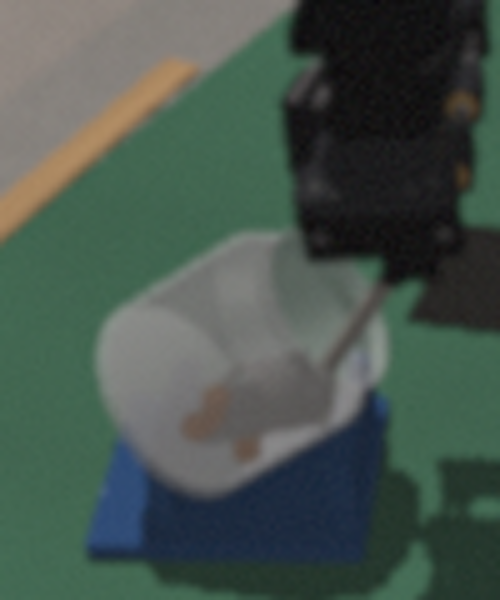

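Emit:
drive_tool(plan=[{"rx": 0, "ry": 0.0125, "rz": 0, "x": -0.0102, "y": 0, "z": 0.0058, "fingers": 0.1}, {"rx": 0, "ry": 0.025, "rz": 0, "x": -0.0203, "y": 0, "z": 0.0137, "fingers": 0.1}, {"rx": 0, "ry": 0.0375, "rz": 0, "x": -0.0294, "y": 0, "z": 0.0227, "fingers": 0.1}, {"rx": 0, "ry": 0.05, "rz": 0, "x": -0.0377, "y": 0, "z": 0.0328, "fingers": 0.1}, {"rx": 0, "ry": 0.0611, "rz": 0, "x": -0.0442, "y": 0, "z": 0.0427, "fingers": 0.1}, {"rx": 0, "ry": 0.0722, "rz": 0, "x": -0.0499, "y": 0, "z": 0.0533, "fingers": 0.1}, {"rx": 0, "ry": 0.0722, "rz": 0, "x": -0.0462, "y": 0, "z": 0.0457, "fingers": 0.1}, {"rx": 0, "ry": 0.0722, "rz": 0, "x": -0.0397, "y": 0, "z": 0.0357, "fingers": 0.1}, {"rx": 0, "ry": 0.0722, "rz": 0, "x": -0.0397, "y": 0, "z": 0.0357, "fingers": 0.1}], squeeze=55)

```text
time: 27.42
ee_pos: [0.4834, 0.2517, 0.198]
eef_rot: [0.951, 0.236, 0.194, -0.049]
ft_force: [0.4, 0.2, -2.5]
width: 0.0195
```

```bash
python3 snap.py side 200 180 300 300 5 z_side.png; python3 - <<'E'
from plan import *
print(inv_jar())
c=jarpose(.002,.077,49)
rows([jarpose(a,.077,49) for a in(.03,.06,.09,.12,.135)],P0=c[0],R0=c[1])
E
```

```text
t 27.43 p [0.4834 0.2517 0.198 ] q [ 0.9511  0.2359  0.1936 -0.0486] F [ 0.4  0.2 -2.5] w 0.0195 j [ 0.74  0.26 -1.41  2.03  0.47  0.71 -2.  ]
{'a': np.float64(1.6), 'h': np.float64(78.3), 'lat': np.float64(0.5), 'th': np.float64(49.0)}
{"rx": 0.0000, "ry": 0.0000, "rz": 0.0000, "x": -0.0144, "y": 0.0000, "z": -0.0240}
{"rx": 0.0000, "ry": 0.0000, "rz": 0.0000, "x": -0.0299, "y": 0.0000, "z": -0.0497}
{"rx": 0.0000, "ry": 0.0000, "rz": 0.0000, "x": -0.0454, "y": 0.0000, "z": -0.0754}
{"rx": 0.0000, "ry": 0.0000, "rz": 0.0000, "x": -0.0608, "y": 0.0001, "z": -0.1011}
{"rx": 0.0000, "ry": 0.0000, "rz": 0.0000, "x": -0.0686, "y": 0.0001, "z": -0.1140}
```

View pics/z_side.png

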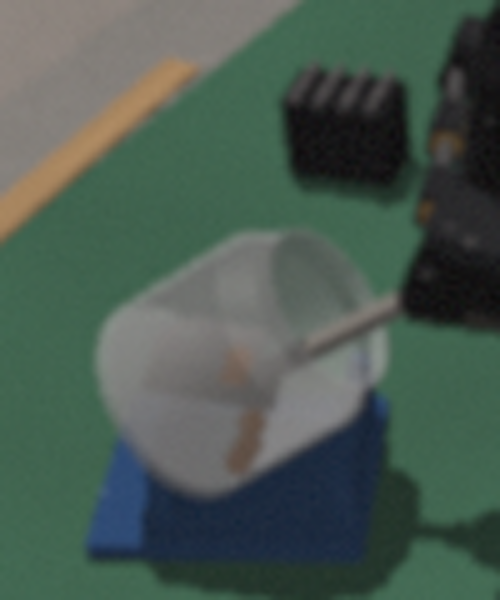

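Emit:
drive_tool(plan=[{"rx": 0, "ry": 0, "rz": 0, "x": -0.004, "y": 0, "z": -0.0067, "fingers": 0.1}, {"rx": 0, "ry": 0, "rz": 0, "x": -0.0115, "y": 0, "z": -0.0192, "fingers": 0.1}, {"rx": 0, "ry": 0, "rz": 0, "x": -0.02, "y": 0, "z": -0.0333, "fingers": 0.1}, {"rx": 0, "ry": 0, "rz": 0, "x": -0.0299, "y": 0, "z": -0.0497, "fingers": 0.1}, {"rx": 0, "ry": 0, "rz": 0, "x": -0.038, "y": 0, "z": -0.0633, "fingers": 0.1}, {"rx": 0, "ry": 0, "rz": 0, "x": -0.0454, "y": 0, "z": -0.0754, "fingers": 0.1}, {"rx": 0, "ry": 0, "rz": 0, "x": -0.052, "y": 0, "z": -0.0866, "fingers": 0.1}, {"rx": 0, "ry": 0, "rz": 0, "x": -0.058, "y": 0, "z": -0.0966, "fingers": 0.1}, {"rx": 0, "ry": 0, "rz": 0, "x": -0.063, "y": 0, "z": -0.105, "fingers": 0.1}, {"rx": 0, "ry": 0, "rz": 0, "x": -0.067, "y": 0, "z": -0.1115, "fingers": 0.1}, {"rx": 0, "ry": 0, "rz": 0, "x": -0.0686, "y": 0, "z": -0.114, "fingers": 0.1}], squeeze=55)

```text
time: 28.85
ee_pos: [0.3866, 0.2005, 0.2746]
eef_rot: [0.951, 0.236, 0.193, -0.048]
ft_force: [0.1, -0.3, -2.2]
width: 0.0194
```

```bash
python3 snap.py side 200 160 340 300 5 aa_side.png;  python3 snap.py top 200 150 320 260 6 aa_top.png; python3 - <<'E'
from plan import *
print(inv_jar(),scoop_now()[0])
E
```

```text
t 28.85 p [0.3866 0.2005 0.2746] q [ 0.9511  0.2365  0.1928 -0.0478] F [ 0.1 -0.3 -2.2] w 0.0194 j [ 0.55 -0.46 -0.89  2.17 -0.52  0.92 -1.2 ]
t 28.9 p [0.3865 0.2004 0.2746] q [ 0.9511  0.2364  0.1928 -0.0478] F [ 0.2  0.4 -2.1] w 0.0193 j [ 0.55 -0.46 -0.89  2.17 -0.52  0.92 -1.2 ]
{'a': np.float64(135.0), 'h': np.float64(76.8), 'lat': np.float64(0.2), 'th': np.float64(49.0)} [0.50534918 0.26332754 0.14919342]
```

View pics/aa_side.png

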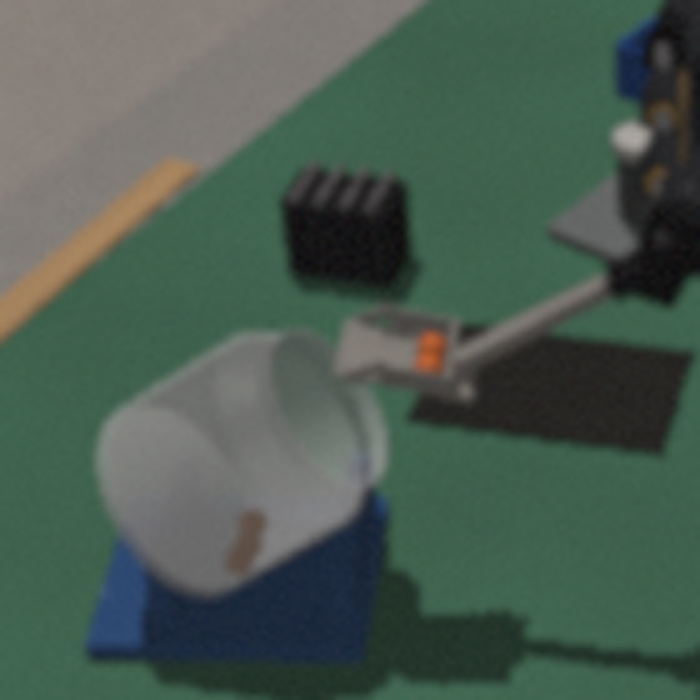

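View pics/aa_top.png

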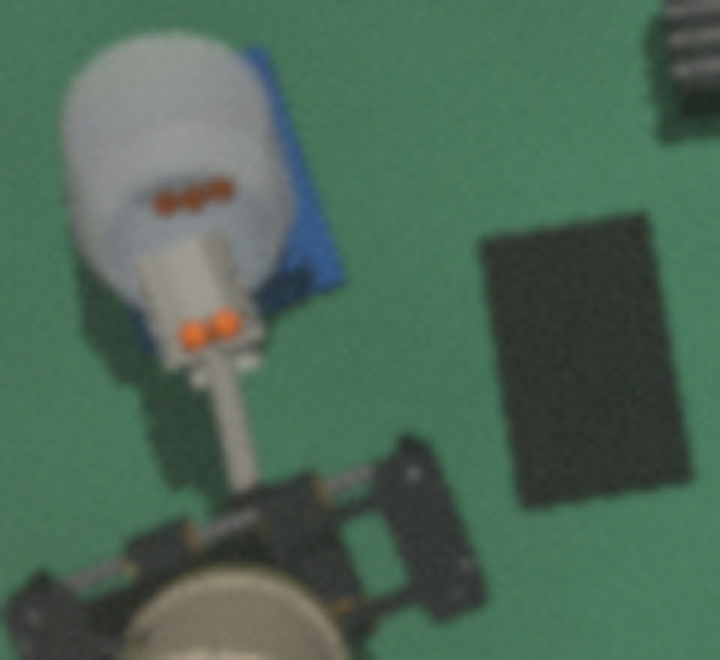

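```bash
cat >> plan.py <<'E'
def lippose(lip,heading,pitch,lx=.058):
    Rsc=scR(heading,pitch); return tcp(np.array(lip)-Rsc.apply([lx,0,0]),Rsc)
def pol(r,az,z): return np.array([r*np.cos(az),r*np.sin(az),z])
HOP=np.array([.5742,-.162,.076])
def transit(l0,h0,p0,l1,h1,p1,n):
    r0,a0=np.hypot(l0[0],l0[1]),np.arctan2(l0[1],l0[0]);r1,a1=np.hypot(l1[0],l1[1]),np.arctan2(l1[1],l1[0]);out=[]
    for k in range(1,n+1):
        t=k/n; s=t*t*(3-2*t); out.append(lippose(pol(r0+(r1-r0)*s,a0+(a1-a0)*s,l0[2]+(l1[2]-l0[2])*s),h0+(h1-h0)*s,p0+(p1-p0)*s))
    return out
def pourlip(hd,back=.015,z=.14): return np.array([HOP[0]-back*np.cos(hd),HOP[1]-back*np.sin(hd),z])
E
python3 - <<'E'
from plan import *
from kin3 import ik
q=np.array(monitor.read_state()["joint_positions"])
p0=np.radians(49)-TILT
c=jarpose(.135,.077,49); l0=C+.135*A+.077*N
hd=-.2
w=transit(l0,PSI,p0,pourlip(hd,z=.175),hd,p0,12)
for i in(2,5,8,11): q2,e_,a_=ik(*w[i],q); print(np.round(w[i][0],3),np.round(q2,2),round(e_,4))
rows(w,P0=c[0],R0=c[1])
for pd in(0,-15,-30,-38): 
    x=lippose(pourlip(hd),hd,np.radians(pd)); q2,e_,a_=ik(*x,q); print(pd,np.round(x[0],3),np.round(q2,2),round(e_,4),round(a_,2))
E
```

```text
[0.402 0.149 0.276] [ 0.61 -0.45 -0.84  2.18 -0.49  0.91 -1.2 ] 0.0
[0.412 0.034 0.281] [ 0.73 -0.46 -0.71  2.21 -0.44  0.92 -1.21] 0.0
[ 0.391 -0.075  0.285] [ 0.85 -0.47 -0.57  2.23 -0.4   0.94 -1.21] 0.0
[ 0.372 -0.121  0.287] [ 0.9  -0.48 -0.51  2.24 -0.37  0.95 -1.22] 0.0
{"rx": -0.0008, "ry": -0.0000, "rz": 0.0020, "x": -0.0008, "y": 0.0067, "z": -0.0006}
{"rx": -0.0032, "ry": -0.0000, "rz": 0.0074, "x": -0.0035, "y": 0.0252, "z": -0.0025}
{"rx": -0.0067, "ry": -0.0000, "rz": 0.0157, "x": -0.0090, "y": 0.0527, "z": -0.0059}
{"rx": -0.0110, "ry": -0.0000, "rz": 0.0261, "x": -0.0181, "y": 0.0861, "z": -0.0112}
{"rx": -0.0160, "ry": -0.0000, "rz": 0.0378, "x": -0.0313, "y": 0.1224, "z": -0.0184}
{"rx": -0.0213, "ry": -0.0000, "rz": 0.0503, "x": -0.0484, "y": 0.1588, "z": -0.0273}
{"rx": -0.0266, "ry": -0.0000, "rz": 0.0627, "x": -0.0686, "y": 0.1927, "z": -0.0375}
{"rx": -0.0315, "ry": -0.0000, "rz": 0.0745, "x": -0.0900, "y": 0.2222, "z": -0.0482}
{"rx": -0.0359, "ry": -0.0001, "rz": 0.0848, "x": -0.1108, "y": 0.2459, "z": -0.0583}
{"rx": -0.0394, "ry": -0.0001, "rz": 0.0931, "x": -0.1284, "y": 0.2633, "z": -0.0669}
{"rx": -0.0418, "ry": -0.0001, "rz": 0.0986, "x": -0.1405, "y": 0.2740, "z": -0.0728}
{"rx": -0.0426, "ry": -0.0001, "rz": 0.1005, "x": -0.1450, "y": 0.2777, "z": -0.0750}
0 [ 0.402 -0.127  0.292] [ 0.94 -0.24 -0.63  2.03 -0.17  1.13 -1.4 ] 0.0 0.0
-15 [ 0.446 -0.136  0.329] [ 0.76  0.06 -0.57  1.72  0.03  1.46 -1.59] 0.0 0.0
-30 [ 0.498 -0.146  0.352] [ 0.53  0.34 -0.44  1.38  0.11  1.8  -1.67] 0.0 0.0
-38 [ 0.527 -0.152  0.359] [ 0.44  0.49 -0.37  1.19  0.12  1.98 -1.68] 0.0 0.0
```

Emit:
drive_tool(plan=[{"rx": -0.0008, "ry": 0, "rz": 0.002, "x": -0.0008, "y": 0.0067, "z": -0.0006, "fingers": 0.1}, {"rx": -0.0032, "ry": 0, "rz": 0.0074, "x": -0.0035, "y": 0.0252, "z": -0.0025, "fingers": 0.1}, {"rx": -0.0067, "ry": 0, "rz": 0.0157, "x": -0.009, "y": 0.0527, "z": -0.0059, "fingers": 0.1}, {"rx": -0.011, "ry": 0, "rz": 0.0261, "x": -0.0181, "y": 0.0861, "z": -0.0112, "fingers": 0.1}, {"rx": -0.016, "ry": 0, "rz": 0.0378, "x": -0.0313, "y": 0.1224, "z": -0.0184, "fingers": 0.1}, {"rx": -0.0213, "ry": 0, "rz": 0.0503, "x": -0.0484, "y": 0.1588, "z": -0.0273, "fingers": 0.1}, {"rx": -0.0266, "ry": 0, "rz": 0.0627, "x": -0.0686, "y": 0.1927, "z": -0.0375, "fingers": 0.1}, {"rx": -0.0315, "ry": 0, "rz": 0.0745, "x": -0.09, "y": 0.2222, "z": -0.0482, "fingers": 0.1}, {"rx": -0.0359, "ry": 0, "rz": 0.0848, "x": -0.1108, "y": 0.2459, "z": -0.0583, "fingers": 0.1}, {"rx": -0.0394, "ry": 0, "rz": 0.0931, "x": -0.1284, "y": 0.2633, "z": -0.0669, "fingers": 0.1}, {"rx": -0.0418, "ry": 0, "rz": 0.0986, "x": -0.1405, "y": 0.274, "z": -0.0728, "fingers": 0.1}, {"rx": -0.0426, "ry": 0, "rz": 0.1005, "x": -0.145, "y": 0.2777, "z": -0.075, "fingers": 0.1}], squeeze=55)

```text
time: 30.45
ee_pos: [0.3724, -0.1221, 0.2871]
eef_rot: [0.975, -0.098, 0.198, 0.02]
ft_force: [0.2, 1.1, -2.4]
width: 0.0196
```

```bash
python3 snap.py side 280 100 400 220 5 ab_side.png;  python3 snap.py top 320 170 440 270 6 ab_top.png; python3 - <<'E'
from plan import *
O,Rs_=scoop_now(); print(O,O+Rs_.apply([.058,0,0]))
hd=-.2;p0=np.radians(49)-TILT
rows([lippose(pourlip(hd,z=z),hd,np.radians(p)) for p,z in((9,.165),(4,.155),(-1,.148),(-6,.142),(-11,.14),(-16,.14),(-21,.14),(-26,.14),(-31,.14),(-36,.14),(-36,.14))])
E
```

```text
t 30.45 p [ 0.3724 -0.1221  0.2871] q [ 0.9751 -0.0984  0.1979  0.0202] F [ 0.2  1.1 -2.4] w 0.0196 j [ 0.85 -0.47 -0.48  2.24 -0.34  0.95 -1.25]
t 30.5 p [ 0.3724 -0.1221  0.2871] q [ 0.9751 -0.0984  0.1979  0.0203] F [-0.1  0.3 -2.5] w 0.0194 j [ 0.85 -0.47 -0.48  2.24 -0.34  0.95 -1.25]
[ 0.50442344 -0.14802453  0.16198344] [ 0.55982064 -0.15922141  0.17501342]
{"rx": -0.0000, "ry": -0.0111, "rz": 0.0001, "x": 0.0084, "y": -0.0002, "z": 0.0003}
{"rx": -0.0000, "ry": -0.0250, "rz": 0.0001, "x": 0.0212, "y": -0.0002, "z": -0.0001}
{"rx": -0.0000, "ry": -0.0388, "rz": 0.0001, "x": 0.0360, "y": -0.0002, "z": -0.0019}
{"rx": 0.0000, "ry": -0.0527, "rz": 0.0001, "x": 0.0518, "y": -0.0002, "z": -0.0030}
{"rx": 0.0000, "ry": -0.0666, "rz": 0.0001, "x": 0.0696, "y": -0.0002, "z": -0.0062}
{"rx": 0.0000, "ry": -0.0805, "rz": 0.0000, "x": 0.0887, "y": -0.0002, "z": -0.0096}
{"rx": 0.0000, "ry": -0.0944, "rz": 0.0000, "x": 0.1079, "y": -0.0002, "z": -0.0113}
{"rx": 0.0000, "ry": -0.1083, "rz": 0.0000, "x": 0.1272, "y": -0.0001, "z": -0.0114}
{"rx": 0.0000, "ry": -0.1222, "rz": 0.0000, "x": 0.1464, "y": -0.0001, "z": -0.0097}
{"rx": 0.0000, "ry": -0.1361, "rz": 0.0000, "x": 0.1655, "y": -0.0001, "z": -0.0064}
{"rx": 0.0000, "ry": -0.1361, "rz": 0.0000, "x": 0.1655, "y": -0.0001, "z": -0.0064}
```

View pics/ab_side.png

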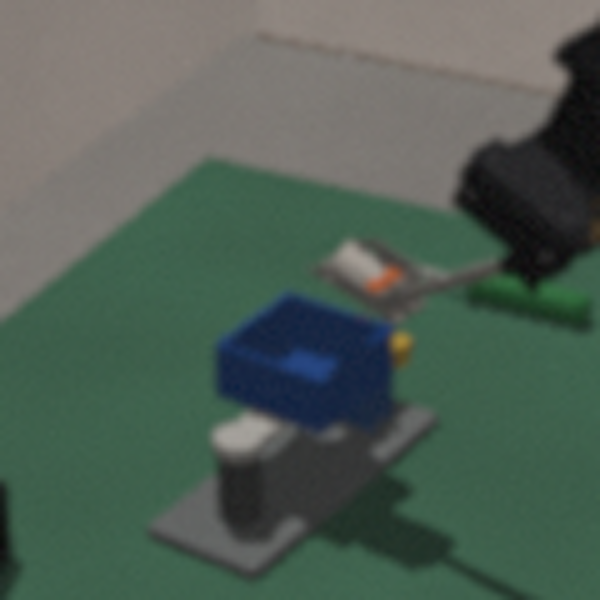

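View pics/ab_top.png

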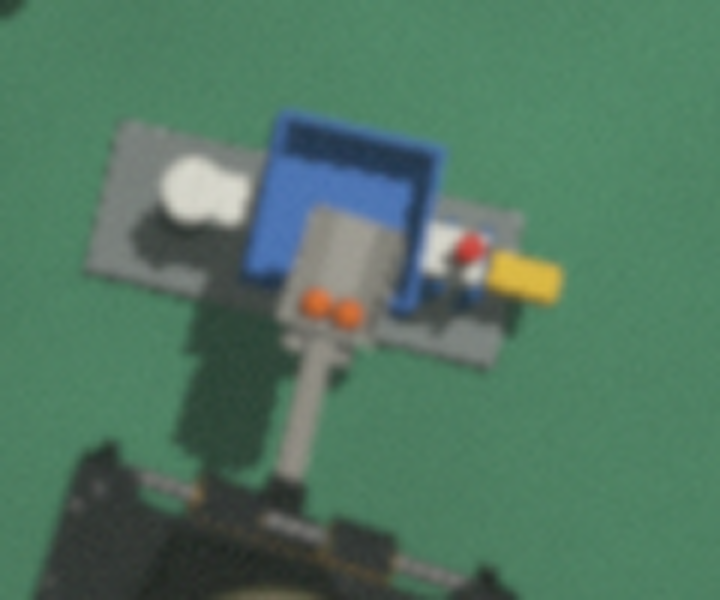

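Emit:
drive_tool(plan=[{"rx": 0, "ry": -0.0111, "rz": 0, "x": 0.0084, "y": -0.002, "z": 0.0003, "fingers": 0.1}, {"rx": 0, "ry": -0.025, "rz": 0, "x": 0.0212, "y": -0.004, "z": -0.0001, "fingers": 0.1}, {"rx": 0, "ry": -0.0388, "rz": 0, "x": 0.036, "y": -0.006, "z": -0.0019, "fingers": 0.1}, {"rx": 0, "ry": -0.0527, "rz": 0, "x": 0.0518, "y": -0.006, "z": -0.003, "fingers": 0.1}, {"rx": 0, "ry": -0.0666, "rz": 0, "x": 0.0696, "y": -0.006, "z": -0.0062, "fingers": 0.1}, {"rx": 0, "ry": -0.0805, "rz": 0, "x": 0.0887, "y": -0.006, "z": -0.0096, "fingers": 0.1}, {"rx": 0, "ry": -0.0944, "rz": 0, "x": 0.1079, "y": -0.006, "z": -0.0113, "fingers": 0.1}, {"rx": 0, "ry": -0.1083, "rz": 0, "x": 0.1272, "y": -0.006, "z": -0.0114, "fingers": 0.1}, {"rx": 0, "ry": -0.1222, "rz": 0, "x": 0.1464, "y": -0.006, "z": -0.0097, "fingers": 0.1}, {"rx": 0, "ry": -0.1361, "rz": 0, "x": 0.1655, "y": -0.006, "z": -0.0064, "fingers": 0.1}, {"rx": 0, "ry": -0.1361, "rz": 0, "x": 0.1655, "y": -0.006, "z": -0.0064, "fingers": 0.1}], squeeze=55)

```text
time: 31.92
ee_pos: [0.5227, -0.1445, 0.3555]
eef_rot: [0.969, -0.096, -0.225, -0.024]
ft_force: [0.4, -0.7, -2.0]
width: 0.0195
```

```bash
python3 snap.py side 280 100 400 220 5 ac_side.png;  python3 - <<'E'
from plan import *
O,Rs_=scoop_now(); print(O,O+Rs_.apply([.058,0,0]))
E
```

```text
t 31.93 p [ 0.5227 -0.1445  0.3555] q [ 0.9693 -0.096  -0.2252 -0.0236] F [ 0.4 -0.7 -2. ] w 0.0195 j [ 0.66  0.5  -0.71  1.25  0.22  1.94 -1.79]
[ 0.5158508  -0.14261819  0.17293441] [ 0.56186448 -0.1517763   0.13883351]
```

View pics/ac_side.png

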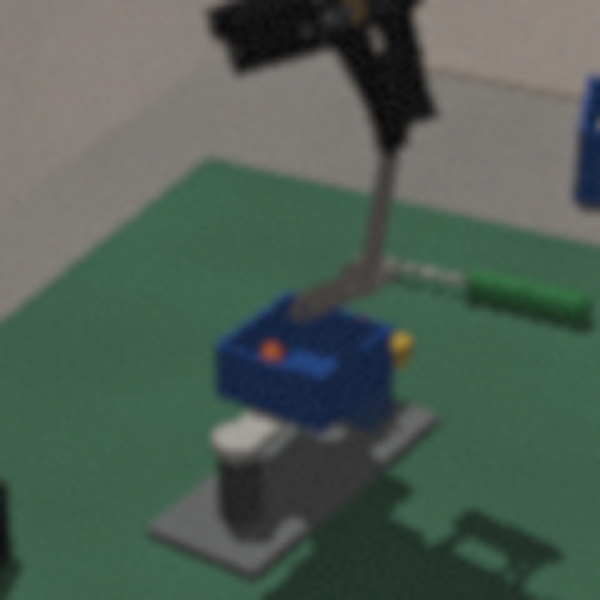

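```bash
python3 - <<'E'
from plan import *
c0=lippose(pourlip(-.2,z=.2),-.2,-TILT)
l1=C+.14*A+.032*N
w=[c0]+transit(pourlip(-.2,z=.2),-.2,-TILT,l1,PSI,-TILT,10)
rows(w+[w[-1]])
E
```

```text
{"rx": -0.0002, "ry": 0.0000, "rz": 0.0004, "x": -0.0277, "y": 0.0069, "z": -0.0546}
{"rx": -0.0015, "ry": 0.0000, "rz": -0.0023, "x": -0.0257, "y": -0.0046, "z": -0.0533}
{"rx": -0.0052, "ry": -0.0000, "rz": -0.0098, "x": -0.0213, "y": -0.0360, "z": -0.0494}
{"rx": -0.0105, "ry": -0.0000, "rz": -0.0208, "x": -0.0179, "y": -0.0824, "z": -0.0421}
{"rx": -0.0171, "ry": -0.0000, "rz": -0.0341, "x": -0.0186, "y": -0.1387, "z": -0.0309}
{"rx": -0.0242, "ry": -0.0000, "rz": -0.0486, "x": -0.0253, "y": -0.1991, "z": -0.0157}
{"rx": -0.0312, "ry": -0.0000, "rz": -0.0631, "x": -0.0381, "y": -0.2579, "z": 0.0023}
{"rx": -0.0378, "ry": -0.0001, "rz": -0.0765, "x": -0.0551, "y": -0.3100, "z": 0.0215}
{"rx": -0.0431, "ry": -0.0001, "rz": -0.0875, "x": -0.0728, "y": -0.3509, "z": 0.0391}
{"rx": -0.0468, "ry": -0.0001, "rz": -0.0949, "x": -0.0865, "y": -0.3775, "z": 0.0519}
{"rx": -0.0481, "ry": -0.0001, "rz": -0.0977, "x": -0.0920, "y": -0.3871, "z": 0.0568}
{"rx": -0.0481, "ry": -0.0001, "rz": -0.0977, "x": -0.0920, "y": -0.3871, "z": 0.0568}
```

Emit:
drive_tool(plan=[{"rx": 0, "ry": 0, "rz": 0, "x": -0.0277, "y": 0.003, "z": -0.0546, "fingers": 0.1}, {"rx": -0.0015, "ry": 0, "rz": -0.0023, "x": -0.0257, "y": -0.0046, "z": -0.0533, "fingers": 0.1}, {"rx": -0.0052, "ry": 0, "rz": -0.0098, "x": -0.0213, "y": -0.036, "z": -0.0494, "fingers": 0.1}, {"rx": -0.0105, "ry": 0, "rz": -0.0208, "x": -0.0179, "y": -0.0824, "z": -0.0421, "fingers": 0.1}, {"rx": -0.0171, "ry": 0, "rz": -0.0341, "x": -0.0186, "y": -0.1387, "z": -0.0309, "fingers": 0.1}, {"rx": -0.0242, "ry": 0, "rz": -0.0486, "x": -0.0253, "y": -0.1991, "z": -0.0157, "fingers": 0.1}, {"rx": -0.0312, "ry": 0, "rz": -0.0631, "x": -0.0381, "y": -0.2579, "z": 0.0023, "fingers": 0.1}, {"rx": -0.0378, "ry": 0, "rz": -0.0765, "x": -0.0551, "y": -0.31, "z": 0.0215, "fingers": 0.1}, {"rx": -0.0431, "ry": 0, "rz": -0.0875, "x": -0.0728, "y": -0.3509, "z": 0.0391, "fingers": 0.1}, {"rx": -0.0468, "ry": 0, "rz": -0.0949, "x": -0.0865, "y": -0.3775, "z": 0.0519, "fingers": 0.1}, {"rx": -0.0481, "ry": 0, "rz": -0.0977, "x": -0.092, "y": -0.3871, "z": 0.0568, "fingers": 0.1}, {"rx": -0.0481, "ry": 0, "rz": -0.0977, "x": -0.092, "y": -0.3871, "z": 0.0568, "fingers": 0.1}], squeeze=55)

```text
time: 33.48
ee_pos: [0.4916, 0.2558, 0.3468]
eef_rot: [0.946, 0.234, -0.219, 0.056]
ft_force: [-0.3, -0.9, -2.8]
width: 0.0191
```

```bash
python3 snap.py side 200 160 360 300 5 ad_side.png; python3 snap.py top 330 180 410 240 8 ad_top.png;  python3 - <<'E'
from plan import *
print(inv_jar())
w=[jarpose(a,h,t) for a,h,t in((.125,.031,0),(.105,.03,0),(.085,.029,0),(.065,.027,0),(.045,.025,0),(.032,.014,-1),(.024,.007,-2),(.017,.003,-2),(.010,.001,-1),(.005,0,0),(.001,-.0005,0),(-.0015,-.001,0))]
rows(w)
E
```

```text
t 33.48 p [0.4916 0.2558 0.3468] q [ 0.9457  0.234  -0.2186  0.0556] F [-0.3 -0.9 -2.8] w 0.0191 j [-0.    0.58 -0.86  1.23  0.28  1.95 -1.91]
t 33.52 p [0.4924 0.2547 0.3468] q [ 0.946   0.2328 -0.2186  0.0556] F [-0.3 -0.9 -2.7] w 0.0195 j [-0.    0.58 -0.86  1.22  0.28  1.95 -1.91]
{'a': np.float64(141.0), 'h': np.float64(31.7), 'lat': np.float64(-2.9), 'th': np.float64(-0.0)}
{"rx": 0.0001, "ry": 0.0001, "rz": -0.0008, "x": 0.0154, "y": -0.0022, "z": 0.0035}
{"rx": 0.0001, "ry": 0.0001, "rz": -0.0008, "x": 0.0350, "y": -0.0023, "z": 0.0079}
{"rx": 0.0001, "ry": 0.0001, "rz": -0.0008, "x": 0.0545, "y": -0.0024, "z": 0.0124}
{"rx": 0.0001, "ry": 0.0001, "rz": -0.0008, "x": 0.0739, "y": -0.0025, "z": 0.0178}
{"rx": 0.0001, "ry": 0.0001, "rz": -0.0008, "x": 0.0932, "y": -0.0026, "z": 0.0232}
{"rx": 0.0001, "ry": -0.0027, "rz": -0.0008, "x": 0.1072, "y": -0.0027, "z": 0.0340}
{"rx": 0.0001, "ry": -0.0055, "rz": -0.0008, "x": 0.1171, "y": -0.0027, "z": 0.0401}
{"rx": 0.0001, "ry": -0.0055, "rz": -0.0008, "x": 0.1233, "y": -0.0028, "z": 0.0452}
{"rx": 0.0001, "ry": -0.0027, "rz": -0.0008, "x": 0.1267, "y": -0.0028, "z": 0.0506}
{"rx": 0.0001, "ry": 0.0001, "rz": -0.0008, "x": 0.1283, "y": -0.0028, "z": 0.0547}
{"rx": 0.0001, "ry": 0.0001, "rz": -0.0008, "x": 0.1322, "y": -0.0028, "z": 0.0559}
{"rx": 0.0001, "ry": 0.0001, "rz": -0.0008, "x": 0.1345, "y": -0.0029, "z": 0.0569}
```

View pics/ad_side.png

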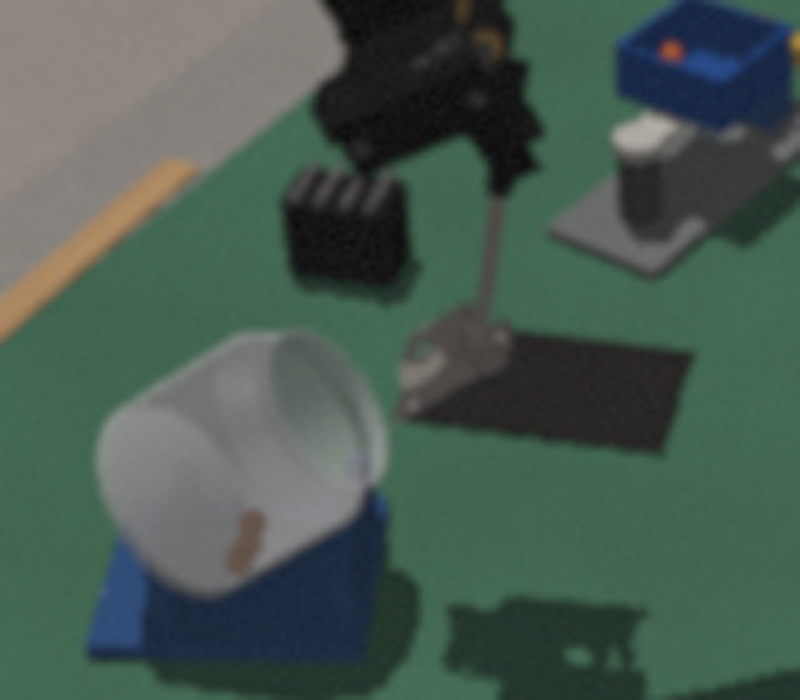

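View pics/ad_top.png

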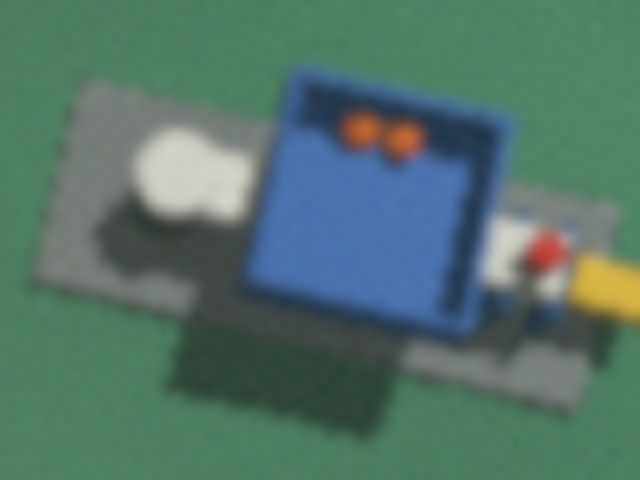

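```bash
python3 - <<'E'
from plan import *
for i in range(4): cam("side"); print(inv_jar())
E
```

```text
{'a': np.float64(140.9), 'h': np.float64(31.7), 'lat': np.float64(-3.1), 'th': np.float64(-0.0)}
{'a': np.float64(140.9), 'h': np.float64(31.7), 'lat': np.float64(-3.1), 'th': np.float64(-0.0)}
{'a': np.float64(140.8), 'h': np.float64(31.7), 'lat': np.float64(-2.7), 'th': np.float64(-0.0)}
{'a': np.float64(140.8), 'h': np.float64(31.6), 'lat': np.float64(-2.4), 'th': np.float64(-0.1)}
```

Emit:
drive_tool(plan=[{"rx": 0, "ry": 0, "rz": 0, "x": 0.0154, "y": -0.001, "z": 0.0035, "fingers": 0.1}, {"rx": 0, "ry": 0, "rz": -0.0004, "x": 0.035, "y": -0.0015, "z": 0.0079, "fingers": 0.1}, {"rx": 0, "ry": 0, "rz": -0.0004, "x": 0.0545, "y": -0.0015, "z": 0.0124, "fingers": 0.1}, {"rx": 0, "ry": 0, "rz": -0.0004, "x": 0.0739, "y": -0.0015, "z": 0.0178, "fingers": 0.1}, {"rx": 0, "ry": 0, "rz": -0.0004, "x": 0.0932, "y": -0.0015, "z": 0.0232, "fingers": 0.1}, {"rx": 0, "ry": -0.0027, "rz": -0.0004, "x": 0.1072, "y": -0.0015, "z": 0.034, "fingers": 0.1}, {"rx": 0, "ry": -0.0055, "rz": -0.0004, "x": 0.1171, "y": -0.0015, "z": 0.0401, "fingers": 0.1}, {"rx": 0, "ry": -0.0055, "rz": -0.0004, "x": 0.1233, "y": -0.0015, "z": 0.0452, "fingers": 0.1}, {"rx": 0, "ry": -0.0027, "rz": -0.0004, "x": 0.1267, "y": -0.0015, "z": 0.0506, "fingers": 0.1}, {"rx": 0, "ry": -0.0027, "rz": -0.0004, "x": 0.1267, "y": -0.0015, "z": 0.0506, "fingers": 0.1}], squeeze=55)

```text
time: 35.02
ee_pos: [0.5724, 0.2993, 0.2455]
eef_rot: [0.944, 0.234, -0.227, 0.057]
ft_force: [-0.9, -0.1, -1.9]
width: 0.0196
```

```bash
python3 snap.py side 200 200 300 300 6 ae_side.png; python3 - <<'E'
from plan import *
print(inv_jar())
rows([jarpose(a,h,t) for a,h,t in((.006,-.0005,-.5),(.003,-.001,0),(0,-.001,0),(-.002,-.001,0))])
E
```

```text
t 35.02 p [0.5724 0.2993 0.2455] q [ 0.9437  0.2343 -0.2265  0.057 ] F [-0.9 -0.1 -1.9] w 0.0196 j [-0.14  0.83 -0.78  1.03  0.4   1.92 -1.9 ]
{'a': np.float64(10.1), 'h': np.float64(1.2), 'lat': np.float64(0.4), 'th': np.float64(-1.0)}
{"rx": 0.0002, "ry": 0.0013, "rz": 0.0000, "x": 0.0023, "y": 0.0005, "z": 0.0034}
{"rx": 0.0002, "ry": 0.0027, "rz": 0.0000, "x": 0.0037, "y": 0.0005, "z": 0.0055}
{"rx": 0.0002, "ry": 0.0027, "rz": 0.0000, "x": 0.0067, "y": 0.0005, "z": 0.0060}
{"rx": 0.0002, "ry": 0.0027, "rz": 0.0000, "x": 0.0086, "y": 0.0005, "z": 0.0063}
```

View pics/ae_side.png

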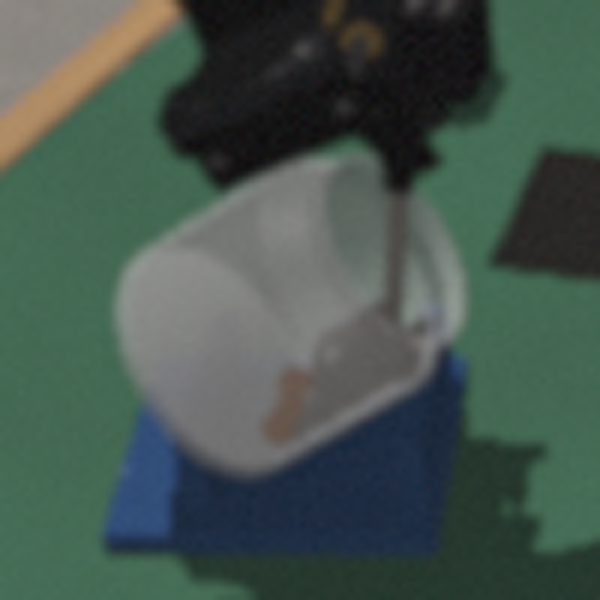

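Emit:
drive_tool(plan=[{"rx": 0, "ry": 0.0013, "rz": 0, "x": 0.0023, "y": 0, "z": 0.0034, "fingers": 0.1}, {"rx": 0, "ry": 0.0027, "rz": 0, "x": 0.0037, "y": 0, "z": 0.0055, "fingers": 0.1}, {"rx": 0, "ry": 0.0027, "rz": 0, "x": 0.0052, "y": 0, "z": 0.0058, "fingers": 0.1}, {"rx": 0, "ry": 0.0027, "rz": 0, "x": 0.0067, "y": 0, "z": 0.006, "fingers": 0.1}, {"rx": 0, "ry": 0.0027, "rz": 0, "x": 0.0086, "y": 0, "z": 0.0063, "fingers": 0.1}], squeeze=55)

```text
time: 35.7
ee_pos: [0.5762, 0.3012, 0.2386]
eef_rot: [0.945, 0.235, -0.22, 0.055]
ft_force: [-7.7, -6.3, 23.1]
width: 0.0194
```

```bash
python3 snap.py side 200 200 300 300 6 af_side.png; python3 - <<'E'
from plan import *
print(inv_jar())
w=[jarpose(.0003,.0003,0)]
for th in(3,7,11,15,19,23,27.5,32,36.5,41,45): w.append(jarpose(.0005,.071*np.sin(np.radians(th))+.001,th))
c=jarpose(-.002,-.001,0); rows(w,P0=c[0],R0=c[1])
E
```

```text
t 35.7 p [0.5762 0.3012 0.2386] q [ 0.9453  0.2348 -0.2196  0.0555] F [-7.7 -6.3 23.1] w 0.0194 j [-0.14  0.84 -0.78  1.04  0.41  1.89 -1.9 ]
{'a': np.float64(0.3), 'h': np.float64(0.0), 'lat': np.float64(0.3), 'th': np.float64(-0.1)}
{"rx": 0.0000, "ry": 0.0000, "rz": 0.0000, "x": -0.0020, "y": 0.0000, "z": -0.0017}
{"rx": -0.0000, "ry": 0.0083, "rz": 0.0000, "x": -0.0106, "y": -0.0000, "z": 0.0011}
{"rx": -0.0000, "ry": 0.0194, "rz": 0.0000, "x": -0.0213, "y": -0.0000, "z": 0.0065}
{"rx": -0.0000, "ry": 0.0306, "rz": 0.0000, "x": -0.0313, "y": -0.0000, "z": 0.0127}
{"rx": -0.0000, "ry": 0.0417, "rz": 0.0000, "x": -0.0404, "y": -0.0000, "z": 0.0197}
{"rx": -0.0000, "ry": 0.0528, "rz": 0.0000, "x": -0.0488, "y": -0.0000, "z": 0.0275}
{"rx": -0.0000, "ry": 0.0639, "rz": 0.0000, "x": -0.0563, "y": -0.0000, "z": 0.0360}
{"rx": -0.0000, "ry": 0.0764, "rz": 0.0000, "x": -0.0636, "y": -0.0000, "z": 0.0463}
{"rx": -0.0000, "ry": 0.0889, "rz": 0.0001, "x": -0.0697, "y": -0.0000, "z": 0.0575}
{"rx": -0.0000, "ry": 0.1014, "rz": 0.0001, "x": -0.0746, "y": -0.0000, "z": 0.0694}
{"rx": -0.0000, "ry": 0.1139, "rz": 0.0001, "x": -0.0783, "y": -0.0001, "z": 0.0819}
{"rx": -0.0000, "ry": 0.1250, "rz": 0.0001, "x": -0.0804, "y": -0.0001, "z": 0.0935}
```

View pics/af_side.png

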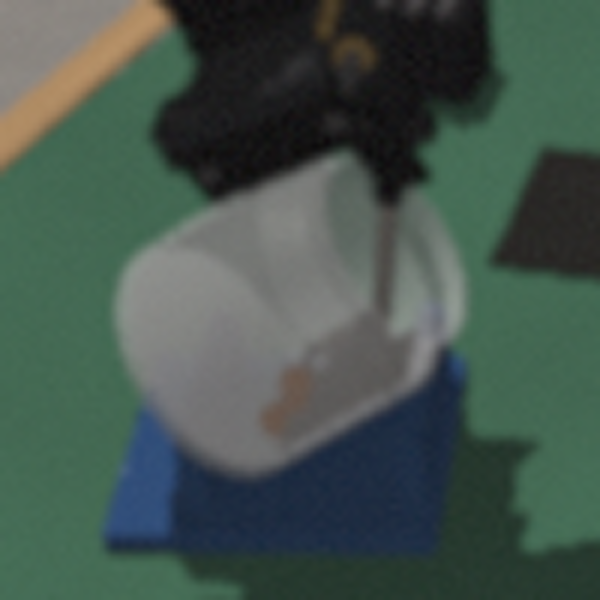

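Emit:
drive_tool(plan=[{"rx": 0, "ry": 0, "rz": 0, "x": -0.002, "y": 0, "z": -0.0017, "fingers": 0.1}, {"rx": 0, "ry": 0.0083, "rz": 0, "x": -0.0106, "y": 0, "z": 0.0011, "fingers": 0.1}, {"rx": 0, "ry": 0.0194, "rz": 0, "x": -0.0213, "y": 0, "z": 0.0065, "fingers": 0.1}, {"rx": 0, "ry": 0.0306, "rz": 0, "x": -0.0313, "y": 0, "z": 0.0127, "fingers": 0.1}, {"rx": 0, "ry": 0.0417, "rz": 0, "x": -0.0404, "y": 0, "z": 0.0197, "fingers": 0.1}, {"rx": 0, "ry": 0.0528, "rz": 0, "x": -0.0488, "y": 0, "z": 0.0275, "fingers": 0.1}, {"rx": 0, "ry": 0.0639, "rz": 0, "x": -0.0563, "y": 0, "z": 0.036, "fingers": 0.1}, {"rx": 0, "ry": 0.0764, "rz": 0, "x": -0.0636, "y": 0, "z": 0.0463, "fingers": 0.1}, {"rx": 0, "ry": 0.0889, "rz": 0, "x": -0.0697, "y": 0, "z": 0.0575, "fingers": 0.1}, {"rx": 0, "ry": 0.1014, "rz": 0, "x": -0.0746, "y": 0, "z": 0.0694, "fingers": 0.1}, {"rx": 0, "ry": 0.1139, "rz": 0, "x": -0.0783, "y": 0, "z": 0.0819, "fingers": 0.1}, {"rx": 0, "ry": 0.125, "rz": 0, "x": -0.0804, "y": 0, "z": 0.0935, "fingers": 0.1}], squeeze=55)

```text
time: 37.25
ee_pos: [0.4757, 0.2478, 0.1868]
eef_rot: [0.957, 0.238, 0.16, -0.038]
ft_force: [-3.6, -1.6, 2.3]
width: 0.0198
```

```bash
python3 snap.py side 200 180 300 300 5 ag_side.png; python3 - <<'E'
from plan import *
print(inv_jar())
c=jarpose(.0005,.071*np.sin(np.radians(45))+.001,45)
rows([jarpose(.0015,.060,49),jarpose(.002,.068,49),jarpose(.002,.077,49)]+[jarpose(a,.077,49) for a in(.008,.022,.042,.065,.088,.108,.124,.135)],P0=c[0],R0=c[1])
E
```

```text
t 37.25 p [0.4757 0.2478 0.1868] q [ 0.9572  0.2379  0.1601 -0.0384] F [-3.6 -1.6  2.3] w 0.0198 j [ 0.39  0.15 -1.02  2.02  0.25  0.73 -1.84]
{'a': np.float64(1.0), 'h': np.float64(49.2), 'lat': np.float64(0.3), 'th': np.float64(45.2)}
{"rx": -0.0000, "ry": 0.0111, "rz": 0.0000, "x": -0.0054, "y": -0.0000, "z": 0.0038}
{"rx": -0.0000, "ry": 0.0111, "rz": 0.0000, "x": 0.0008, "y": 0.0000, "z": -0.0012}
{"rx": -0.0000, "ry": 0.0111, "rz": 0.0000, "x": 0.0082, "y": 0.0000, "z": -0.0064}
{"rx": -0.0000, "ry": 0.0111, "rz": 0.0000, "x": 0.0047, "y": 0.0000, "z": -0.0113}
{"rx": -0.0000, "ry": 0.0111, "rz": 0.0000, "x": -0.0033, "y": 0.0000, "z": -0.0228}
{"rx": -0.0000, "ry": 0.0111, "rz": 0.0000, "x": -0.0148, "y": 0.0000, "z": -0.0392}
{"rx": -0.0000, "ry": 0.0111, "rz": 0.0000, "x": -0.0280, "y": 0.0000, "z": -0.0580}
{"rx": -0.0000, "ry": 0.0111, "rz": 0.0000, "x": -0.0412, "y": 0.0000, "z": -0.0768}
{"rx": -0.0000, "ry": 0.0111, "rz": 0.0000, "x": -0.0527, "y": 0.0000, "z": -0.0932}
{"rx": -0.0000, "ry": 0.0111, "rz": 0.0000, "x": -0.0618, "y": 0.0001, "z": -0.1063}
{"rx": -0.0000, "ry": 0.0111, "rz": 0.0000, "x": -0.0682, "y": 0.0001, "z": -0.1153}
```

View pics/ag_side.png

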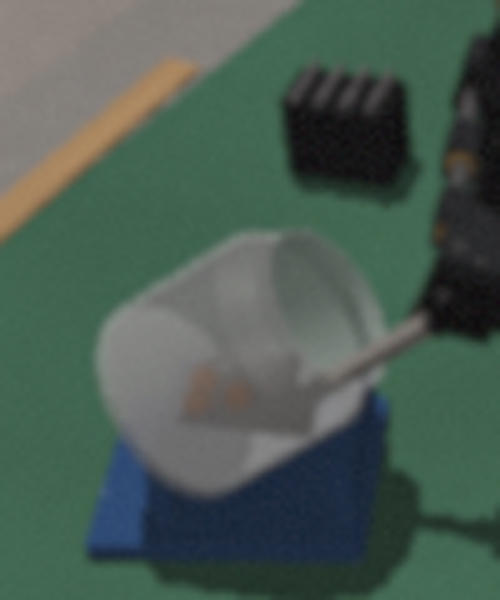

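Emit:
drive_tool(plan=[{"rx": 0, "ry": 0.0111, "rz": 0, "x": -0.0054, "y": 0, "z": 0.0038, "fingers": 0.1}, {"rx": 0, "ry": 0.0111, "rz": 0, "x": 0.0008, "y": 0, "z": -0.0012, "fingers": 0.1}, {"rx": 0, "ry": 0.0111, "rz": 0, "x": 0.0082, "y": 0, "z": -0.0064, "fingers": 0.1}, {"rx": 0, "ry": 0.0111, "rz": 0, "x": 0.0047, "y": 0, "z": -0.0113, "fingers": 0.1}, {"rx": 0, "ry": 0.0111, "rz": 0, "x": -0.0033, "y": 0, "z": -0.0228, "fingers": 0.1}, {"rx": 0, "ry": 0.0111, "rz": 0, "x": -0.0148, "y": 0, "z": -0.0392, "fingers": 0.1}, {"rx": 0, "ry": 0.0111, "rz": 0, "x": -0.028, "y": 0, "z": -0.058, "fingers": 0.1}, {"rx": 0, "ry": 0.0111, "rz": 0, "x": -0.0412, "y": 0, "z": -0.0768, "fingers": 0.1}, {"rx": 0, "ry": 0.0111, "rz": 0, "x": -0.0527, "y": 0, "z": -0.0932, "fingers": 0.1}, {"rx": 0, "ry": 0.0111, "rz": 0, "x": -0.0618, "y": 0, "z": -0.1063, "fingers": 0.1}, {"rx": 0, "ry": 0.0111, "rz": 0, "x": -0.0682, "y": 0, "z": -0.1153, "fingers": 0.1}], squeeze=55)

```text
time: 38.67
ee_pos: [0.3861, 0.2013, 0.2751]
eef_rot: [0.951, 0.237, 0.193, -0.047]
ft_force: [0.7, -0.5, -3.0]
width: 0.0192
```

```bash
python3 snap.py side 200 160 340 300 5 ah_side.png;  python3 snap.py top 200 150 320 260 6 ah_top.png; python3 - <<'E'
from plan import *
print(inv_jar())
E
```

```text
t 38.67 p [0.3861 0.2013 0.2751] q [ 0.951   0.237   0.193  -0.0472] F [ 0.7 -0.5 -3. ] w 0.0192 j [ 0.41 -0.41 -0.8   2.17 -0.41  0.89 -1.29]
t 38.73 p [0.3858 0.201  0.2755] q [ 0.951   0.237   0.193  -0.0471] F [-0.1  1.2 -1. ] w 0.0196 j [ 0.41 -0.41 -0.8   2.17 -0.41  0.89 -1.29]
{'a': np.float64(135.4), 'h': np.float64(77.4), 'lat': np.float64(0.9), 'th': np.float64(49.0)}
```

View pics/ah_side.png

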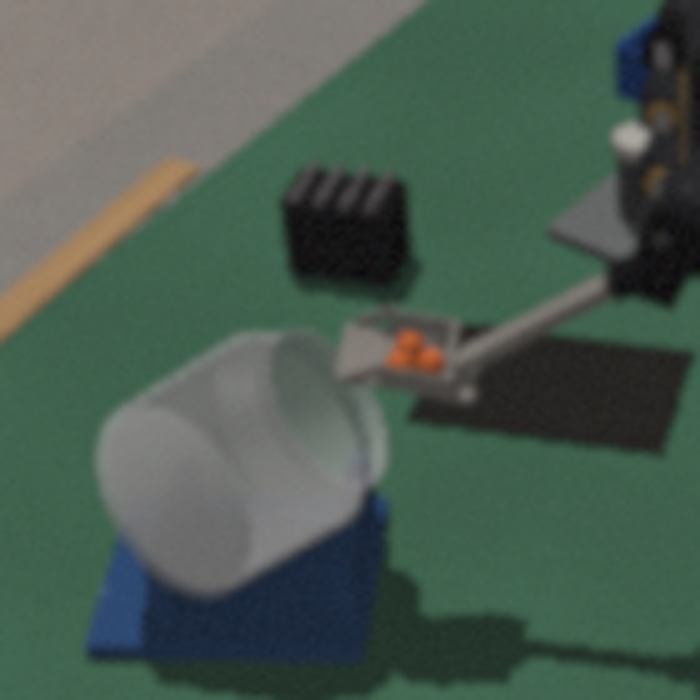

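View pics/ah_top.png

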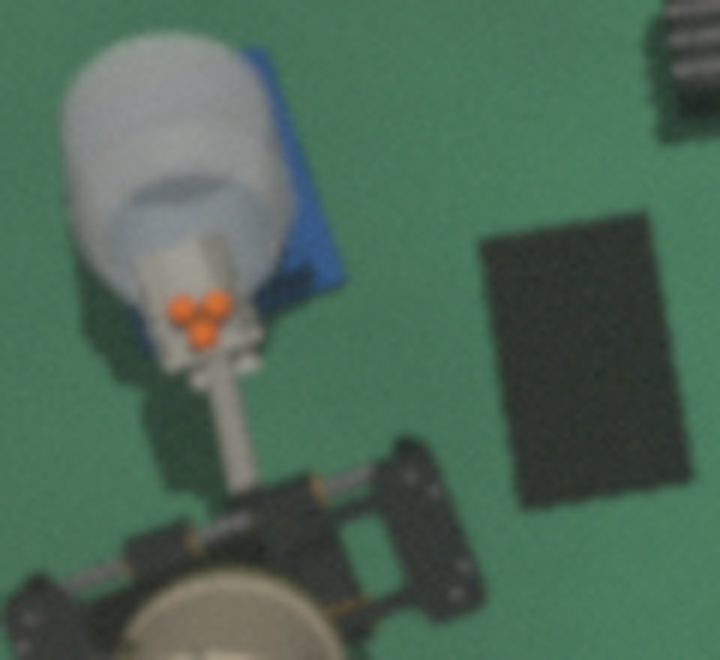

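Emit:
drive_tool(plan=[{"rx": -0.0008, "ry": 0, "rz": 0.002, "x": -0.0008, "y": 0.0067, "z": -0.0006, "fingers": 0.1}, {"rx": -0.0032, "ry": 0, "rz": 0.0074, "x": -0.0035, "y": 0.0252, "z": -0.0025, "fingers": 0.1}, {"rx": -0.0067, "ry": 0, "rz": 0.0157, "x": -0.009, "y": 0.0527, "z": -0.0059, "fingers": 0.1}, {"rx": -0.011, "ry": 0, "rz": 0.0261, "x": -0.0181, "y": 0.0861, "z": -0.0112, "fingers": 0.1}, {"rx": -0.016, "ry": 0, "rz": 0.0378, "x": -0.0313, "y": 0.1224, "z": -0.0184, "fingers": 0.1}, {"rx": -0.0213, "ry": 0, "rz": 0.0503, "x": -0.0484, "y": 0.1588, "z": -0.0273, "fingers": 0.1}, {"rx": -0.0266, "ry": 0, "rz": 0.0627, "x": -0.0686, "y": 0.1927, "z": -0.0375, "fingers": 0.1}, {"rx": -0.0315, "ry": 0, "rz": 0.0745, "x": -0.09, "y": 0.2222, "z": -0.0482, "fingers": 0.1}, {"rx": -0.0359, "ry": 0, "rz": 0.0848, "x": -0.1108, "y": 0.2459, "z": -0.0583, "fingers": 0.1}, {"rx": -0.0394, "ry": 0, "rz": 0.0931, "x": -0.1284, "y": 0.2633, "z": -0.0669, "fingers": 0.1}, {"rx": -0.0418, "ry": 0, "rz": 0.0986, "x": -0.1405, "y": 0.274, "z": -0.0728, "fingers": 0.1}, {"rx": -0.0426, "ry": 0, "rz": 0.1005, "x": -0.145, "y": 0.2777, "z": -0.075, "fingers": 0.1}], squeeze=55)

```text
time: 40.28
ee_pos: [0.3724, -0.1213, 0.2874]
eef_rot: [0.975, -0.098, 0.198, 0.021]
ft_force: [1.0, -0.0, -1.5]
width: 0.0196
```

```bash
python3 snap.py top 320 170 440 270 6 ai_top.png; python3 - <<'E'
from plan import *
O,Rs_=scoop_now(); print(O,O+Rs_.apply([.058,0,0]))
E
```

```text
t 40.27 p [ 0.3724 -0.1213  0.2874] q [ 0.9751 -0.098   0.1979  0.0208] F [ 1.  -0.  -1.5] w 0.0196 j [ 0.73 -0.46 -0.39  2.24 -0.27  0.94 -1.31]
[ 0.50388781 -0.14828937  0.16215939] [ 0.55927936 -0.15952552  0.17517957]
```

View pics/ai_top.png

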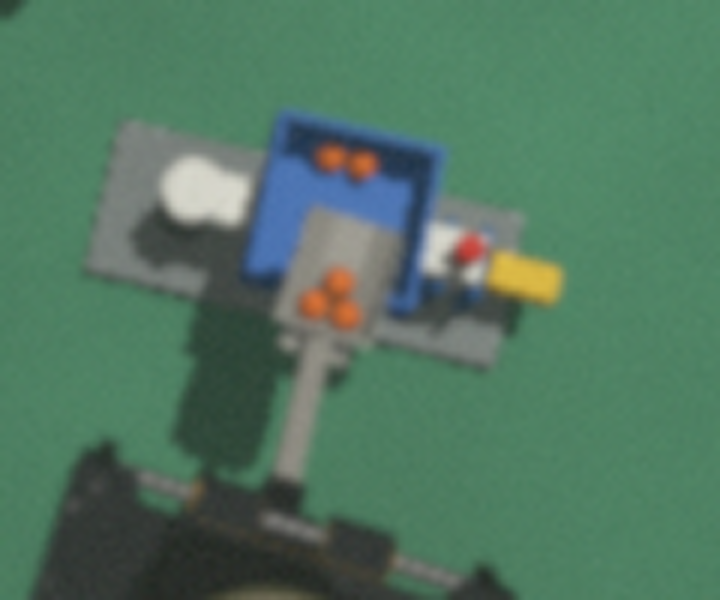

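Emit:
drive_tool(plan=[{"rx": 0, "ry": -0.0111, "rz": 0, "x": 0.0084, "y": -0.002, "z": 0.0003, "fingers": 0.1}, {"rx": 0, "ry": -0.025, "rz": 0, "x": 0.0212, "y": -0.004, "z": -0.0001, "fingers": 0.1}, {"rx": 0, "ry": -0.0388, "rz": 0, "x": 0.036, "y": -0.006, "z": -0.0019, "fingers": 0.1}, {"rx": 0, "ry": -0.0527, "rz": 0, "x": 0.0518, "y": -0.006, "z": -0.003, "fingers": 0.1}, {"rx": 0, "ry": -0.0666, "rz": 0, "x": 0.0696, "y": -0.006, "z": -0.0062, "fingers": 0.1}, {"rx": 0, "ry": -0.0805, "rz": 0, "x": 0.0887, "y": -0.006, "z": -0.0096, "fingers": 0.1}, {"rx": 0, "ry": -0.0944, "rz": 0, "x": 0.1079, "y": -0.006, "z": -0.0113, "fingers": 0.1}, {"rx": 0, "ry": -0.1083, "rz": 0, "x": 0.1272, "y": -0.006, "z": -0.0114, "fingers": 0.1}, {"rx": 0, "ry": -0.1222, "rz": 0, "x": 0.1464, "y": -0.006, "z": -0.0097, "fingers": 0.1}, {"rx": 0, "ry": -0.1361, "rz": 0, "x": 0.1655, "y": -0.006, "z": -0.0064, "fingers": 0.1}, {"rx": 0, "ry": -0.1361, "rz": 0, "x": 0.1655, "y": -0.006, "z": -0.0064, "fingers": 0.1}], squeeze=55)

```text
time: 41.7
ee_pos: [0.5226, -0.1436, 0.3557]
eef_rot: [0.969, -0.096, -0.225, -0.023]
ft_force: [0.1, 0.2, -1.7]
width: 0.0196
```

```bash
python3 snap.py side 280 100 400 220 5 aj_side.png;  python3 - <<'E'
from plan import *
# mat: fit now uncovered, from earlier empty picture
from fit import *
grab("top","t.npz"); t=load("t.npz")
w=(265,170,335,255); im=t['col'][w[1]:w[3],w[0]:w[2]].astype(float)
cv2.imwrite("pics/aj_mat.png",cv2.resize(im[:,:,::-1].astype(np.uint8),None,fx=6,fy=6,interpolation=cv2.INTER_CUBIC))
m=np.clip((100-im[...,1])/45,0,1)
print("mat",fit([(t,w,m)],[.53,.09,.25],[.006,.006,.1],lambda p:[place(box(-.08,.08,-.05,.05,0,.003),*p)]), "scoop start",Og,HD)
E
```

```text
t 41.7 p [ 0.5226 -0.1436  0.3557] q [ 0.9693 -0.0959 -0.2253 -0.0227] F [ 0.1  0.2 -1.7] w 0.0196 j [ 0.58  0.47 -0.57  1.26  0.17  1.93 -1.75]
mat (array([0.54938576, 0.09144118, 0.29669072]), np.float64(278.3972431123231)) scoop start [0.55312168 0.09246967 0.003     ] 0.3997556097055091
```

View pics/aj_side.png

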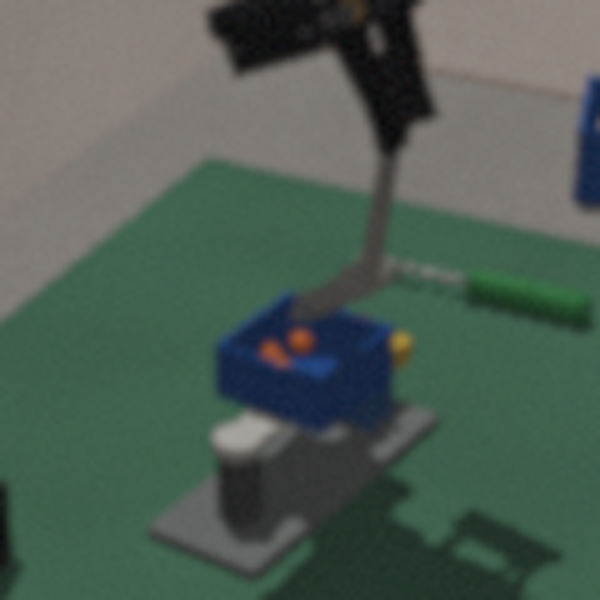

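View pics/aj_mat.png

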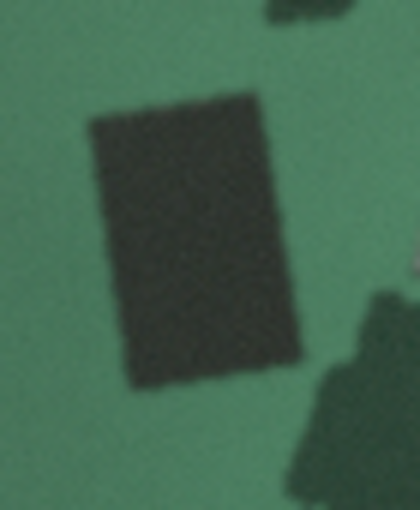

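```bash
python3 - <<'E'
from plan import *
l0=pourlip(-.2,z=.2); R4=scR(HD,0); l1=Og+R4.apply([.058,0,0])+[0,0,.10]
w=[lippose(l0,-.2,-TILT)]+transit(l0,-.2,-TILT,l1,HD,0,10)
rows(w+[w[-1]])
E
```

```text
{"rx": 0.0002, "ry": -0.0002, "rz": 0.0003, "x": -0.0264, "y": 0.0076, "z": -0.0540}
{"rx": -0.0010, "ry": 0.0026, "rz": -0.0021, "x": -0.0269, "y": 0.0009, "z": -0.0499}
{"rx": -0.0039, "ry": 0.0102, "rz": -0.0088, "x": -0.0285, "y": -0.0169, "z": -0.0383}
{"rx": -0.0076, "ry": 0.0214, "rz": -0.0188, "x": -0.0312, "y": -0.0419, "z": -0.0201}
{"rx": -0.0112, "ry": 0.0349, "rz": -0.0314, "x": -0.0346, "y": -0.0702, "z": 0.0037}
{"rx": -0.0139, "ry": 0.0495, "rz": -0.0455, "x": -0.0382, "y": -0.0986, "z": 0.0314}
{"rx": -0.0153, "ry": 0.0638, "rz": -0.0600, "x": -0.0413, "y": -0.1248, "z": 0.0607}
{"rx": -0.0155, "ry": 0.0768, "rz": -0.0736, "x": -0.0435, "y": -0.1471, "z": 0.0889}
{"rx": -0.0148, "ry": 0.0873, "rz": -0.0850, "x": -0.0447, "y": -0.1645, "z": 0.1129}
{"rx": -0.0138, "ry": 0.0943, "rz": -0.0928, "x": -0.0452, "y": -0.1758, "z": 0.1296}
{"rx": -0.0134, "ry": 0.0969, "rz": -0.0957, "x": -0.0453, "y": -0.1799, "z": 0.1357}
{"rx": -0.0134, "ry": 0.0969, "rz": -0.0957, "x": -0.0453, "y": -0.1799, "z": 0.1357}
```

Emit:
drive_tool(plan=[{"rx": 0, "ry": 0, "rz": 0, "x": -0.0264, "y": 0.002, "z": -0.054, "fingers": 0.1}, {"rx": -0.001, "ry": 0.0026, "rz": -0.0021, "x": -0.0269, "y": 0.0009, "z": -0.0499, "fingers": 0.1}, {"rx": -0.0039, "ry": 0.0102, "rz": -0.0088, "x": -0.0285, "y": -0.0169, "z": -0.0383, "fingers": 0.1}, {"rx": -0.0076, "ry": 0.0214, "rz": -0.0188, "x": -0.0312, "y": -0.0419, "z": -0.0201, "fingers": 0.1}, {"rx": -0.0112, "ry": 0.0349, "rz": -0.0314, "x": -0.0346, "y": -0.0702, "z": 0.0037, "fingers": 0.1}, {"rx": -0.0139, "ry": 0.0495, "rz": -0.0455, "x": -0.0382, "y": -0.0986, "z": 0.0314, "fingers": 0.1}, {"rx": -0.0153, "ry": 0.0638, "rz": -0.06, "x": -0.0413, "y": -0.1248, "z": 0.0607, "fingers": 0.1}, {"rx": -0.0155, "ry": 0.0768, "rz": -0.0736, "x": -0.0435, "y": -0.1471, "z": 0.0889, "fingers": 0.1}, {"rx": -0.0148, "ry": 0.0873, "rz": -0.085, "x": -0.0447, "y": -0.1645, "z": 0.1129, "fingers": 0.1}, {"rx": -0.0138, "ry": 0.0943, "rz": -0.0928, "x": -0.0452, "y": -0.1758, "z": 0.1296, "fingers": 0.1}, {"rx": -0.0134, "ry": 0.0969, "rz": -0.0957, "x": -0.0453, "y": -0.1799, "z": 0.1357, "fingers": 0.1}, {"rx": -0.0134, "ry": 0.0969, "rz": -0.0957, "x": -0.0453, "y": -0.1799, "z": 0.1357, "fingers": 0.1}], squeeze=55)

```text
time: 43.3
ee_pos: [0.4576, 0.0515, 0.2556]
eef_rot: [0.977, 0.197, 0.084, -0.016]
ft_force: [-0.3, -0.1, -1.4]
width: 0.0195
```

```bash
python3 snap.py top 270 170 410 250 5 ak_top.png; python3 snap.py side 200 120 400 300 4 ak_side.png; python3 - <<'E'
from plan import *
O,Rs_=scoop_now(); print(O,Og,Rs_.apply([1,0,0]),HD)
w=[(Pg+[0,0,z],Rg) for z in(.07,.04,.02,.008,.002,0)]
rows(w)
E
```

```text
t 43.3 p [0.4576 0.0515 0.2556] q [ 0.9766  0.1971  0.0845 -0.016 ] F [-0.3 -0.1 -1.4] w 0.0195 j [ 0.61 -0.09 -0.74  2.   -0.12  1.05 -1.26]
t 43.35 p [0.4581 0.0513 0.256 ] q [ 0.9766  0.1968  0.0847 -0.0161] F [-0.9  0.3 -1.4] w 0.0197 j [ 0.61 -0.09 -0.74  2.   -0.12  1.05 -1.26]
[0.55312347 0.09087657 0.10380585] [0.55312168 0.09246967 0.003     ] [ 0.92204306  0.38708565 -0.00113747] 0.3997556097055091
{"rx": 0.0002, "ry": 0.0002, "rz": -0.0003, "x": -0.0049, "y": -0.0011, "z": 0.0305}
{"rx": 0.0002, "ry": 0.0002, "rz": -0.0003, "x": -0.0100, "y": -0.0012, "z": 0.0601}
{"rx": 0.0002, "ry": 0.0002, "rz": -0.0003, "x": -0.0135, "y": -0.0012, "z": 0.0798}
{"rx": 0.0002, "ry": 0.0002, "rz": -0.0003, "x": -0.0155, "y": -0.0012, "z": 0.0916}
{"rx": 0.0002, "ry": 0.0002, "rz": -0.0003, "x": -0.0166, "y": -0.0012, "z": 0.0975}
{"rx": 0.0002, "ry": 0.0002, "rz": -0.0003, "x": -0.0169, "y": -0.0012, "z": 0.0995}
```

View pics/ak_top.png

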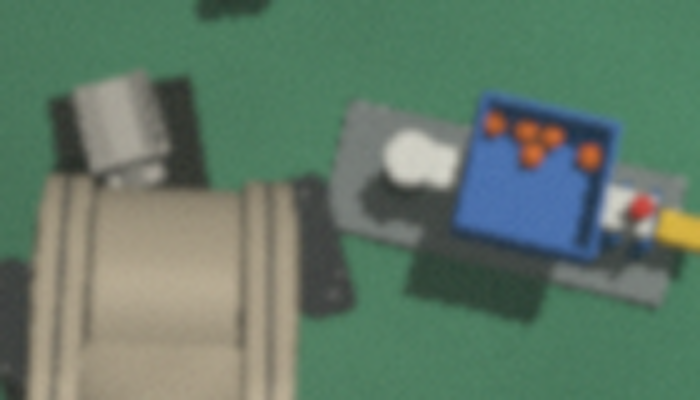

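View pics/ak_side.png

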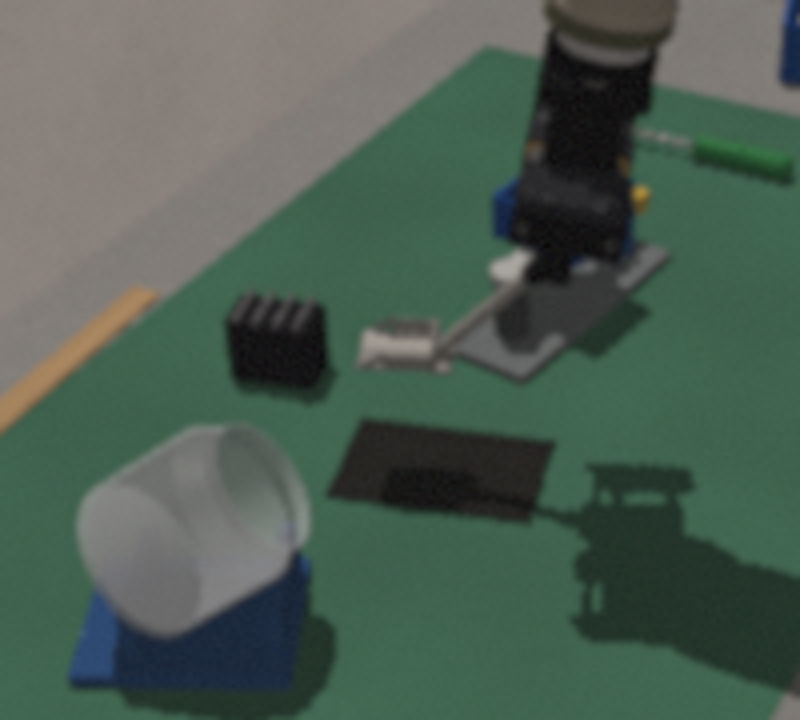

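Emit:
drive_tool(plan=[{"rx": 0, "ry": 0, "rz": 0, "x": -0.0049, "y": -0.0005, "z": 0.0305, "fingers": 0.1}, {"rx": 0, "ry": 0, "rz": 0, "x": -0.01, "y": -0.0005, "z": 0.0601, "fingers": 0.1}, {"rx": 0, "ry": 0, "rz": 0, "x": -0.0135, "y": -0.0005, "z": 0.0798, "fingers": 0.1}, {"rx": 0, "ry": 0, "rz": 0, "x": -0.0155, "y": -0.0005, "z": 0.0916, "fingers": 0.1}, {"rx": 0, "ry": 0, "rz": 0, "x": -0.0163, "y": -0.0005, "z": 0.0965, "fingers": 0.1}, {"rx": 0, "ry": 0, "rz": 0, "x": -0.0166, "y": -0.0005, "z": 0.0985, "fingers": 0.1}, {"rx": 0, "ry": 0, "rz": 0, "x": -0.0168, "y": -0.0005, "z": 0.0992, "fingers": 0.1}, {"rx": 0, "ry": 0, "rz": 0, "x": -0.0168, "y": -0.0005, "z": 0.0992, "fingers": 0.1}], squeeze=55)

```text
time: 44.4
ee_pos: [0.4588, 0.0523, 0.1555]
eef_rot: [0.977, 0.197, 0.085, -0.016]
ft_force: [-1.9, -0.4, 1.0]
width: 0.0194
```

```bash
python3 - <<'E'
from plan import *
st(); O,Rs_=scoop_now(); print(O,Rs_.apply([1,0,0]))
E
```

```text
t 44.4 p [0.4588 0.0523 0.1555] q [ 0.9765  0.1973  0.0851 -0.0165] F [-1.9 -0.4  1. ] w 0.0194 j [ 0.58  0.06 -0.77  2.11  0.01  0.81 -1.37]
[0.55350446 0.09204406 0.00328777] [ 9.21639303e-01  3.88047447e-01 -4.16331268e-04]
```

Contact (force moved from −1.5 to +1 N). Release slowly, then retreat along the tool axis.

Emit:
drive_tool(plan=[{"rx": 0, "ry": 0, "rz": 0, "x": 0, "y": 0, "z": 0, "fingers": 0.26}, {"rx": 0, "ry": 0, "rz": 0, "x": 0, "y": 0, "z": 0, "fingers": 0.3}, {"rx": 0, "ry": 0, "rz": 0, "x": 0, "y": 0, "z": 0, "fingers": 0.45}, {"rx": 0, "ry": 0, "rz": 0, "x": 0, "y": 0, "z": 0, "fingers": 0.45}, {"rx": 0, "ry": 0, "rz": 0, "x": 0, "y": 0, "z": 0, "fingers": 0.45}, {"rx": 0, "ry": 0, "rz": 0, "x": 0, "y": 0, "z": -0.03, "fingers": 0.45}, {"rx": 0, "ry": 0, "rz": 0, "x": 0, "y": 0, "z": -0.07, "fingers": 0.45}, {"rx": 0, "ry": 0, "rz": 0, "x": 0, "y": 0, "z": -0.12, "fingers": 0.45}, {"rx": 0, "ry": 0, "rz": 0, "x": -0.03, "y": 0, "z": -0.18, "fingers": 0.45}, {"rx": 0, "ry": 0, "rz": 0, "x": -0.1, "y": 0.1, "z": -0.2, "fingers": 0.45}, {"rx": 0, "ry": 0, "rz": 0, "x": -0.1, "y": 0.2, "z": -0.2, "fingers": 0.45}, {"rx": 0, "ry": 0, "rz": 0, "x": -0.1, "y": 0.2, "z": -0.2, "fingers": 0.45}], squeeze=20)

```text
time: 45.9
ee_pos: [0.4088, -0.1557, 0.3344]
eef_rot: [0.976, 0.197, 0.085, -0.016]
ft_force: [0.6, 0.4, 1.1]
width: 0.0394
```

```bash
python3 snap.py top 200 130 460 270 3 al_top.png; python3 snap.py side 200 120 420 300 3.6 al_side.png; python3 - <<'E'
from fit import *; from h import *
for f,n,zb in(("t","top",.0025),("s","side",0)):
    grab(n,f+".npz"); z=load(f+".npz");W=z['W'].reshape(-1,3)-[0,0,zb]
    k=(W[:,2]>.02)&(W[:,2]<.16)&(W[:,0]>.40)&(W[:,0]<.62)&(W[:,1]>.0)&(W[:,1]<.15)
    P=W[k]
    for a in np.arange(.02,.15,.02):
        q=P[(P[:,2]>=a)&(P[:,2]<a+.02)]
        if len(q): print(f,round(a,3),len(q),np.round(np.median(q,0),4))
E
```

```text
t 45.9 p [ 0.4088 -0.1557  0.3344] q [ 0.9765  0.1974  0.085  -0.0158] F [0.6 0.4 1.1] w 0.0394 j [ 0.77 -0.17 -0.38  1.91 -0.19  1.27 -0.74]
t 45.95 p [ 0.4084 -0.1637  0.3336] q [ 0.9773  0.1934  0.0847 -0.0152] F [-3.7 -6.9 -0.3] w 0.0396 j [ 0.78 -0.16 -0.37  1.91 -0.19  1.27 -0.73]
t 0.02 45 [0.5524 0.087  0.0243]
t 0.04 20 [0.5227 0.0781 0.0505]
t 0.06 18 [0.5042 0.0708 0.0699]
t 0.08 28 [0.4857 0.0641 0.0933]
t 0.1 35 [0.4707 0.0572 0.1086]
t 0.12 48 [0.4501 0.048  0.1274]
s 0.02 68 [0.5473 0.0908 0.0225]
s 0.04 33 [0.517  0.082  0.0493]
s 0.06 32 [0.498  0.0746 0.0691]
s 0.08 46 [0.4788 0.0701 0.0918]
s 0.1 54 [0.4619 0.0633 0.1107]
s 0.12 41 [0.4464 0.0543 0.1263]
```

View pics/al_top.png

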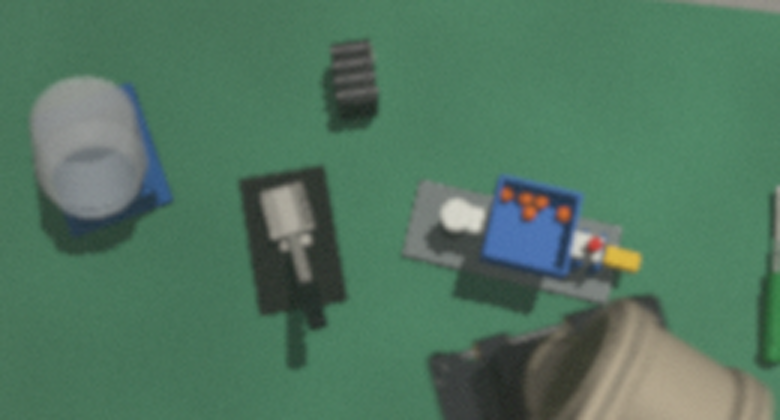

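View pics/al_side.png

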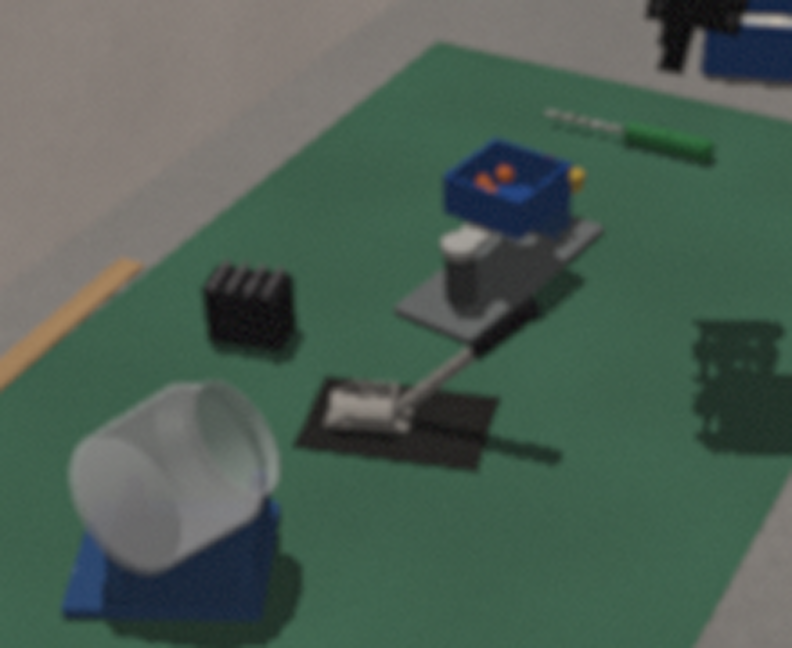

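```bash
python3 - <<'E'
from h import *; from fit import *
t=load("t.npz")
def ray(z,uv,h):
    d=z['rot']@np.linalg.solve(z['K'],[uv[0],uv[1],1]); return z['xyz']+d*(h-z['xyz'][2])/d[2]
x0,y0,x1,y1=395,205,425,228;c=t['col'][y0:y1,x0:x1].astype(float);w=np.clip(c[...,0]-c[...,2]*1.1-30,0,None);r_=c[...,0]-1.25*c[...,1]-10;w[r_>15]=0;w[w<.3*w.max()]=0
v,u=np.mgrid[y0:y1,x0:x1];p=ray(t,((w*u).sum()/w.sum(),(w*v).sum()/w.sum()),.058)
th=-.11;ex=np.array([np.cos(th),np.sin(th)]);ey=np.array([-np.sin(th),np.cos(th)]);H=np.array([.5832,-.0854]);d=p[:2]-H;print("pin grip in feeder",d@ex,d@ey,"expect 0,-0.183")
for i in range(2): s=st()
for n in("top",):
    for l in("carton","relay","screwdriver"): print(l,[np.round(x["centre"],3).tolist() for x in nets.find_in(l,n)][:1])
workorder.close_job()
E
```

```text
pin grip in feeder -0.0014439080738002821 -0.1852686618359678 expect 0,-0.183
t 46.1 p [ 0.4088 -0.1544  0.3334] q [ 0.9767  0.1964  0.0843 -0.0173] F [ 0.6  0.1 -0.9] w 0.039 j [ 0.77 -0.17 -0.39  1.91 -0.19  1.27 -0.74]
t 46.1 p [ 0.4088 -0.1544  0.3334] q [ 0.9767  0.1964  0.0843 -0.0173] F [ 0.6  0.1 -0.9] w 0.039 j [ 0.77 -0.17 -0.39  1.91 -0.19  1.27 -0.74]
carton [[0.386, 0.431, 0.05]]
relay [[0.729, 0.044, 0.06]]
screwdriver [[0.532, -0.445, 0.026]]
the job is handed in; nothing more can be done
```

The feeder is ready and the job was handed in at about 46 s; the system reports no verdict.

**What I did**
- **Hopper:** I swung it out by the red knob until it met the end stop, where pushing harder no longer moved it.
- **Pin:** I pushed it through both clevis plates and the arm until its grip met the outer plate, pressing with about 17 N.
- **Balls:** five orange balls went from the jar into the hopper, two with the first scoop and three with the second.
- **Scoop:** I set it back at its starting place on the mat and moved the arm clear.

**What the last checks showed**
- **Balls:** the top camera shows five in the hopper. The jar looks empty from both cameras.
- **Scoop:** it stands on the mat with its handle still at 45°, so it is level. Its position matches the start within a few mm.
- **Carton, relay and screwdriver:** all are within 2 mm of where they were first seen.
- **Pin:** the final picture put its grip about 2 mm further out than fully home. That is within the camera's accuracy, and the contact force and the arm's stopping position (about 1 mm from expected) both point to it being seated.

No check failed. The force sensor briefly read about 8 N while the arm was settling after its last move, and was back near zero before I handed in.

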